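# Store the bars on the stacking V-cradle and chock each layer

## Task

Put the round bars away on the stacking V-cradle: lay every bar from the stock tray lengthways in the notches of the lower cradle, roughly centred, and chock each one with a wedge slid along the cradle floor from the bar's outer side, slope towards the bar, until it is snug against it. Only then set the loose upper tier squarely on the four corner posts, the same way round as the cradle below, slide the vise jaw well back so that the drilled shaft comes out freely, lay that shaft in either place of the upper tier and chock it in the same way. Set the bars down, do not drop them, and leave the glue bottle, the cup and the roll of tape alone; a spare chock may stay on the table.

Things in the scene. Friction and masses are not known exactly. Their poses are not given: they have to be found in the camera images.
- cradle: Lower plywood cradle, fixed: board 216 mm (x) by 210 (y), 8 thick, its top is the floor; two cross bearers 136 mm apart along x, each with two V-notches (inner flank steep, outer 20 degrees); spine 12 mm thick along x in the middle, 44 high; four 16 mm posts at x 100, y 94 mm, tops 70 mm above the table. Origin: middle of the underside, at table height; z up.
- cradle_left (a point): Seat of a bar on the cradle at its +y side: the point where the middle of a seated bar's axis lies, 27 mm above the floor; the bar lies along x (cradle axes), 50 mm +y of the middle line. Its chock stands on the floor between the bearers at the bar's outer side (point 34 mm farther +y, 11 mm higher), slope facing -y; as its toe goes under the bar, it must be set down some 15 mm farther out and slid in.
- cradle_right (a point): Seat of a bar on the cradle at its -y side: the point where the middle of a seated bar's axis lies, 27 mm above the floor; the bar lies along x (cradle axes), 50 mm -y of the middle line. Its chock stands on the floor between the bearers at the bar's outer side (point 34 mm farther -y, 11 mm higher), slope facing +y; as its toe goes under the bar, it must be set down some 15 mm farther out and slid in.
- tier_c (a point): Loose upper tier, 0.4 kg: as the cradle but no posts, board 212 mm in y. Below are two cleats that drop between the posts (4 mm play in x, 3 in y) and skirts at the y edges, inner faces 100 mm out, that go down behind the lower chocks; all 14 mm high. Point: in the spine, mid board, 28 mm above its floor, 16 below the spine's top: grip here across the spine (y). On the posts: 106 mm above the table.
- tier_left (a point): Seat of a bar on the tier at its +y side: the point where the middle of a seated bar's axis lies, 27 mm above the floor; the bar lies along x (tier axes), 50 mm +y of the middle line. Its chock stands on the floor between the bearers at the bar's outer side (point 34 mm farther +y, 11 mm higher), slope facing -y; as its toe goes under the bar, it must be set down some 15 mm farther out and slid in.
- tier_right (a point): Seat of a bar on the tier at its -y side: the point where the middle of a seated bar's axis lies, 27 mm above the floor; the bar lies along x (tier axes), 50 mm -y of the middle line. Its chock stands on the floor between the bearers at the bar's outer side (point 34 mm farther -y, 11 mm higher), slope facing +y; as its toe goes under the bar, it must be set down some 15 mm farther out and slid in.
- bar1_c (a point): Plain round aluminium bar, 30 mm diameter, 200 mm long, 0.34 kg, at the start in one of the two lanes of the stock tray, axis 21 mm above the table. The point is the middle of its axis; x runs along the bar, y and z turn as it rolls. Not there in some starts.
- bar2_c (a point): Plain round aluminium bar, 30 mm diameter, 200 mm long, 0.34 kg, at the start in one of the two lanes of the stock tray, axis 21 mm above the table. The point is the middle of its axis; x runs along the bar, y and z turn as it rolls. Not there in some starts.
- tray: Grey stock tray, fixed: board 210 mm (x) by 124 (y), 6 thick, two lanes along x, 30 mm either side of the middle. Combs 7 mm high over the end 40 mm keep the bars from rolling; the middle 140 mm is clear. Origin: middle of the underside.
- shaft_c (a point): The drilled shaft: round aluminium bar, 30 mm diameter, 200 mm long, about 0.34 kg, with small cross holes; at the start level in the vise, axis 43 mm above the table, one end (-x) between the jaws, the other in an open V-rest; the bar is clear for 30 mm either way from its middle. Point: middle of its axis; x along it.
- jaw_grip (a point): Upright black handle of the vise's sliding jaw, 30 mm wide (x), 16 thick (y), 36 high; point in its middle, 80 mm above the table, 18 below its top, 22 above the jaw. The jaw slides along -y of this frame, away from the shaft, which lies along x, 37 mm towards +y. The sliding jaw has a V-groove that traps the shaft against lifting until it is opened; the fixed jaw is plain.
- jaw (a joint): Opening of the sliding vise jaw in m: 0 closed on the shaft, 0.035 fully open. It slides against about 4 N of friction and stays where it is left.
- chock1_c (a point): Wooden wedge chock on its flat foot, 42 mm long (y), 40 wide (x), 52 high, 70 g. Its front half (own +y) is a 45 degree slope, 8 mm high at the toe, 30 at the top; behind it is a grip block 20 mm thick (y), 30 wide (x), to full height. Point: middle of the block, 38 mm above the foot, 10 mm from the heel. With the slope touching a seated bar, the bar's axis is 34 mm along +y and 11 mm lower. All three alike.
- chock2_c (a point): Wooden wedge chock on its flat foot, 42 mm long (y), 40 wide (x), 52 high, 70 g. Its front half (own +y) is a 45 degree slope, 8 mm high at the toe, 30 at the top; behind it is a grip block 20 mm thick (y), 30 wide (x), to full height. Point: middle of the block, 38 mm above the foot, 10 mm from the heel. With the slope touching a seated bar, the bar's axis is 34 mm along +y and 11 mm lower. All three alike.
- chock3_c (a point): Wooden wedge chock on its flat foot, 42 mm long (y), 40 wide (x), 52 high, 70 g. Its front half (own +y) is a 45 degree slope, 8 mm high at the toe, 30 at the top; behind it is a grip block 20 mm thick (y), 30 wide (x), to full height. Point: middle of the block, 38 mm above the foot, 10 mm from the heel. With the slope touching a seated bar, the bar's axis is 34 mm along +y and 11 mm lower. All three alike.
- glue_c (a point): white glue bottle, 44 mm diameter, 110 mm high, standing; point 50 mm up. Not to be disturbed.
- cup_c (a point): white cup, 72 mm diameter, 85 mm high, standing; point 40 mm up. Not to be disturbed.
- tape_c (a point): roll of masking tape lying flat, 90 mm diameter, 24 mm high; point in its middle. Not to be disturbed.
Not all that is in view belongs to the job. Leave any red look-alike of the part that bears bar2_c alone.

How it is judged:
By the outcome, as a careful person would: the job done as asked, in the order asked, and still so for the second after the job is handed in, with the robot touching nothing.
Of bar1, bar2 only 1 to 2 are there at a start; the rules pass over those that are not, and their reading is None.
At some moment in a run one of chock1, chock2, chock3 may be knocked a few centimetres aside while the robot is not near it.
It also fails if it takes over 210 s, if anything falls off the work surface, if the arm or the gripper's body presses on something with over 40 N, if the wrist force passes 120 N, or if a joint passes its speed limit or range.

## Robot

A 7-joint arm with a two-finger parallel gripper is mounted at the origin on the work surface. World frame = base frame: x ahead of the robot, y to its left, z up, the work surface at z = 0. Lengths are in m, angles in rad, forces in N, time in s.
With the tool pointing down it reaches from about 0.4 to 0.875 m from the base axis. Payload 4.4 kg.
Tool frame: the origin (TCP) lies on the centre line of the jaws, within the pads' length; the fingertips stand 25 mm ahead of it and the grasp point (between the pads) lies 6 mm ahead of it; y points along the fingers, z is the direction in which the jaws open and shut, and the axes are right-handed (so a half turn about y gives the same grasp; the last joint's range is limited). The gripper opens to 85 mm and grips with 20 to 120 N. Pads are 22 mm wide; open, the fingers measure 114 mm over their backs; the gripper's body (76 mm by 85 mm) begins 54 mm behind the grasp point. The pads swing forward as they close: fully open they stand 13 mm farther back than shut.
Start: joints at [-1.318, 0.628, 0.038, 1.517, -0.027, 0.996, -0.02], TCP at [0.204, 0.617, 0.236] pointing down, gripper open.
Joint ranges: [-3.06, 3.06], [-0.37, 2.12], [-1.25, 1.32], [0.18, 2.47], [-1.1, 4.24], [0.23, 1.98], [-2.94, 2.94]. Speed limits (rad/s): [2.57, 2.57, 3.14, 3.14, 3.14, 3.14, 3.14].

## Interface

Orientations are given as a rotation vector (axis times angle).
In Python, from rig import readout, vision, ticket gives the robot as it stands.
- The arm moves only by the shell command python3 -m jog 'ROWS' [FORCE]. ROWS is JSON, a list of rows, each an object with "gripper": the opening, from -1 (shut) to 1 (fully open), so that 0 is half open; "delta_pos": the shift along the tool's x, y, z scaled (see below), a list of three; "roll": the turn about the tool's y scaled (see below). A call has exactly 8 rows; each row is the pose to reach, as a shift and turn from the pose commanded when the call began, along the tool's axes at that moment, turning the shorter way round; what a row does not reach only later rows make up. The controller multiplies each number of a shift by 0.2 m and each number of a turn by pi rad. A row lasts 1/10 s, in which the tool goes at most 50 mm and 8.59 degrees, less where a joint would pass 70% of its speed; a pose out of reach is approached as far as the arm can. A call with a number of a shift or a turn outside -1 to 1 is refused whole. A call with a gripper value outside its range is refused whole. The fingers move at their own pace and stop on an object; FORCE is the grip in N (left out, the last holds). Time passes only in rows, so rows that repeat a pose let the fingers close, or fill a call up. It gives the time, the measured TCP pose, the force and the opening at its end, in the units of the state.
- readout.read_state(): the state, without advancing time (a new reading comes with each control period).
- vision.read_camera(name): name is "scene" or "top" or "wrist"; returns the picture (480x640x3 uint8, blue, green, red); there is no depth.
- vision.camera_params(name): a dict with "mtx" (3x3 intrinsics, pixels), "world_to_cam" (4x4, takes a point from world to camera coordinates). Camera axes: x right, y down, z forward; pixel columns grow to the right and rows downward; lengths in m; the calibration is good to about 2 mm. A picture is of the moment at which its call begins: read the wrist's pose just before it. camera_params takes no time and is no camera call; for the wrist camera it gives the pose at the moment of the call.
- ticket.sign_off(): hands the job in, once; it reports no verdict.
The state is a dict: "t": time; "joints": joint angles; "qd": joint speeds; "tau": joint torques, N m; "tool_pos": TCP position; "tool_rot": TCP orientation; "force": force on the tool from outside, world axes, zero at the start; "torque": the same for the moment, N m; "gripper_width": finger opening in m.
Only numpy, scipy, OpenCV 4.12 (cv2) and the standard library are available. Lean on these libraries where they do the work, as an engineer would, in place of code of your own. Each camera call takes 0.05 s, during which the arm holds its last target.

## Working session

There is one attempt and no reset: what is moved stays moved. The work goes in short steps, Python scripts to look and compute and a shell command to move; the robot and the scene stay as the last step left them, time stands still between calls to the robot, and variables do not carry over. Pictures are saved under pics/ and viewed, and the job is handed in when it is done.

```bash
ls; mkdir -p pics
python3 - <<'E'
from rig import readout, vision
import cv2
print(readout.read_state())
for n in ("scene","top","wrist"):
    p=vision.camera_params(n); print(n,p)
    cv2.imwrite(f"pics/{n}0.png",vision.read_camera(n))
E
```

```text
pics
{'t': 0.0, 'joints': array([-1.31780383,  0.62932414,  0.03846669,  1.51834932, -0.02702271,
        0.99631819, -0.01998471]), 'qd': array([-8.80824962e-04, -4.79978457e-04,  7.36377121e-04,  8.59512607e-05,
        2.62787926e-04, -8.34948555e-04,  6.81783306e-05]), 'tau': array([ 1.49327479e-04, -5.63412237e+01,  1.22614201e+00, -1.93449587e+01,
        1.09730568e-02,  1.04677887e-02, -1.42404573e-06]), 'tool_pos': array([0.20351108, 0.61667629, 0.23500976]), 'tool_rot': array([-1.55813957,  0.2504848 , -0.25004367]), 'force': array([ 0.42281779, -0.21355354, -0.78670627]), 'torque': array([-0.00470817, -0.04308412, -0.0236786 ]), 'gripper_width': 0.08523881188070445}
scene {'mtx': array([[450.44940318,   0.        , 319.66013888],
       [  0.        , 450.44940318, 240.74754022],
       [  0.        ,   0.        ,   1.        ]]), 'world_to_cam': array([[-0.48065628,  0.87683686,  0.01125482,  0.21922985],
       [ 0.57554367,  0.32512759, -0.75036094, -0.29974321],
       [-0.66160338, -0.35418806, -0.66093252,  1.48427275],
       [ 0.        ,  0.        ,  0.        ,
[... 272 characters left out ...]
955764e-02],
       [-9.96495493e-01, -8.44527415e-04, -8.36422052e-02,
         6.01534818e-01],
       [ 8.36355701e-02,  6.08162578e-03, -9.96477850e-01,
         1.41404962e+00],
       [ 0.00000000e+00,  0.00000000e+00,  0.00000000e+00,
         1.00000000e+00]])}
wrist {'mtx': array([[412.36440546,   0.        , 311.65763191],
       [  0.        , 412.36440546, 235.81794858],
       [  0.        ,   0.        ,   1.        ]]), 'world_to_cam': array([[ 0.31381976,  0.94947934, -0.0024768 , -0.64826757],
       [ 0.91016669, -0.30008131,  0.28556578, -0.03797835],
       [ 0.27039556, -0.09187048, -0.95835591,  0.38010101],
       [ 0.        ,  0.        ,  0.        ,  1.        ]])}
```

View pics/top0.png

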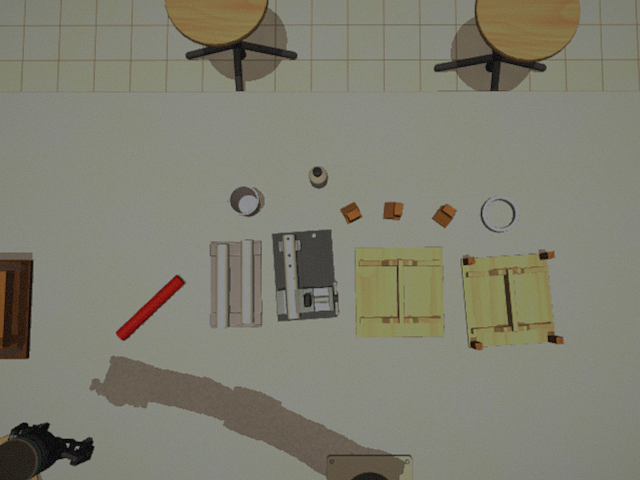

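View pics/scene0.png

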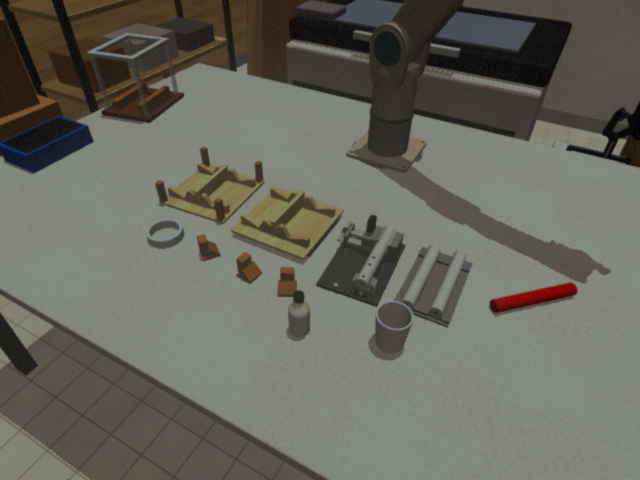

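View pics/wrist0.png

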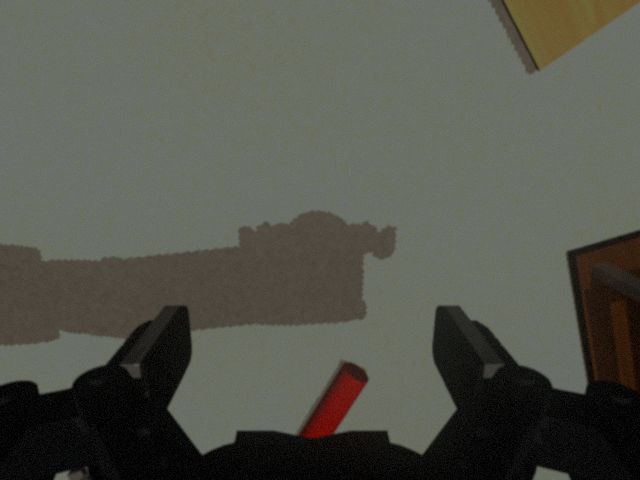

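```bash
cat > h.py <<'E'
import numpy as np, cv2
from rig import readout, vision
from scipy.spatial.transform import Rotation as R
def ray(name,uv,P=None):
    P=P or vision.camera_params(name); W=P["world_to_cam"]; Rm,t=W[:3,:3],W[:3,3]
    c=-Rm.T@t; d=Rm.T@np.linalg.inv(P["mtx"])@np.array([uv[0],uv[1],1.]); return c,d
def onz(name,uv,z,P=None):
    c,d=ray(name,uv,P); return c+d*(z-c[2])/d[2]
def proj(name,X,P=None):
    P=P or vision.camera_params(name); W=P["world_to_cam"]; X=np.atleast_2d(X)
    q=(W[:3,:3]@X.T).T+W[:3,3]; q=(P["mtx"]@q.T).T; return q[:,:2]/q[:,2:]
def tri(obs):  # [(name,uv,P)]
    A=np.zeros((3,3));b=np.zeros(3)
    for n,uv,P in obs:
        c,d=ray(n,uv,P); d/=np.linalg.norm(d); M=np.eye(3)-np.outer(d,d); A+=M;b+=M@c
    return np.linalg.solve(A,b)
def tool():
    s=readout.read_state(); return s,R.from_rotvec(s["tool_rot"]).as_matrix()
def go(pos,zang=None):
    """grasp-point target (tool tcp pos) -> scaled numbers. zang: desired world angle (deg) of tool z, mod 180"""
    s,M=tool(); d=M.T@(np.asarray(pos)-s["tool_pos"])/0.2
    out=[np.round(d,3)]
    cur=np.degrees(np.arctan2(M[1,2],M[0,2]))
    if zang is not None:
        e=(zang-cur+90)%180-90   # ccw seen from above, world +z
        out.append(round(np.radians(-e)/np.pi,4))
    print("t",round(s["t"],2),"pos",np.round(s["tool_pos"],4),"zang",round(cur,2),"delta",out, "F",np.round(s["force"],1),"w",round(s["gripper_width"],4))
def crop(img,x,y,w,h,k,f):
    c=cv2.resize(img[y:y+h,x:x+w],None,fx=k,fy=k,interpolation=cv2.INTER_CUBIC); cv2.imwrite(f,c)
E
python3 - <<'E'
from h import *
t=cv2.imread("pics/top0.png")
s,M=tool(); print(M)
t2=cv2.convertScaleAbs(t,alpha=1.6)
crop(t2,200,220,260,130,3,"pics/ca.png"); crop(t2,330,190,240,165,3.3,"pics/cb.png")
E
```

```text
[[ 9.49624273e-01 -4.28595665e-04  3.13390421e-01]
 [-3.13390713e-01 -1.38341004e-03  9.49623266e-01]
 [ 2.65430390e-05 -9.99998951e-01 -1.44803765e-03]]
```

View pics/ca.png

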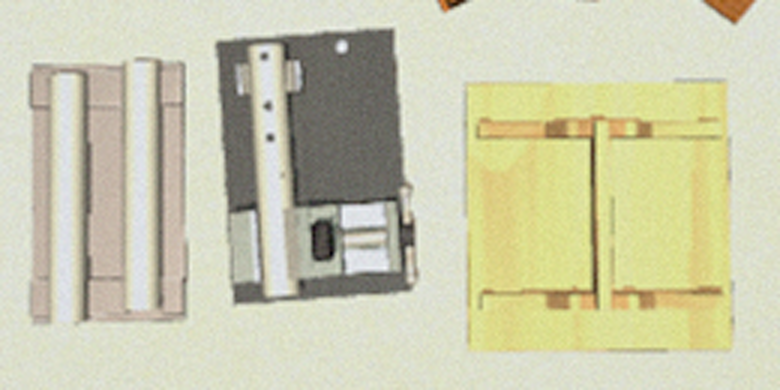

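View pics/cb.png

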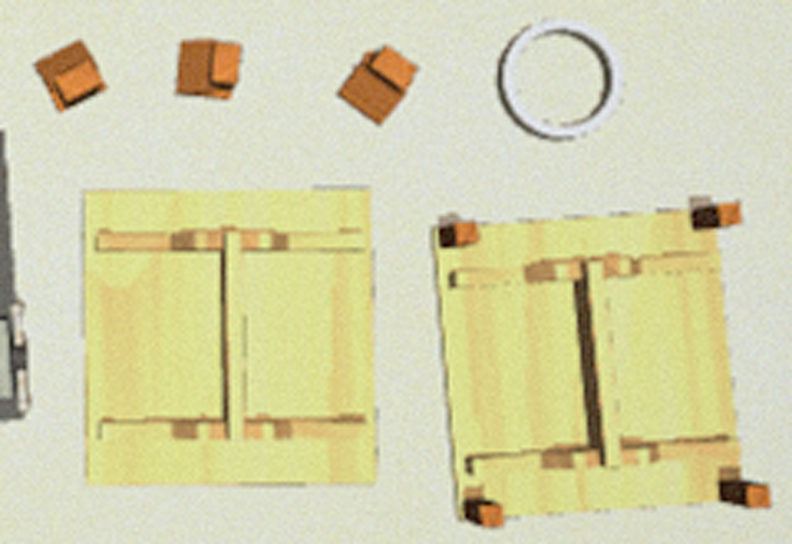

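Run:
```python
from h import *
t=cv2.imread("pics/top0.png"); hsv=cv2.cvtColor(t,cv2.COLOR_BGR2HSV)
def show(n,x,y): print(n,t[y,x],hsv[y,x])
for n,x,y in [("bar",223,285),("bar2",247,283),("tray",236,250),("table",200,200),("ply",375,300),("ply2",480,300),("chock",393,205),("chockd",390,212),("post",553,254),("tape",484,214),("shaft",290,255),("vise",320,250),("cup",240,195)]: show(n,x,y)
def comps(m,x0,y0,x1,y1,zmin):
    z=np.zeros_like(m); z[y0:y1,x0:x1]=m[y0:y1,x0:x1]
    cs,_=cv2.findContours(z,cv2.RETR_EXTERNAL,cv2.CHAIN_APPROX_NONE)
    return [c for c in cs if cv2.contourArea(c)>zmin]
# orange (chocks, posts)
m=cv2.inRange(hsv,(5,120,30),(15,255,255))
for c in comps(m,330,190,470,230,60):
    r=cv2.minAreaRect(c); print("chock",np.round(r[0],1),np.round(r[1],1),r[2], np.round(onz("top",r[0],.02),3))
m=cv2.inRange(hsv,(18,60,60),(35,255,255))
for c in comps(m,345,235,570,360,2000):
    r=cv2.minAreaRect(c); b=cv2.boxPoints(r); print("board",np.round(r[0],1),np.round(r[1],1),r[2]);
    W=np.array([onz("top",p,.008) for p in b]); print(np.round(W,4), np.round(W.mean(0),4),np.round(np.linalg.norm(np.diff(W,axis=0),axis=1),4))
```

```text
bar [136 141 138] [ 48   9 141]
bar2 [147 143 139] [105  14 147]
tray [100 109 119] [ 14  41 119]
table [129 142 140] [ 35  23 142]
ply [ 88 138 138] [ 30  92 138]
ply2 [ 85 135 140] [ 27 100 140]
chock [33 58 90] [ 13 161  90]
chockd [ 34  63 103] [ 13 171 103]
post [ 35  73 119] [ 14 180 119]
tape [146 143 139] [103  12 146]
shaft [95 97 97] [30  5 97]
vise [61 66 65] [36 19 66]
cup [64 71 78] [15 46 78]
chock [444.4 214.4] [16.  20.2] 36.869895935058594 [ 0.679 -0.186  0.02 ]
chock [351.  212.5] [16.1 15.7] 63.43495178222656 [0.684 0.043 0.02 ]
chock [392.7 210.3] [17.5 16.5] 7.125016689300537 [ 0.69  -0.059  0.02 ]
board [507.7 299.6] [89.3 88.6] 85.91438293457031
[[ 0.573  -0.2257  0.008 ]
 [ 0.5887 -0.4423  0.008 ]
 [ 0.3723 -0.4515  0.008 ]
 [ 0.3568 -0.2376  0.008 ]] [ 0.4727 -0.3393  0.008 ] [0.2172 0.2166 0.2145]
board [399. 292.] [89.2 87.5] 89.16968536376953
[[ 0.5978  0.0337  0.008 ]
 [ 0.6011 -0.1812  0.008 ]
 [ 0.3839 -0.1814  0.008 ]
 [ 0.3804  0.0308  0.008 ]] [ 0.4908 -0.0746  0.008 ] [0.2149 0.2172 0.2122]
```

Run:
```python
from h import *
s,M=tool(); P=vision.camera_params("wrist"); W=P["world_to_cam"]; c=-W[:3,:3].T@W[:3,3]
print("cam in tool",M.T@(c-s["tool_pos"])); print(np.round(W[:3,:3]@M,3))
for n,uv,z in [("tray",(236,284),0),("vise",(305,275),.02),("jaw",(307,299),.08),("glue",(317,178),.1),("cup",(247,201),.04),("tape",(499,214),.02)]: print(n,np.round(onz("top",uv,z),3))
go([.42,.30,.30],0)
```

```text
cam in tool [-0.07183854 -0.13841869 -0.00045726]
[[ 0.     0.001  1.   ]
 [ 0.958 -0.286 -0.   ]
 [ 0.286  0.958 -0.001]]
tray [0.509 0.326 0.   ]
vise [0.531 0.155 0.02 ]
jaw [0.473 0.146 0.08 ]
glue [0.754 0.123 0.1  ]
cup [0.709 0.295 0.04 ]
tape [ 0.681 -0.319  0.02 ]
t 0.15 pos [0.2036 0.6168 0.2352] zang 71.74 delta [array([ 1.524, -0.322, -1.166]), np.float64(0.3985)] F [-0.3 -0.   0.7] w 0.0853
```

Run:
```python
from h import *
go([.46,.326,.30],90)
```

```text
t 0.15 pos [0.2036 0.6168 0.2352] zang 71.74 delta [array([ 1.673, -0.322, -0.979]), np.float64(-0.1015)] F [-0.3 -0.   0.7] w 0.0853
```

```bash
python3 -m jog '[{"gripper":1,"delta_pos":[0.15,-0.1,-0.1],"roll":-0.02},{"gripper":1,"delta_pos":[0.3,-0.2,-0.2],"roll":-0.05},{"gripper":1,"delta_pos":[0.45,-0.3,-0.3],"roll":-0.08},{"gripper":1,"delta_pos":[0.6,-0.32,-0.4],"roll":-0.1},{"gripper":1,"delta_pos":[0.75,-0.32,-0.49],"roll":-0.1},{"gripper":1,"delta_pos":[0.9,-0.32,-0.55],"roll":-0.1},{"gripper":1,"delta_pos":[1,-0.32,-0.6],"roll":-0.1},{"gripper":1,"delta_pos":[1,-0.32,-0.6],"roll":-0.1}]' 40
python3 - <<'E'
from h import *
go([.46,.326,.30],90)
E
```

```text
t: 0.95
tool_pos: [0.3594, 0.4371, 0.2998]
tool_rot: [-1.573, 0.008, -0.01]
force: [0.9, 0.2, -0.0]
gripper_width: 0.0852
t 0.95 pos [0.3594 0.4371 0.2998] zang 89.35 delta [array([ 0.509,  0.001, -0.55 ]), np.float64(-0.0036)] F [ 0.9  0.2 -0. ] w 0.0852
```

```bash
python3 -m jog '[{"gripper":1,"delta_pos":[0.1,0,-0.1],"roll":-0.0036},{"gripper":1,"delta_pos":[0.2,0,-0.2],"roll":-0.0036},{"gripper":1,"delta_pos":[0.3,0,-0.3],"roll":-0.0036},{"gripper":1,"delta_pos":[0.4,0,-0.4],"roll":-0.0036},{"gripper":1,"delta_pos":[0.5,0,-0.5],"roll":-0.0036},{"gripper":1,"delta_pos":[0.509,0,-0.55],"roll":-0.0036},{"gripper":1,"delta_pos":[0.509,0,-0.55],"roll":-0.0036},{"gripper":1,"delta_pos":[0.509,0,-0.55],"roll":-0.0036}]'
python3 - <<'E'
from h import *
go([.46,.326,.30],90)
im=vision.read_camera("wrist"); cv2.imwrite("pics/w1.png",im)
np.save("w1.npy",vision.camera_params("wrist"),allow_pickle=True)
E
```

```text
t: 1.75
tool_pos: [0.4558, 0.3318, 0.2998]
tool_rot: [-1.57, -0.006, 0.008]
force: [0.5, 0.0, -0.7]
gripper_width: 0.0855
t 1.75 pos [0.4558 0.3318 0.2998] zang 90.5 delta [array([ 0.021, -0.001, -0.029]), np.float64(0.0028)] F [ 0.5  0.  -0.7] w 0.0855
```

View pics/w1.png

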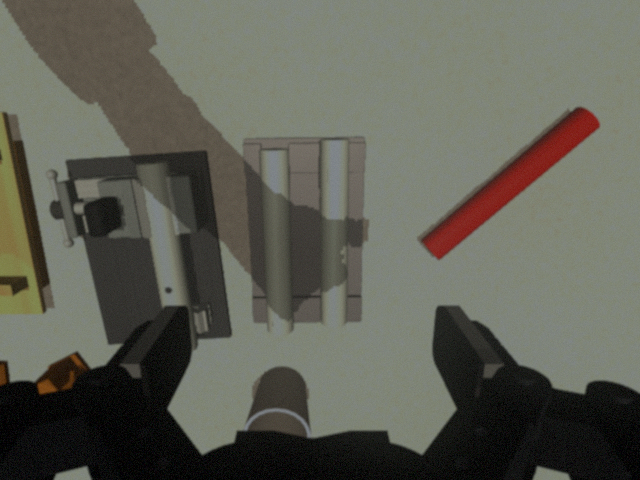

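Run:
```python
from h import *
im=cv2.imread("pics/w1.png"); crop(cv2.convertScaleAbs(im,alpha=1.6),230,125,150,220,2.7,"pics/w1c.png")
im=cv2.convertScaleAbs(im,alpha=1.6);crop(im,60,140,190,210,2.8,"pics/w1d.png")
```

```text
(no output)
```

View pics/w1c.png

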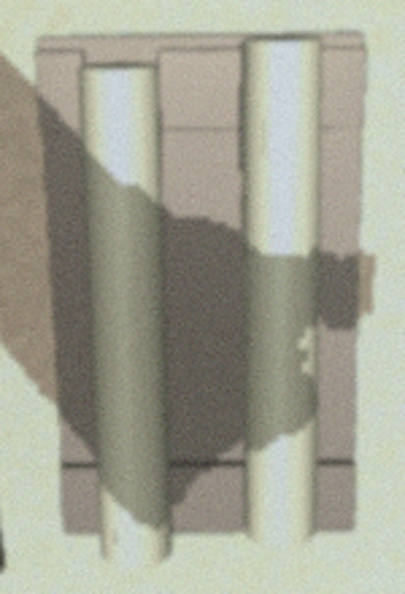

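View pics/w1d.png

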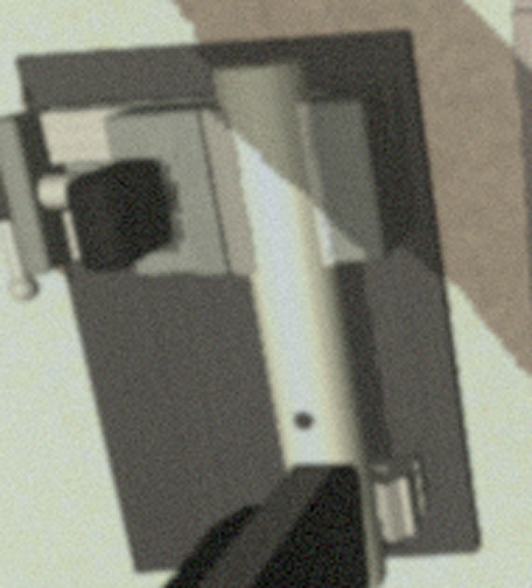

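Run:
```python
from h import *
P=np.load("w1.npy",allow_pickle=True).item()
f=lambda x,y,z:onz("wrist",(230+x/2.7,125+y/2.7),z,P)
for n,a,b in [("A",(120,66),(135,560)),("B",(282,38),(281,543))]:
    p=f(*a,.034);q=f(*b,.034); print(n,np.round(p,4),np.round(q,4),np.linalg.norm(p-q))
    a1=f(a[0],a[1]+10,.023); b1=f(b[0],b[1]-20,.023); d=b1-a1; print(" axis",a1.round(4),b1.round(4),"yaw",np.degrees(np.arctan2(d[1],d[0])))
t=cv2.imread("pics/top0.png")
for n,a,b in [("A",(247.8,240.5),(247.2,323)),("B",(222.8,244.5),(222.8,327))]:
    p=onz("top",a,.023);q=onz("top",b,.023); d=p-q; print("top",n,p.round(4),q.round(4),((p+q)/2).round(4),np.linalg.norm(d),np.degrees(np.arctan2(d[1],d[0])))
```

```text
A [0.4173 0.2952 0.034 ] [0.6148 0.298  0.034 ] 0.1975026457283062
 axis [0.4218 0.2941 0.023 ] [0.6118 0.2972 0.023 ] yaw 0.9321411539020514
B [0.4071 0.3527 0.034 ] [0.6066 0.3573 0.034 ] 0.1995482645306649
 axis [0.4112 0.3534 0.023 ] [0.6034 0.3578 0.023 ] yaw 1.2976161706803055
top A [0.6148 0.2944 0.023 ] [0.415  0.2931 0.023 ] [0.5149 0.2938 0.023 ] 0.19971338760619575 0.3851791523303405
top B [0.6049 0.3553 0.023 ] [0.4054 0.3518 0.023 ] [0.5052 0.3535 0.023 ] 0.1995613180644135 1.0031046949851656
```

Run:
```python
from h import *
go([.516,.2955,.12],91)
```

```text
t 1.8 pos [0.4557 0.3321 0.2999] zang 90.55 delta [array([ 0.301,  0.899, -0.187]), np.float64(-0.0025)] F [ 0.3  1.1 -0.5] w 0.0855
```

```bash
python3 -m jog '[{"gripper":0.1,"delta_pos":[0.1,0.15,-0.06],"roll":0},{"gripper":0.1,"delta_pos":[0.2,0.3,-0.12],"roll":-0.0025},{"gripper":0.1,"delta_pos":[0.3,0.45,-0.187],"roll":-0.0025},{"gripper":0.1,"delta_pos":[0.3,0.6,-0.187],"roll":-0.0025},{"gripper":0.1,"delta_pos":[0.3,0.75,-0.187],"roll":-0.0025},{"gripper":0.1,"delta_pos":[0.3,0.9,-0.187],"roll":-0.0025},{"gripper":0.1,"delta_pos":[0.3,0.9,-0.187],"roll":-0.0025},{"gripper":0.1,"delta_pos":[0.3,0.9,-0.187],"roll":-0.0025}]'
python3 - <<'E'
from h import *
go([.516,.2955,.034],91)
E
```

```text
t: 2.6
tool_pos: [0.5168, 0.2946, 0.1201]
tool_rot: [-1.57, -0.012, 0.014]
force: [0.3, 0.6, 1.3]
gripper_width: 0.0469
t 2.6 pos [0.5168 0.2946 0.1201] zang 90.94 delta [array([-0.004,  0.43 ,  0.005]), np.float64(-0.0003)] F [0.3 0.6 1.3] w 0.0469
```

```bash
python3 -m jog '[{"gripper":0.1,"delta_pos":[0,0.1,0.005],"roll":0},{"gripper":0.1,"delta_pos":[0,0.2,0.005],"roll":0},{"gripper":0.1,"delta_pos":[0,0.3,0.005],"roll":0},{"gripper":0.1,"delta_pos":[0,0.4,0.005],"roll":0},{"gripper":0.1,"delta_pos":[0,0.43,0.005],"roll":0},{"gripper":0.1,"delta_pos":[0,0.43,0.005],"roll":0},{"gripper":-0.6,"delta_pos":[0,0.43,0.005],"roll":0},{"gripper":-0.6,"delta_pos":[0,0.43,0.005],"roll":0}]' 50
python3 -m jog '[{"gripper":-0.6,"delta_pos":[0,0,0],"roll":0},{"gripper":-0.6,"delta_pos":[0,0,0],"roll":0},{"gripper":-0.6,"delta_pos":[0,-0.03,0],"roll":0},{"gripper":-0.6,"delta_pos":[0,-0.1,0],"roll":0},{"gripper":-0.6,"delta_pos":[0,-0.3,0],"roll":0},{"gripper":-0.6,"delta_pos":[0,-0.5,0],"roll":0},{"gripper":-0.6,"delta_pos":[0,-0.7,0],"roll":0},{"gripper":-0.6,"delta_pos":[0,-0.8,0],"roll":0}]'
python3 - <<'E'
from h import *
go([.5,.0,.22],91)
cv2.imwrite("pics/s1.png",vision.read_camera("scene"))
E
```

```text
t: 3.4
tool_pos: [0.5186, 0.2953, 0.0357]
tool_rot: [-1.569, -0.014, 0.009]
force: [-3.1, 1.5, 11.3]
gripper_width: 0.0192
t: 4.2
tool_pos: [0.5191, 0.2949, 0.1989]
tool_rot: [-1.568, -0.015, 0.007]
force: [0.8, 0.8, -0.1]
gripper_width: 0.017
t 4.2 pos [0.5191 0.2949 0.1989] zang 90.82 delta [array([-0.116, -0.111, -1.473]), np.float64(-0.001)] F [ 0.8  0.8 -0.1] w 0.017
```

View pics/s1.png

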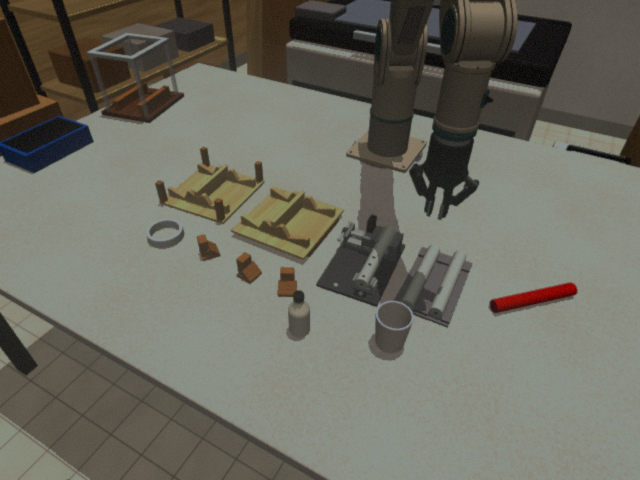

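Run:
```python
from h import *
im=vision.read_camera("wrist"); cv2.imwrite("pics/w2.png",im); np.save("w2.npy",vision.camera_params("wrist"),allow_pickle=True)
```

```text
(no output)
```

View pics/w2.png

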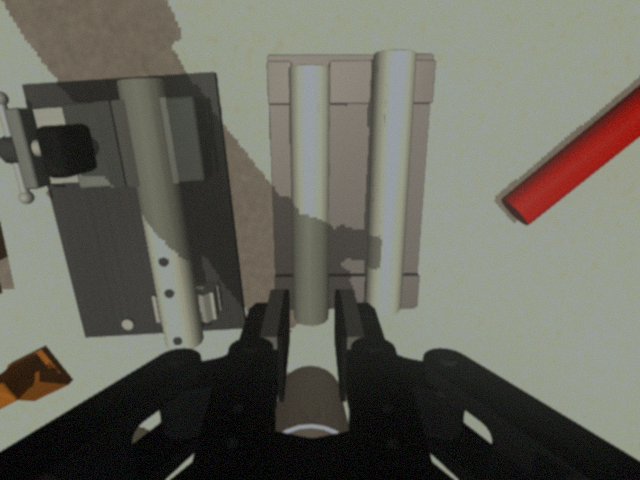

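Run:
```python
from h import *
P=np.load("w2.npy",allow_pickle=True).item()
for n,a,b in [("A",(311,66),(311.5,322)),("B",(394,50),(383,314))]:
    p=onz("wrist",a,.034,P);q=onz("wrist",b,.034,P); print(n,p.round(4),q.round(4),((p+q)/2).round(4))
    a1=onz("wrist",(a[0],a[1]+4),.023,P); b1=onz("wrist",(b[0],b[1]-4),.023,P); d=b1-a1; print(a1.round(4),b1.round(4),np.degrees(np.arctan2(d[1],d[0])))
go([.518,.2952,.10],91)
```

```text
A [0.418  0.2931 0.034 ] [0.6129 0.2961 0.034 ] [0.5155 0.2946 0.034 ]
[0.4196 0.2932 0.023 ] [0.6152 0.2962 0.023 ] 0.8884769820359619
B [0.4072 0.349  0.034 ] [0.6049 0.3543 0.034 ] [0.5061 0.3517 0.034 ]
[0.4084 0.3512 0.023 ] [0.6069 0.3563 0.023 ] 1.4610509552800701
t 4.3 pos [0.5196 0.2953 0.1987] zang 90.82 delta [array([-0.012,  0.494, -0.002]), np.float64(-0.001)] F [ 0.1  0.5 -0.7] w 0.017
```

```bash
python3 -m jog '[{"gripper":0.1,"delta_pos":[-0.018,0.0,0],"roll":0},{"gripper":0.1,"delta_pos":[-0.018,0.1,0],"roll":0},{"gripper":0.1,"delta_pos":[-0.018,0.25,0],"roll":0},{"gripper":0.1,"delta_pos":[-0.018,0.45,0],"roll":0},{"gripper":0.1,"delta_pos":[-0.018,0.65,0],"roll":0},{"gripper":0.1,"delta_pos":[-0.018,0.78,0],"roll":0},{"gripper":0.1,"delta_pos":[-0.018,0.84,0],"roll":0},{"gripper":0.1,"delta_pos":[-0.018,0.853,0],"roll":0}]' 50
python3 -m jog '[{"gripper":0.1,"delta_pos":[0,0,0],"roll":0},{"gripper":0.1,"delta_pos":[0,0,0],"roll":0},{"gripper":-0.2,"delta_pos":[0,0,0],"roll":0},{"gripper":-0.35,"delta_pos":[0,0,0],"roll":0},{"gripper":-0.5,"delta_pos":[0,0,0],"roll":0},{"gripper":-0.6,"delta_pos":[0,0,0],"roll":0},{"gripper":-0.6,"delta_pos":[0,0,0],"roll":0},{"gripper":-0.6,"delta_pos":[0,0,0],"roll":0}]'
```

```text
t: 5.1
tool_pos: [0.5123, 0.2932, 0.0213]
tool_rot: [-1.573, -0.009, 0.014]
force: [0.2, -0.1, 0.8]
gripper_width: 0.0475
t: 5.9
tool_pos: [0.5148, 0.2947, 0.025]
tool_rot: [-1.569, -0.013, 0.01]
force: [-0.1, -1.9, 6.6]
gripper_width: 0.0277
```

```bash
python3 -m jog '[{"gripper":-0.6,"delta_pos":[0,0,0],"roll":0},{"gripper":-0.6,"delta_pos":[0,-0.03,0],"roll":0},{"gripper":-0.6,"delta_pos":[0,-0.08,0],"roll":0},{"gripper":-0.6,"delta_pos":[0,-0.2,0],"roll":0},{"gripper":-0.6,"delta_pos":[0,-0.35,0],"roll":0},{"gripper":-0.6,"delta_pos":[0,-0.5,0],"roll":0},{"gripper":-0.6,"delta_pos":[0,-0.55,0],"roll":0},{"gripper":-0.6,"delta_pos":[0,-0.55,0],"roll":0}]'
python3 - <<'E'
from h import *
im=vision.read_camera("wrist"); cv2.imwrite("pics/w3.png",im)
go([.516,.2955,.12],91)
E
```

```text
t: 6.7
tool_pos: [0.5148, 0.2946, 0.135]
tool_rot: [-1.569, -0.014, 0.009]
force: [0.9, -0.2, -4.4]
gripper_width: 0.0274
t 6.75 pos [0.5138 0.294  0.1334] zang 90.83 delta [array([0.011, 0.067, 0.007]), np.float64(-0.0009)] F [-1.2 -0.4 -2.8] w 0.0275
```

View pics/w3.png

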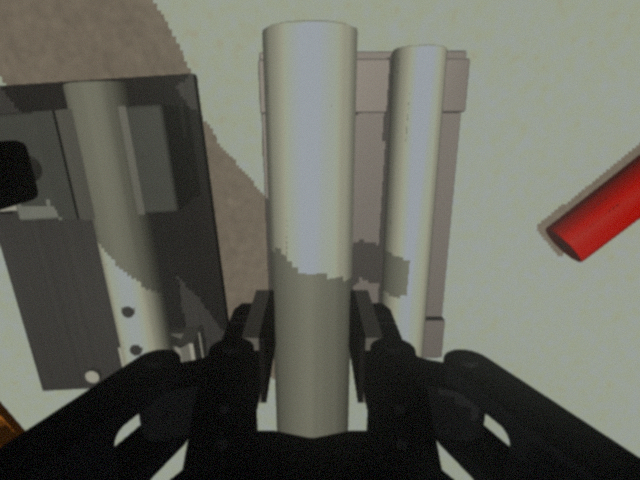

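Run:
```python
from h import *
t=cv2.imread("pics/top0.png"); t=cv2.convertScaleAbs(t,alpha=1.8)
a=[cv2.resize(t[y:y+25,x:x+35],None,fx=10,fy=10,interpolation=cv2.INTER_CUBIC) for x,y in [(455,245),(530,240),(460,332),(540,325)]]
cv2.imwrite("pics/posts.png",np.vstack([np.hstack(a[:2]),np.hstack(a[2:])]))
```

```text
(no output)
```

View pics/posts.png

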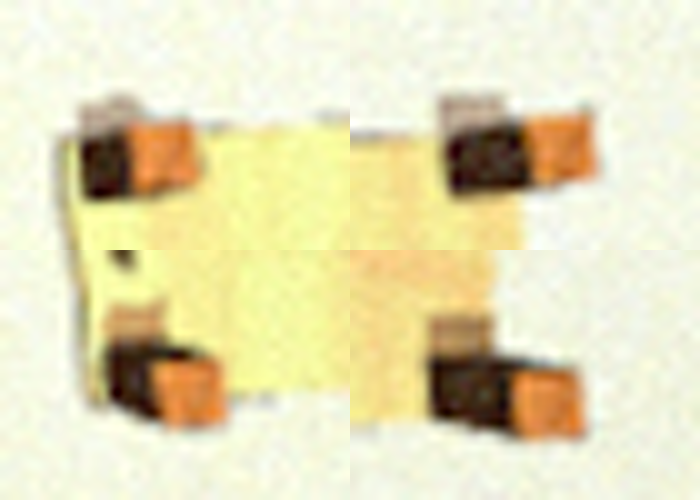

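```bash
cat >> h.py <<'E'
def fitpose(local,world):
    l=np.asarray(local,float);w=np.asarray(world)[:,:2]; lc=l.mean(0);wc=w.mean(0)
    a=(l-lc);b=(w-wc); th=np.arctan2((a[:,0]*b[:,1]-a[:,1]*b[:,0]).sum(),(a*b).sum())
    Rm=np.array([[np.cos(th),-np.sin(th)],[np.sin(th),np.cos(th)]]); t=wc-Rm@lc
    res=w-(l@Rm.T+t); return t,np.degrees(th),res
E
python3 - <<'E'
from h import *
uv=[(455+16.7-.45,245+15.3-.45),(530+21.2-.45,240+14.8-.45),(460+19-.45,332+14.2-.45),(540+19.7-.45,325+15.4-.45)]
w=[onz("top",p,.07) for p in uv]
print(np.round(w,4)); t,a,r=fitpose([(.1,.094),(.1,-.094),(-.1,.094),(-.1,-.094)],w); print(t,a,r.round(4))
# scene check
Rm=R.from_euler('z',a,degrees=True).as_matrix()
X=np.array([(.1,.094,.07),(.1,-.094,.07),(-.1,.094,.07),(-.1,-.094,.07)])@Rm.T+np.r_[t,0]; print(proj("scene",X).round(1))
s=cv2.imread("pics/scene0.png")
for p in proj("scene",X): cv2.circle(s,tuple(np.int32(p)),1,(0,255,0),-1)
crop(s,140,130,220,140,3.5,"pics/sc.png")
E
```

```text
[[ 0.5652 -0.2386  0.07  ]
 [ 0.5783 -0.4251  0.07  ]
 [ 0.3657 -0.252   0.07  ]
 [ 0.3794 -0.4391  0.07  ]]
[ 0.47214453 -0.33867447] 4.006388889131937 [[-0.0001 -0.0006]
 [-0.0002  0.0003]
 [-0.0001 -0.0001]
 [ 0.0004  0.0004]]
[[217.5 199.9]
 [158.6 181.9]
 [257.7 162.4]
 [203.1 147.8]]
```

View pics/sc.png

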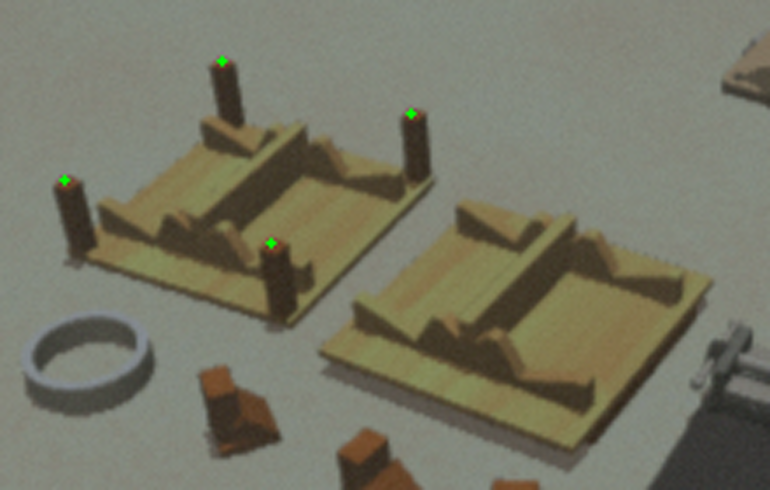

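```bash
python3 -m jog '[{"gripper":-0.6,"delta_pos":[0,-0.1,-0.05],"roll":0},{"gripper":-0.6,"delta_pos":[0,-0.2,-0.15],"roll":0},{"gripper":-0.6,"delta_pos":[0,-0.25,-0.3],"roll":0},{"gripper":-0.6,"delta_pos":[0,-0.25,-0.45],"roll":0},{"gripper":-0.6,"delta_pos":[0,-0.25,-0.6],"roll":0},{"gripper":-0.6,"delta_pos":[0,-0.25,-0.75],"roll":0},{"gripper":-0.6,"delta_pos":[0,-0.25,-0.9],"roll":0},{"gripper":-0.6,"delta_pos":[0,-0.25,-1],"roll":0}]' 60
python3 -m jog '[{"gripper":-0.6,"delta_pos":[0,0,-0.15],"roll":0},{"gripper":-0.6,"delta_pos":[0,0,-0.3],"roll":0},{"gripper":-0.6,"delta_pos":[0,0,-0.45],"roll":0},{"gripper":-0.6,"delta_pos":[0,0,-0.6],"roll":0},{"gripper":-0.6,"delta_pos":[0,0,-0.75],"roll":0},{"gripper":-0.6,"delta_pos":[0,0,-0.9],"roll":0},{"gripper":-0.6,"delta_pos":[0,0,-1],"roll":0},{"gripper":-0.6,"delta_pos":[0,0,-1],"roll":0}]'
python3 -m jog '[{"gripper":-0.6,"delta_pos":[0,0,-0.15],"roll":0},{"gripper":-0.6,"delta_pos":[0,0,-0.3],"roll":0},{"gripper":-0.6,"delta_pos":[0,0,-0.45],"roll":0},{"gripper":-0.6,"delta_pos":[0,0,-0.6],"roll":0},{"gripper":-0.6,"delta_pos":[0,0,-0.75],"roll":0},{"gripper":-0.6,"delta_pos":[0,0,-0.9],"roll":0},{"gripper":-0.6,"delta_pos":[0,0,-1],"roll":0},{"gripper":-0.6,"delta_pos":[0,0,-1],"roll":0}]'
python3 - <<'E'
from h import *
go([.474,-.3886,.10],94)
E
```

```text
t: 7.55
tool_pos: [0.5153, 0.091, 0.1814]
tool_rot: [-1.573, -0.006, 0.013]
force: [0.7, -0.7, -3.7]
gripper_width: 0.027
t: 8.35
tool_pos: [0.5181, -0.1101, 0.1814]
tool_rot: [-1.573, -0.004, 0.01]
force: [0.4, 0.2, -3.3]
gripper_width: 0.0271
t: 9.15
tool_pos: [0.5213, -0.3091, 0.1819]
tool_rot: [-1.572, -0.006, 0.01]
force: [-1.6, 0.1, -4.1]
gripper_width: 0.0268
t 9.15 pos [ 0.5213 -0.3091  0.1819] zang 90.58 delta [array([-0.24 ,  0.41 , -0.394]), np.float64(-0.019)] F [-1.6  0.1 -4.1] w 0.0268
```

```bash
python3 -m jog '[{"gripper":-0.6,"delta_pos":[-0.1,0,-0.15],"roll":-0.01},{"gripper":-0.6,"delta_pos":[-0.24,0,-0.3],"roll":-0.019},{"gripper":-0.6,"delta_pos":[-0.24,0,-0.394],"roll":-0.019},{"gripper":-0.6,"delta_pos":[-0.24,0.1,-0.394],"roll":-0.019},{"gripper":-0.6,"delta_pos":[-0.24,0.25,-0.394],"roll":-0.019},{"gripper":-0.6,"delta_pos":[-0.24,0.35,-0.394],"roll":-0.019},{"gripper":-0.6,"delta_pos":[-0.24,0.41,-0.394],"roll":-0.019},{"gripper":-0.6,"delta_pos":[-0.24,0.41,-0.394],"roll":-0.019}]'
python3 - <<'E'
from h import *
go([.474,-.3886,.042],94)
im=vision.read_camera("wrist"); cv2.imwrite("pics/w4.png",im)
E
```

```text
t: 9.95
tool_pos: [0.4751, -0.3831, 0.0991]
tool_rot: [-1.566, -0.057, 0.062]
force: [-0.2, 0.0, -3.7]
gripper_width: 0.027
t 9.95 pos [ 0.4751 -0.3831  0.0991] zang 94.33 delta [array([-0.006,  0.286, -0.028]), np.float64(0.0018)] F [-0.2  0.  -3.7] w 0.027
```

View pics/w4.png

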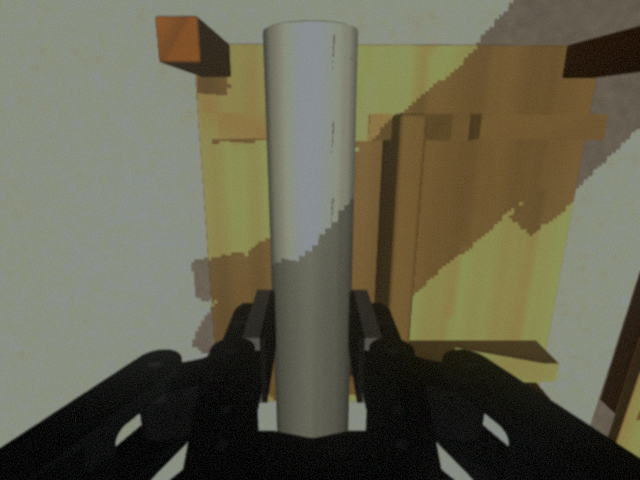

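```bash
python3 -m jog '[{"gripper":-0.6,"delta_pos":[-0.006,0,-0.025],"roll":0},{"gripper":-0.6,"delta_pos":[-0.006,0.05,-0.025],"roll":0},{"gripper":-0.6,"delta_pos":[-0.006,0.1,-0.025],"roll":0},{"gripper":-0.6,"delta_pos":[-0.006,0.15,-0.025],"roll":0},{"gripper":-0.6,"delta_pos":[-0.006,0.2,-0.025],"roll":0},{"gripper":-0.6,"delta_pos":[-0.006,0.23,-0.025],"roll":0},{"gripper":-0.6,"delta_pos":[-0.006,0.24,-0.025],"roll":0},{"gripper":-0.6,"delta_pos":[-0.006,0.24,-0.025],"roll":0}]'
python3 - <<'E'
from h import *
go([.474,-.3886,.042],94)
E
```

```text
t: 10.8
tool_pos: [0.4749, -0.3902, 0.0529]
tool_rot: [-1.57, -0.058, 0.059]
force: [0.5, -0.2, -3.1]
gripper_width: 0.0267
t 10.8 pos [ 0.4749 -0.3902  0.0529] zang 94.26 delta [array([-0.004,  0.054,  0.009]), np.float64(0.0014)] F [ 0.5 -0.2 -3.1] w 0.0267
```

Lower gently in millimetre steps and watch the force.

```bash
python3 -m jog '[{"gripper":-0.6,"delta_pos":[-0.004,0.01,0.008],"roll":0},{"gripper":-0.6,"delta_pos":[-0.004,0.02,0.008],"roll":0},{"gripper":-0.6,"delta_pos":[-0.004,0.03,0.008],"roll":0},{"gripper":-0.6,"delta_pos":[-0.004,0.04,0.008],"roll":0},{"gripper":-0.6,"delta_pos":[-0.004,0.045,0.008],"roll":0},{"gripper":-0.6,"delta_pos":[-0.004,0.045,0.008],"roll":0},{"gripper":-0.6,"delta_pos":[-0.004,0.045,0.008],"roll":0},{"gripper":-0.6,"delta_pos":[-0.004,0.045,0.008],"roll":0}]'
```

```text
t: 11.6
tool_pos: [0.4741, -0.3889, 0.0444]
tool_rot: [-1.57, -0.058, 0.058]
force: [-0.5, -0.6, -3.5]
gripper_width: 0.0271
```

```bash
python3 -m jog '[{"gripper":-0.6,"delta_pos":[0,0.005,0],"roll":0},{"gripper":-0.6,"delta_pos":[0,0.01,0],"roll":0},{"gripper":-0.6,"delta_pos":[0,0.015,0],"roll":0},{"gripper":-0.6,"delta_pos":[0,0.02,0],"roll":0},{"gripper":-0.6,"delta_pos":[0,0.02,0],"roll":0},{"gripper":-0.6,"delta_pos":[0,0.02,0],"roll":0},{"gripper":-0.6,"delta_pos":[0,0.02,0],"roll":0},{"gripper":-0.6,"delta_pos":[0,0.02,0],"roll":0}]'
```

```text
t: 12.4
tool_pos: [0.4741, -0.389, 0.0404]
tool_rot: [-1.57, -0.058, 0.058]
force: [0.6, -0.8, -3.0]
gripper_width: 0.0269
```

```bash
python3 -m jog '[{"gripper":-0.6,"delta_pos":[0,0.005,0],"roll":0},{"gripper":-0.6,"delta_pos":[0,0.01,0],"roll":0},{"gripper":-0.6,"delta_pos":[0,0.01,0],"roll":0},{"gripper":-0.6,"delta_pos":[0,0.01,0],"roll":0},{"gripper":-0.6,"delta_pos":[0,0.01,0],"roll":0},{"gripper":-0.6,"delta_pos":[0,0.01,0],"roll":0},{"gripper":-0.6,"delta_pos":[0,0.01,0],"roll":0},{"gripper":-0.6,"delta_pos":[0,0.01,0],"roll":0}]'
```

```text
t: 13.2
tool_pos: [0.4743, -0.3893, 0.0391]
tool_rot: [-1.571, -0.058, 0.057]
force: [-0.5, -0.0, 5.4]
gripper_width: 0.0269
```

```bash
python3 -m jog '[{"gripper":-0.25,"delta_pos":[0,0,0],"roll":0},{"gripper":-0.2,"delta_pos":[0,0,0],"roll":0},{"gripper":-0.1,"delta_pos":[0,0,0],"roll":0},{"gripper":0.0,"delta_pos":[0,0,0],"roll":0},{"gripper":0.1,"delta_pos":[0,0,0],"roll":0},{"gripper":0.1,"delta_pos":[0,-0.02,0],"roll":0},{"gripper":0.1,"delta_pos":[0,-0.1,0],"roll":0},{"gripper":0.1,"delta_pos":[0,-0.2,0],"roll":0}]'
python3 -m jog '[{"gripper":0.1,"delta_pos":[0,-0.15,0],"roll":0},{"gripper":0.1,"delta_pos":[0,-0.3,0],"roll":0},{"gripper":0.1,"delta_pos":[0,-0.45,0],"roll":0},{"gripper":0.1,"delta_pos":[0,-0.6,0],"roll":0},{"gripper":0.1,"delta_pos":[0,-0.75,0],"roll":0},{"gripper":0.1,"delta_pos":[0,-0.75,0.1],"roll":0},{"gripper":0.1,"delta_pos":[0,-0.75,0.25],"roll":0},{"gripper":0.1,"delta_pos":[0,-0.75,0.4],"roll":0}]'
python3 - <<'E'
from h import *
go([.506,.353,.20],91)
im=vision.read_camera("wrist"); cv2.imwrite("pics/w5.png",im);np.save("w5.npy",vision.camera_params("wrist"),allow_pickle=True)
E
```

```text
t: 14.0
tool_pos: [0.4737, -0.3886, 0.079]
tool_rot: [-1.569, -0.058, 0.059]
force: [0.1, 0.3, 0.7]
gripper_width: 0.0469
t: 14.8
tool_pos: [0.468, -0.3086, 0.23]
tool_rot: [-1.571, -0.059, 0.056]
force: [-0.1, 0.3, 0.0]
gripper_width: 0.0469
t 14.8 pos [ 0.468  -0.3086  0.23  ] zang 94.19 delta [array([0.431, 0.147, 3.285]), np.float64(0.0177)] F [-0.1  0.3  0. ] w 0.0469
```

View pics/w5.png

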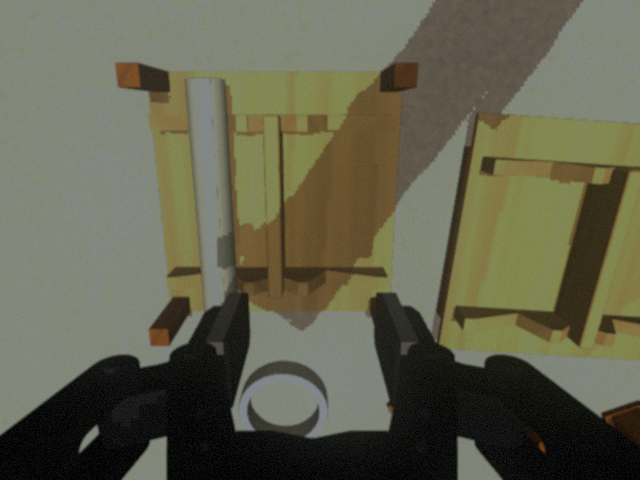

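```bash
python3 -m jog '[{"gripper":0.1,"delta_pos":[0,0,0.1],"roll":0.01},{"gripper":0.1,"delta_pos":[0.1,0,0.25],"roll":0.0177},{"gripper":0.1,"delta_pos":[0.2,0,0.4],"roll":0.0177},{"gripper":0.1,"delta_pos":[0.3,0,0.55],"roll":0.0177},{"gripper":0.1,"delta_pos":[0.3,0,0.7],"roll":0.0177},{"gripper":0.1,"delta_pos":[0.3,0,0.85],"roll":0.0177},{"gripper":0.1,"delta_pos":[0.3,0,1],"roll":0.0177},{"gripper":0.1,"delta_pos":[0.3,0,1],"roll":0.0177}]'
python3 -m jog '[{"gripper":0.1,"delta_pos":[0,0,0.15],"roll":0},{"gripper":0.1,"delta_pos":[0,0,0.3],"roll":0},{"gripper":0.1,"delta_pos":[0,0,0.45],"roll":0},{"gripper":0.1,"delta_pos":[0,0,0.6],"roll":0},{"gripper":0.1,"delta_pos":[0,0,0.75],"roll":0},{"gripper":0.1,"delta_pos":[0,0,0.9],"roll":0},{"gripper":0.1,"delta_pos":[0,0,1],"roll":0},{"gripper":0.1,"delta_pos":[0,0,1],"roll":0}]'
python3 -m jog '[{"gripper":0.1,"delta_pos":[0,0,0.15],"roll":0},{"gripper":0.1,"delta_pos":[0,0,0.3],"roll":0},{"gripper":0.1,"delta_pos":[0,0,0.45],"roll":0},{"gripper":0.1,"delta_pos":[0,0,0.6],"roll":0},{"gripper":0.1,"delta_pos":[0,0,0.75],"roll":0},{"gripper":0.1,"delta_pos":[0,0,0.9],"roll":0},{"gripper":0.1,"delta_pos":[0,0,1],"roll":0},{"gripper":0.1,"delta_pos":[0,0,1],"roll":0}]'
python3 - <<'E'
from h import *
go([.506,.353,.20],91.2)
im=vision.read_camera("wrist"); cv2.imwrite("pics/w6.png",im);np.save("w6.npy",vision.camera_params("wrist"),allow_pickle=True)
E
```

```text
t: 15.65
tool_pos: [0.5132, -0.1, 0.2295]
tool_rot: [-1.568, -0.021, 0.019]
force: [0.1, -1.1, 0.4]
gripper_width: 0.0471
t: 16.45
tool_pos: [0.5097, 0.0979, 0.2293]
tool_rot: [-1.569, -0.02, 0.017]
force: [-0.7, -0.9, -0.1]
gripper_width: 0.0469
t: 17.25
tool_pos: [0.5058, 0.2968, 0.2288]
tool_rot: [-1.569, -0.018, 0.016]
force: [-0.2, 0.1, -0.5]
gripper_width: 0.047
t 17.25 pos [0.5058 0.2968 0.2288] zang 91.24 delta [array([0.007, 0.145, 0.281]), np.float64(0.0002)] F [-0.2  0.1 -0.5] w 0.047
```

View pics/w6.png

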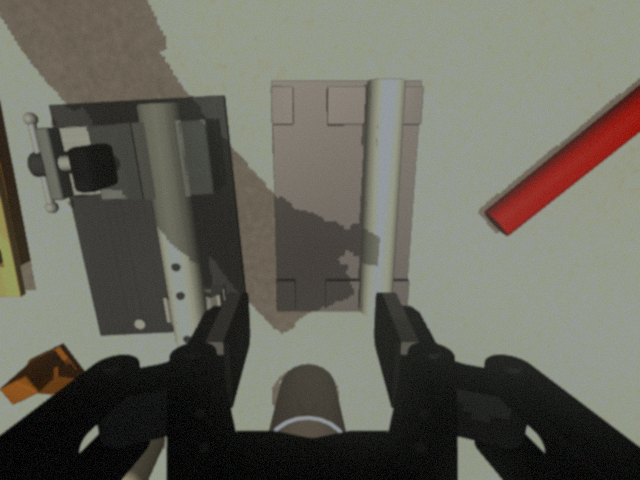

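```bash
python3 -m jog '[{"gripper":0.1,"delta_pos":[0,0,0.12],"roll":0},{"gripper":0.1,"delta_pos":[0,0.1,0.24],"roll":0},{"gripper":0.1,"delta_pos":[0,0.25,0.285],"roll":0},{"gripper":0.1,"delta_pos":[0,0.4,0.285],"roll":0},{"gripper":0.1,"delta_pos":[0,0.55,0.285],"roll":0},{"gripper":0.1,"delta_pos":[0,0.65,0.285],"roll":0},{"gripper":0.1,"delta_pos":[0,0.7,0.285],"roll":0},{"gripper":0.1,"delta_pos":[0,0.7,0.285],"roll":0}]' 60
python3 - <<'E'
from h import *
go([.506,.354,.026],91.2)
E
```

```text
t: 18.1
tool_pos: [0.505, 0.3491, 0.0874]
tool_rot: [-1.573, -0.012, 0.014]
force: [0.4, 0.1, -0.4]
gripper_width: 0.047
t 18.1 pos [0.505  0.3491 0.0874] zang 90.94 delta [array([0.006, 0.307, 0.025]), np.float64(-0.0014)] F [ 0.4  0.1 -0.4] w 0.047
```

```bash
python3 -m jog '[{"gripper":0.1,"delta_pos":[0.004,0.05,0.005],"roll":0},{"gripper":0.1,"delta_pos":[0.004,0.1,0.005],"roll":0},{"gripper":0.1,"delta_pos":[0.004,0.15,0.005],"roll":0},{"gripper":0.1,"delta_pos":[0.004,0.2,0.005],"roll":0},{"gripper":0.1,"delta_pos":[0.004,0.25,0.005],"roll":0},{"gripper":0.1,"delta_pos":[0.004,0.28,0.005],"roll":0},{"gripper":0.1,"delta_pos":[0.004,0.295,0.005],"roll":0},{"gripper":0.1,"delta_pos":[0.004,0.295,0.005],"roll":0}]' 60
python3 - <<'E'
from h import *
go([.506,.354,.026],91.2)
E
```

```text
t: 18.9
tool_pos: [0.5051, 0.3527, 0.0288]
tool_rot: [-1.571, -0.014, 0.015]
force: [-0.6, 0.8, 0.3]
gripper_width: 0.0469
t 18.9 pos [0.5051 0.3527 0.0288] zang 91.07 delta [array([0.004, 0.014, 0.007]), np.float64(-0.0007)] F [-0.6  0.8  0.3] w 0.0469
```

```bash
python3 -m jog '[{"gripper":0.1,"delta_pos":[0.004,0.01,0.004],"roll":0},{"gripper":0.1,"delta_pos":[0.004,0.014,0.004],"roll":0},{"gripper":-0.2,"delta_pos":[0.004,0.014,0.004],"roll":0},{"gripper":-0.35,"delta_pos":[0.004,0.014,0.004],"roll":0},{"gripper":-0.5,"delta_pos":[0.004,0.014,0.004],"roll":0},{"gripper":-0.6,"delta_pos":[0.004,0.014,0.004],"roll":0},{"gripper":-0.6,"delta_pos":[0.004,0.014,0.004],"roll":0},{"gripper":-0.6,"delta_pos":[0.004,0.014,0.004],"roll":0}]'
python3 -m jog '[{"gripper":-0.6,"delta_pos":[0,0,0],"roll":0},{"gripper":-0.6,"delta_pos":[0,-0.03,0],"roll":0},{"gripper":-0.6,"delta_pos":[0,-0.1,0],"roll":0},{"gripper":-0.6,"delta_pos":[0,-0.25,0],"roll":0},{"gripper":-0.6,"delta_pos":[0,-0.4,0],"roll":0},{"gripper":-0.6,"delta_pos":[0,-0.55,0],"roll":0},{"gripper":-0.6,"delta_pos":[0,-0.7,0],"roll":0},{"gripper":-0.6,"delta_pos":[0,-0.78,0],"roll":0}]'
```

```text
t: 19.7
tool_pos: [0.5065, 0.3543, 0.0273]
tool_rot: [-1.569, -0.016, 0.014]
force: [-1.4, 1.3, 5.3]
gripper_width: 0.0258
t: 20.5
tool_pos: [0.507, 0.3537, 0.1858]
tool_rot: [-1.569, -0.017, 0.012]
force: [-0.0, -0.0, -3.4]
gripper_width: 0.0262
```

```bash
python3 -m jog '[{"gripper":-0.6,"delta_pos":[0,0,-0.05],"roll":0},{"gripper":-0.6,"delta_pos":[0,0,-0.15],"roll":0},{"gripper":-0.6,"delta_pos":[0,0,-0.3],"roll":0},{"gripper":-0.6,"delta_pos":[0,0,-0.45],"roll":0},{"gripper":-0.6,"delta_pos":[0,0,-0.6],"roll":0},{"gripper":-0.6,"delta_pos":[0,0,-0.75],"roll":0},{"gripper":-0.6,"delta_pos":[0,0,-0.9],"roll":0},{"gripper":-0.6,"delta_pos":[0,0,-1],"roll":0}]' 60
python3 -m jog '[{"gripper":-0.6,"delta_pos":[0,0,-0.15],"roll":0},{"gripper":-0.6,"delta_pos":[0,0,-0.3],"roll":0},{"gripper":-0.6,"delta_pos":[0,0,-0.45],"roll":0},{"gripper":-0.6,"delta_pos":[0,0,-0.6],"roll":0},{"gripper":-0.6,"delta_pos":[0,0,-0.75],"roll":0},{"gripper":-0.6,"delta_pos":[0,0,-0.9],"roll":0},{"gripper":-0.6,"delta_pos":[0,0,-1],"roll":0},{"gripper":-0.6,"delta_pos":[0,0,-1],"roll":0}]'
python3 -m jog '[{"gripper":-0.6,"delta_pos":[0,0,-0.15],"roll":0},{"gripper":-0.6,"delta_pos":[0,0,-0.3],"roll":0},{"gripper":-0.6,"delta_pos":[0,0,-0.45],"roll":0},{"gripper":-0.6,"delta_pos":[-0.05,0,-0.6],"roll":0},{"gripper":-0.6,"delta_pos":[-0.1,0,-0.75],"roll":0},{"gripper":-0.6,"delta_pos":[-0.15,0,-0.9],"roll":-0.01},{"gripper":-0.6,"delta_pos":[-0.2,0,-1],"roll":-0.015},{"gripper":-0.6,"delta_pos":[-0.2,0,-1],"roll":-0.015}]'
python3 - <<'E'
from h import *
go([.4686,-.2888,.055],94)
E
```

```text
t: 21.3
tool_pos: [0.5084, 0.1491, 0.1814]
tool_rot: [-1.574, -0.01, 0.015]
force: [0.6, 0.1, -3.9]
gripper_width: 0.0264
t: 22.1
tool_pos: [0.5116, -0.0516, 0.1815]
tool_rot: [-1.574, -0.007, 0.012]
force: [0.2, 1.6, -3.1]
gripper_width: 0.0263
t: 22.9
tool_pos: [0.4737, -0.2509, 0.1815]
tool_rot: [-1.571, -0.044, 0.05]
force: [-1.4, -0.6, -3.2]
gripper_width: 0.0263
t 22.9 pos [ 0.4737 -0.2509  0.1815] zang 93.42 delta [array([-0.034,  0.633, -0.187]), np.float64(-0.0032)] F [-1.4 -0.6 -3.2] w 0.0263
```

```bash
python3 -m jog '[{"gripper":-0.6,"delta_pos":[-0.03,0,-0.1],"roll":-0.003},{"gripper":-0.6,"delta_pos":[-0.03,0,-0.185],"roll":-0.003},{"gripper":-0.6,"delta_pos":[-0.03,0.15,-0.185],"roll":-0.003},{"gripper":-0.6,"delta_pos":[-0.03,0.3,-0.185],"roll":-0.003},{"gripper":-0.6,"delta_pos":[-0.03,0.45,-0.185],"roll":-0.003},{"gripper":-0.6,"delta_pos":[-0.03,0.55,-0.185],"roll":-0.003},{"gripper":-0.6,"delta_pos":[-0.03,0.6,-0.185],"roll":-0.003},{"gripper":-0.6,"delta_pos":[-0.03,0.6,-0.185],"roll":-0.003}]'
python3 - <<'E'
from h import *
go([.4686,-.2888,.042],94)
E
```

```text
t: 23.7
tool_pos: [0.4731, -0.2837, 0.0611]
tool_rot: [-1.568, -0.057, 0.061]
force: [-0.4, -0.4, -3.7]
gripper_width: 0.026
t 23.7 pos [ 0.4731 -0.2837  0.0611] zang 94.32 delta [array([-0.024,  0.095, -0.024]), np.float64(0.0018)] F [-0.4 -0.4 -3.7] w 0.026
```

```bash
python3 -m jog '[{"gripper":-0.6,"delta_pos":[-0.01,0.0,-0.01],"roll":0},{"gripper":-0.6,"delta_pos":[-0.02,0.02,-0.018],"roll":0},{"gripper":-0.6,"delta_pos":[-0.02,0.04,-0.018],"roll":0},{"gripper":-0.6,"delta_pos":[-0.02,0.06,-0.018],"roll":0},{"gripper":-0.6,"delta_pos":[-0.02,0.07,-0.018],"roll":0},{"gripper":-0.6,"delta_pos":[-0.02,0.08,-0.018],"roll":0},{"gripper":-0.6,"delta_pos":[-0.02,0.085,-0.018],"roll":0},{"gripper":-0.6,"delta_pos":[-0.02,0.085,-0.018],"roll":0}]'
```

```text
t: 24.5
tool_pos: [0.47, -0.2882, 0.0453]
tool_rot: [-1.57, -0.059, 0.059]
force: [-0.7, 0.6, -2.7]
gripper_width: 0.0258
```

```bash
python3 -m jog '[{"gripper":-0.6,"delta_pos":[0,0.005,0],"roll":0},{"gripper":-0.6,"delta_pos":[0,0.01,0],"roll":0},{"gripper":-0.6,"delta_pos":[0,0.015,0],"roll":0},{"gripper":-0.6,"delta_pos":[0,0.02,0],"roll":0},{"gripper":-0.6,"delta_pos":[0,0.022,0],"roll":0},{"gripper":-0.6,"delta_pos":[0,0.022,0],"roll":0},{"gripper":-0.6,"delta_pos":[0,0.022,0],"roll":0},{"gripper":-0.6,"delta_pos":[0,0.022,0],"roll":0}]'
```

```text
t: 25.3
tool_pos: [0.4701, -0.2883, 0.0416]
tool_rot: [-1.57, -0.059, 0.059]
force: [-2.3, -0.3, 5.8]
gripper_width: 0.0263
```

```bash
python3 -m jog '[{"gripper":-0.25,"delta_pos":[0,0,0],"roll":0},{"gripper":-0.2,"delta_pos":[0,0,0],"roll":0},{"gripper":-0.1,"delta_pos":[0,0,0],"roll":0},{"gripper":0.0,"delta_pos":[0,0,0],"roll":0},{"gripper":0.1,"delta_pos":[0,0,0],"roll":0},{"gripper":0.1,"delta_pos":[0,-0.02,0],"roll":0},{"gripper":0.1,"delta_pos":[0,-0.1,0],"roll":0},{"gripper":0.1,"delta_pos":[0,-0.2,0],"roll":0}]'
python3 -m jog '[{"gripper":0.1,"delta_pos":[0,-0.15,0],"roll":0},{"gripper":0.1,"delta_pos":[0,-0.3,0],"roll":0},{"gripper":0.1,"delta_pos":[0.1,-0.45,0],"roll":0},{"gripper":0.1,"delta_pos":[0.25,-0.6,0],"roll":0},{"gripper":0.1,"delta_pos":[0.4,-0.75,0],"roll":0},{"gripper":0.1,"delta_pos":[0.5,-0.9,0.05],"roll":0},{"gripper":0.1,"delta_pos":[0.6,-1,0.1],"roll":0},{"gripper":0.1,"delta_pos":[0.6,-1,0.1],"roll":0}]'
python3 - <<'E'
from h import *
go([.6,-.27,.27],91.2)
im=vision.read_camera("wrist"); cv2.imwrite("pics/w7.png",im);np.save("w7.npy",vision.camera_params("wrist"),allow_pickle=True)
E
```

```text
t: 26.1
tool_pos: [0.4695, -0.2879, 0.0811]
tool_rot: [-1.569, -0.058, 0.06]
force: [-0.8, 0.0, -0.5]
gripper_width: 0.0469
t: 26.9
tool_pos: [0.5928, -0.2565, 0.2846]
tool_rot: [-1.57, -0.069, 0.056]
force: [0.3, -0.0, 1.0]
gripper_width: 0.047
t 26.9 pos [ 0.5928 -0.2565  0.2846] zang 94.57 delta [array([ 0.03 ,  0.073, -0.07 ]), np.float64(0.0187)] F [ 0.3 -0.   1. ] w 0.047
```

View pics/w7.png

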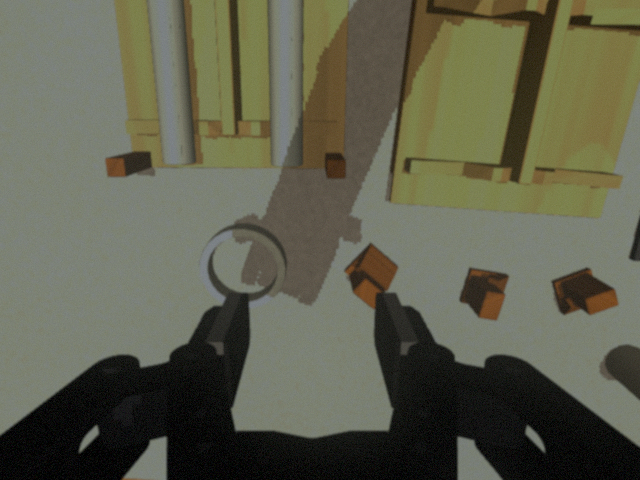

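Run:
```python
from h import *
im=cv2.convertScaleAbs(cv2.imread("pics/w7.png"),alpha=1.8); crop(im,335,235,290,95,2.7,"pics/w7c.png")
t=vision.read_camera("top"); cv2.imwrite("pics/top1.png",t); crop(cv2.convertScaleAbs(t,alpha=1.7),335,195,130,35,6,"pics/t1c.png")
s=vision.read_camera("scene"); cv2.imwrite("pics/scene1.png",s); crop(cv2.convertScaleAbs(s,alpha=1.7),180,220,130,85,6,"pics/s1c.png")
```

```text
(no output)
```

View pics/w7c.png

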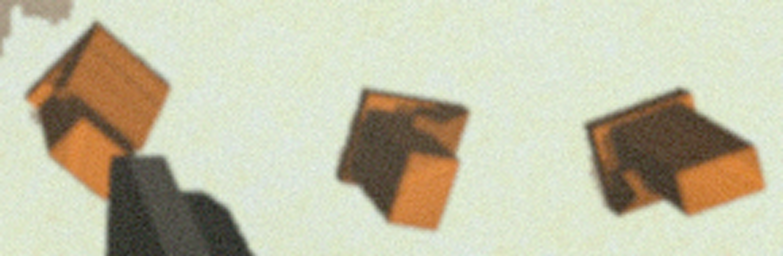

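View pics/t1c.png

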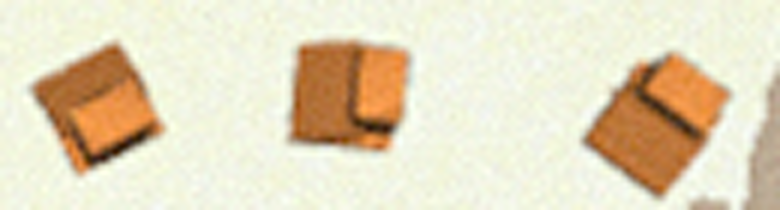

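View pics/s1c.png

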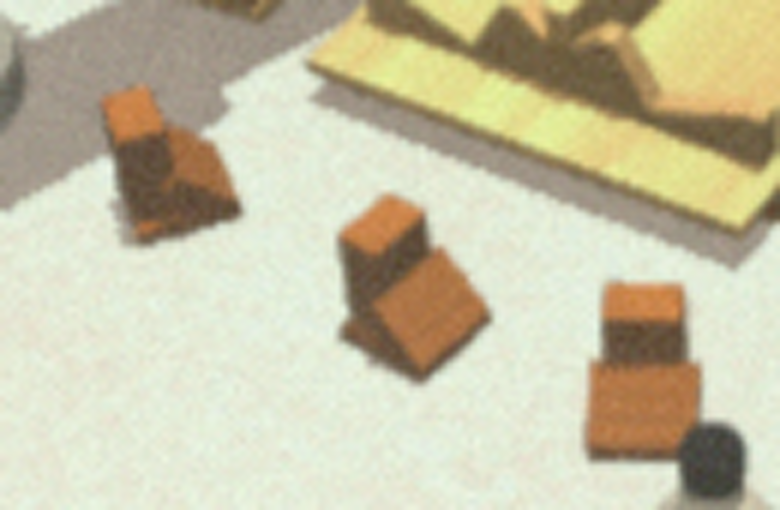

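Run:
```python
from h import *
print(readout.read_state()["joints"].round(2))
def rect(name,uv,z,P=None):
    W=np.array([onz(name,p,z,P) for p in uv]); e=np.diff(np.vstack([W,W[:1]]),axis=0)
    l=np.linalg.norm(e,axis=1); ang=np.degrees(np.arctan2(e[:,1],e[:,0]))
    print(name,W.mean(0).round(4),l.round(4),ang.round(1))
f=lambda L:[(335+(x+.5)/6-.5,195+(y+.5)/6-.5) for x,y in L]
g=lambda L:[(335+(x+.5)/2.7-.5,235+(y+.5)/2.7-.5) for x,y in L]
P=np.load("w7.npy",allow_pickle=True).item()
A=[(72,105),(138,80),(158,120),(92,152)];B=[(358,46),(408,46),(404,124),(356,120)];C=[(672,54),(730,95),(703,132),(645,90)]
for n,c in zip("ABC",(A,B,C)): print(n); rect("top",f(c),.052)
for n,c in zip("AB",([(677,168),(752,145),(764,187),(688,214)],[(403,150),(460,155),(437,230),(388,220)])): print(n); rect("wrist",g(c),.052,P)
```

```text
[ 0.46  0.58 -0.14  1.48  0.09  1.09  1.94]
A
top [0.6769 0.0367 0.052 ] [0.0282 0.018  0.0293 0.0205] [ -69.1 -153.7  116.1   22.9]
B
top [ 0.6892 -0.0698  0.052 ] [0.02   0.0315 0.0192 0.0298] [-90.  176.6  85.2  -1.9]
C
top [ 0.6857 -0.1918  0.052 ] [0.0282 0.0185 0.0284 0.0182] [-125.8  143.6   53.6  -37.1]
A
wrist [0.6725 0.0318 0.052 ] [0.0268 0.0183 0.0277 0.0199] [ 114.2   29.8  -62.4 -153.3]
B
wrist [ 0.6851 -0.0751  0.052 ] [0.0209 0.0304 0.0189 0.028 ] [  89.1   -3.9  -98.  -179.9]
```

Run:
```python
from h import *
go([.6857,-.1918,.10],53.9)
```

```text
t 27.05 pos [ 0.5867 -0.2598  0.2802] zang 94.28 delta [array([0.521, 0.9  , 0.302]), np.float64(0.2243)] F [-0.7 -0.3 -0.8] w 0.0471
```

```bash
python3 -m jog '[{"gripper":0.3,"delta_pos":[0.15,0,0.1],"roll":0.045},{"gripper":0.3,"delta_pos":[0.3,0.1,0.2],"roll":0.09},{"gripper":0.3,"delta_pos":[0.45,0.2,0.3],"roll":0.135},{"gripper":0.3,"delta_pos":[0.52,0.35,0.3],"roll":0.18},{"gripper":0.3,"delta_pos":[0.52,0.5,0.3],"roll":0.224},{"gripper":0.3,"delta_pos":[0.52,0.65,0.3],"roll":0.224},{"gripper":0.3,"delta_pos":[0.52,0.8,0.3],"roll":0.224},{"gripper":0.3,"delta_pos":[0.52,0.85,0.3],"roll":0.224}]'
python3 - <<'E'
from h import *
go([.6857,-.1918,.042],53.9)
print(proj("wrist",[.6857,-.1918,.052]))
cv2.imwrite("pics/w8.png",vision.read_camera("wrist"))
E
```

```text
t: 27.85
tool_pos: [0.683, -0.1923, 0.1061]
tool_rot: [-1.516, 0.501, -0.486]
force: [-0.7, -0.5, 0.2]
gripper_width: 0.0556
t 27.85 pos [ 0.683  -0.1923  0.1061] zang 53.89 delta [array([0.012, 0.32 , 0.011]), np.float64(-0.0)] F [-0.7 -0.5  0.2] w 0.0556
[[316.79432865 267.86085209]]
```

View pics/w8.png

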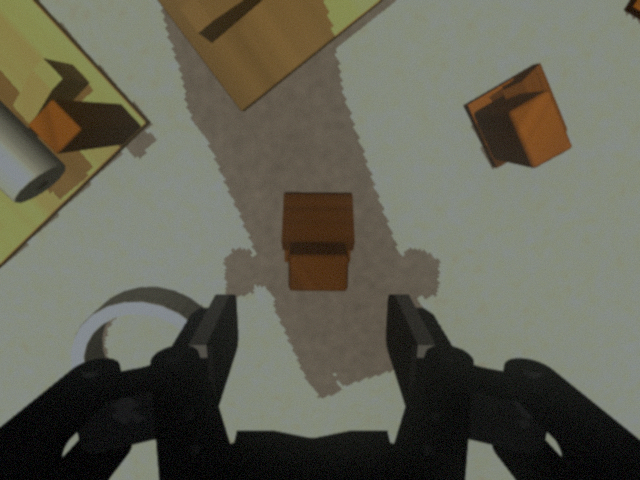

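```bash
python3 -m jog '[{"gripper":0.3,"delta_pos":[0.006,0.06,0.004],"roll":0},{"gripper":0.3,"delta_pos":[0.006,0.12,0.004],"roll":0},{"gripper":0.3,"delta_pos":[0.006,0.18,0.004],"roll":0},{"gripper":0.3,"delta_pos":[0.006,0.24,0.004],"roll":0},{"gripper":0.3,"delta_pos":[0.006,0.28,0.004],"roll":0},{"gripper":0.3,"delta_pos":[0.006,0.29,0.004],"roll":0},{"gripper":0.3,"delta_pos":[0.006,0.29,0.004],"roll":0},{"gripper":0.3,"delta_pos":[0.006,0.29,0.004],"roll":0}]' 40
python3 - <<'E'
from h import *
go([.6857,-.1918,.042],53.9)
E
```

```text
t: 28.7
tool_pos: [0.6893, -0.1919, 0.0536]
tool_rot: [-1.514, 0.491, -0.493]
force: [0.4, 0.5, 0.1]
gripper_width: 0.0558
t 28.7 pos [ 0.6893 -0.1919  0.0536] zang 53.98 delta [array([-0.015,  0.058, -0.01 ]), np.float64(0.0005)] F [0.4 0.5 0.1] w 0.0558
```

```bash
python3 -m jog '[{"gripper":0.3,"delta_pos":[-0.012,0.03,-0.01],"roll":0},{"gripper":0.3,"delta_pos":[-0.012,0.055,-0.01],"roll":0},{"gripper":0.3,"delta_pos":[-0.012,0.055,-0.01],"roll":0},{"gripper":0.0,"delta_pos":[-0.012,0.055,-0.01],"roll":0},{"gripper":-0.3,"delta_pos":[-0.012,0.055,-0.01],"roll":0},{"gripper":-0.5,"delta_pos":[-0.012,0.055,-0.01],"roll":0},{"gripper":-0.5,"delta_pos":[-0.012,0.055,-0.01],"roll":0},{"gripper":-0.5,"delta_pos":[-0.012,0.055,-0.01],"roll":0}]' 40
python3 -m jog '[{"gripper":-0.5,"delta_pos":[0,0,0],"roll":0},{"gripper":-0.5,"delta_pos":[0,-0.1,0],"roll":0},{"gripper":-0.5,"delta_pos":[0,-0.2,0],"roll":0},{"gripper":-0.5,"delta_pos":[0,-0.3,0],"roll":0},{"gripper":-0.5,"delta_pos":[0,-0.4,0],"roll":0},{"gripper":-0.5,"delta_pos":[0,-0.5,0],"roll":0},{"gripper":-0.5,"delta_pos":[0,-0.6,0],"roll":0},{"gripper":-0.5,"delta_pos":[0,-0.7,0],"roll":0}]'
python3 - <<'E'
from h import *
Rm=R.from_euler('z',4.0,degrees=True).as_matrix(); c=np.array([.4721,-.3387,0])
for n,v in [("Rset",(0,-.099,.05)),("Rfin",(0,-.084,.05)),("Lset",(0,.099,.05)),("Lfin",(0,.084,.05))]: print(n,(Rm@np.array(v)+c).round(4))
go(Rm@np.array([0,-.101,.2])+c,4)
cv2.imwrite("pics/w9.png",vision.read_camera("wrist"))
E
```

```text
t: 29.5
tool_pos: [0.6861, -0.192, 0.0424]
tool_rot: [-1.514, 0.492, -0.493]
force: [1.1, 0.8, 0.8]
gripper_width: 0.029
t: 30.3
tool_pos: [0.6852, -0.1919, 0.1825]
tool_rot: [-1.514, 0.493, -0.491]
force: [-0.5, 0.7, -0.8]
gripper_width: 0.0289
Rset [ 0.479  -0.4375  0.05  ]
Rfin [ 0.478  -0.4225  0.05  ]
Lset [ 0.4652 -0.2399  0.05  ]
Lfin [ 0.4662 -0.2549  0.05  ]
t 30.3 pos [ 0.6852 -0.1919  0.1825] zang 53.98 delta [array([-0.106, -0.087, -1.607]), np.float64(0.2777)] F [-0.5  0.7 -0.8] w 0.0289
```

View pics/w9.png

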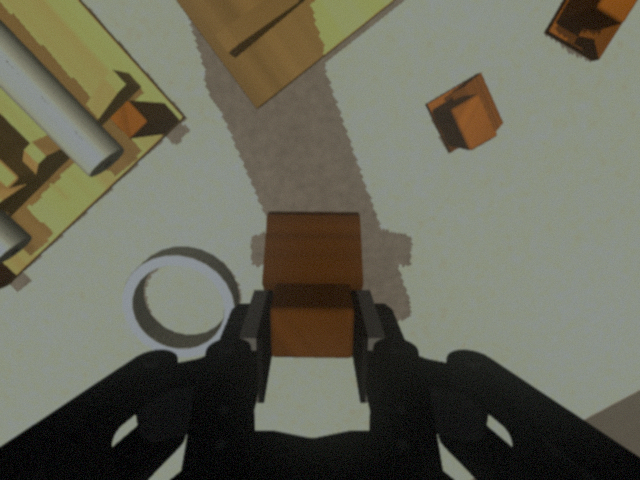

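```bash
python3 -m jog '[{"gripper":-0.5,"delta_pos":[0,0,-0.1],"roll":0.03},{"gripper":-0.5,"delta_pos":[0,0,-0.25],"roll":0.06},{"gripper":-0.5,"delta_pos":[-0.02,0,-0.4],"roll":0.09},{"gripper":-0.5,"delta_pos":[-0.03,0,-0.55],"roll":0.12},{"gripper":-0.5,"delta_pos":[-0.05,0,-0.7],"roll":0.15},{"gripper":-0.5,"delta_pos":[-0.07,0,-0.85],"roll":0.19},{"gripper":-0.5,"delta_pos":[-0.09,0,-1],"roll":0.23},{"gripper":-0.5,"delta_pos":[-0.1,0,-1],"roll":0.277}]'
python3 - <<'E'
from h import *
go([.4792,-.4395,.12],4)
E
```

```text
t: 31.15
tool_pos: [0.5469, -0.3475, 0.1817]
tool_rot: [-1.241, 1.167, -1.166]
force: [1.1, -0.5, -0.6]
gripper_width: 0.0292
t 31.15 pos [ 0.5469 -0.3475  0.1817] zang 3.35 delta [array([ 0.438,  0.311, -0.363]), np.float64(-0.0036)] F [ 1.1 -0.5 -0.6] w 0.0292
```

```bash
python3 -m jog '[{"gripper":-0.5,"delta_pos":[0.1,0,-0.1],"roll":-0.0036},{"gripper":-0.5,"delta_pos":[0.2,0,-0.2],"roll":-0.0036},{"gripper":-0.5,"delta_pos":[0.3,0,-0.3],"roll":-0.0036},{"gripper":-0.5,"delta_pos":[0.4,0.05,-0.36],"roll":-0.0036},{"gripper":-0.5,"delta_pos":[0.435,0.15,-0.36],"roll":-0.0036},{"gripper":-0.5,"delta_pos":[0.435,0.25,-0.36],"roll":-0.0036},{"gripper":-0.5,"delta_pos":[0.435,0.31,-0.36],"roll":-0.0036},{"gripper":-0.5,"delta_pos":[0.435,0.31,-0.36],"roll":-0.0036}]'
python3 - <<'E'
from h import *
go([.479,-.4375,.052],4)
P=vision.camera_params("wrist"); im=vision.read_camera("wrist"); cv2.imwrite("pics/w10.png",im)
E
```

```text
t: 31.95
tool_pos: [0.4853, -0.4324, 0.1177]
tool_rot: [-1.248, 1.151, -1.143]
force: [-0.5, -0.5, -0.8]
gripper_width: 0.0289
t 31.95 pos [ 0.4853 -0.4324  0.1177] zang 4.79 delta [array([ 0.024,  0.328, -0.032]), np.float64(0.0044)] F [-0.5 -0.5 -0.8] w 0.0289
```

View pics/w10.png

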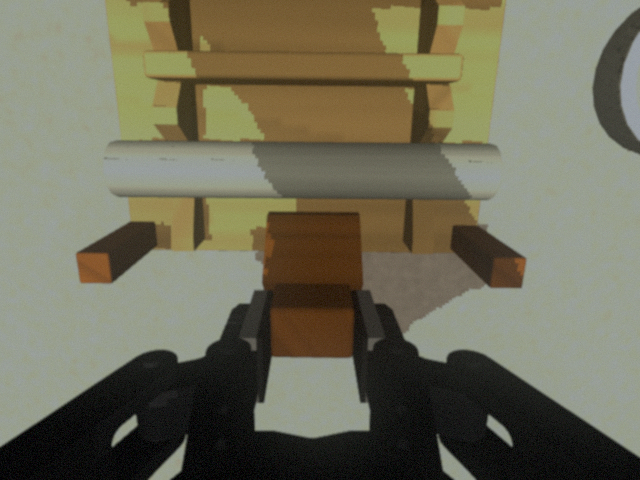

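```bash
python3 -m jog '[{"gripper":-0.5,"delta_pos":[0.02,0.04,-0.02],"roll":0.003},{"gripper":-0.5,"delta_pos":[0.02,0.1,-0.02],"roll":0.003},{"gripper":-0.5,"delta_pos":[0.02,0.16,-0.02],"roll":0.003},{"gripper":-0.5,"delta_pos":[0.02,0.22,-0.02],"roll":0.003},{"gripper":-0.5,"delta_pos":[0.02,0.26,-0.02],"roll":0.003},{"gripper":-0.5,"delta_pos":[0.02,0.28,-0.02],"roll":0.003},{"gripper":-0.5,"delta_pos":[0.02,0.29,-0.02],"roll":0.003},{"gripper":-0.5,"delta_pos":[0.02,0.29,-0.02],"roll":0.003}]'
python3 - <<'E'
from h import *
go([.479,-.4375,.050],4)
E
```

```text
t: 32.8
tool_pos: [0.4828, -0.4383, 0.062]
tool_rot: [-1.243, 1.155, -1.155]
force: [0.5, 0.2, 0.2]
gripper_width: 0.0289
t 32.8 pos [ 0.4828 -0.4383  0.062 ] zang 4.23 delta [array([-0.005,  0.06 , -0.019]), np.float64(0.0013)] F [0.5 0.2 0.2] w 0.0289
```

```bash
python3 -m jog '[{"gripper":-0.5,"delta_pos":[0,0.01,-0.015],"roll":0.001},{"gripper":-0.5,"delta_pos":[0,0.02,-0.015],"roll":0.001},{"gripper":-0.5,"delta_pos":[0,0.03,-0.015],"roll":0.001},{"gripper":-0.5,"delta_pos":[0,0.04,-0.015],"roll":0.001},{"gripper":-0.5,"delta_pos":[0,0.05,-0.015],"roll":0.001},{"gripper":-0.5,"delta_pos":[0,0.055,-0.015],"roll":0.001},{"gripper":-0.5,"delta_pos":[0,0.055,-0.015],"roll":0.001},{"gripper":-0.5,"delta_pos":[0,0.055,-0.015],"roll":0.001}]'
python3 - <<'E'
from h import *
go([.478,-.4225,.050],4)
E
```

```text
t: 33.6
tool_pos: [0.4798, -0.4385, 0.0511]
tool_rot: [-1.242, 1.157, -1.157]
force: [-0.3, -0.9, -0.0]
gripper_width: 0.029
t 33.6 pos [ 0.4798 -0.4385  0.0511] zang 4.06 delta [array([-0.08 ,  0.005, -0.003]), np.float64(0.0003)] F [-0.3 -0.9 -0. ] w 0.029
```

```bash
python3 -m jog '[{"gripper":-0.5,"delta_pos":[0,0.006,0],"roll":0},{"gripper":-0.5,"delta_pos":[-0.01,0.006,0],"roll":0},{"gripper":-0.5,"delta_pos":[-0.02,0.006,0],"roll":0},{"gripper":-0.5,"delta_pos":[-0.03,0.006,0],"roll":0},{"gripper":-0.5,"delta_pos":[-0.04,0.006,0],"roll":0},{"gripper":-0.5,"delta_pos":[-0.05,0.006,0],"roll":0},{"gripper":-0.5,"delta_pos":[-0.06,0.006,0],"roll":0},{"gripper":-0.5,"delta_pos":[-0.06,0.006,0],"roll":0}]'
python3 - <<'E'
from h import *
go([.478,-.4225,.050],4)
E
```

```text
t: 34.4
tool_pos: [0.4793, -0.4266, 0.0503]
tool_rot: [-1.242, 1.156, -1.158]
force: [0.6, -2.2, 5.9]
gripper_width: 0.0291
t 34.4 pos [ 0.4793 -0.4266  0.0503] zang 4.06 delta [array([-0.021,  0.002, -0.005]), np.float64(0.0003)] F [ 0.6 -2.2  5.9] w 0.0291
```

```bash
python3 -m jog '[{"gripper":-0.5,"delta_pos":[-0.005,-0.002,0],"roll":0},{"gripper":-0.5,"delta_pos":[-0.01,-0.002,0],"roll":0},{"gripper":-0.5,"delta_pos":[-0.014,-0.002,0],"roll":0},{"gripper":-0.5,"delta_pos":[-0.014,-0.002,0],"roll":0},{"gripper":-0.5,"delta_pos":[-0.014,-0.002,0],"roll":0},{"gripper":-0.5,"delta_pos":[-0.014,-0.002,0],"roll":0},{"gripper":-0.5,"delta_pos":[-0.014,-0.002,0],"roll":0},{"gripper":-0.5,"delta_pos":[-0.014,-0.002,0],"roll":0}]'
python3 -m jog '[{"gripper":-0.5,"delta_pos":[-0.005,0,0],"roll":0},{"gripper":-0.5,"delta_pos":[-0.01,0,0],"roll":0},{"gripper":-0.5,"delta_pos":[-0.01,0,0],"roll":0},{"gripper":-0.5,"delta_pos":[-0.01,0,0],"roll":0},{"gripper":-0.5,"delta_pos":[-0.01,0,0],"roll":0},{"gripper":-0.5,"delta_pos":[-0.01,0,0],"roll":0},{"gripper":-0.5,"delta_pos":[-0.01,0,0],"roll":0},{"gripper":-0.5,"delta_pos":[-0.01,0,0],"roll":0}]'
```

```text
t: 35.2
tool_pos: [0.4788, -0.4237, 0.0503]
tool_rot: [-1.242, 1.157, -1.157]
force: [0.3, -1.5, 4.1]
gripper_width: 0.0292
t: 36.0
tool_pos: [0.4785, -0.4217, 0.0503]
tool_rot: [-1.242, 1.157, -1.157]
force: [0.6, -1.8, 5.3]
gripper_width: 0.0289
```

```bash
python3 -m jog '[{"gripper":-0.5,"delta_pos":[-0.002,0,0],"roll":0},{"gripper":-0.5,"delta_pos":[-0.005,0,0],"roll":0},{"gripper":-0.5,"delta_pos":[-0.007,0,0],"roll":0},{"gripper":-0.5,"delta_pos":[-0.007,0,0],"roll":0},{"gripper":-0.5,"delta_pos":[-0.007,0,0],"roll":0},{"gripper":-0.5,"delta_pos":[-0.007,0,0],"roll":0},{"gripper":-0.5,"delta_pos":[-0.007,0,0],"roll":0},{"gripper":-0.5,"delta_pos":[-0.007,0,0],"roll":0}]'
python3 - <<'E'
from h import *
P=vision.camera_params("wrist"); im=vision.read_camera("wrist"); cv2.imwrite("pics/w11.png",im)
E
```

```text
t: 36.8
tool_pos: [0.4785, -0.4213, 0.0504]
tool_rot: [-1.242, 1.156, -1.159]
force: [-0.1, -6.1, 3.3]
gripper_width: 0.029
```

View pics/w11.png

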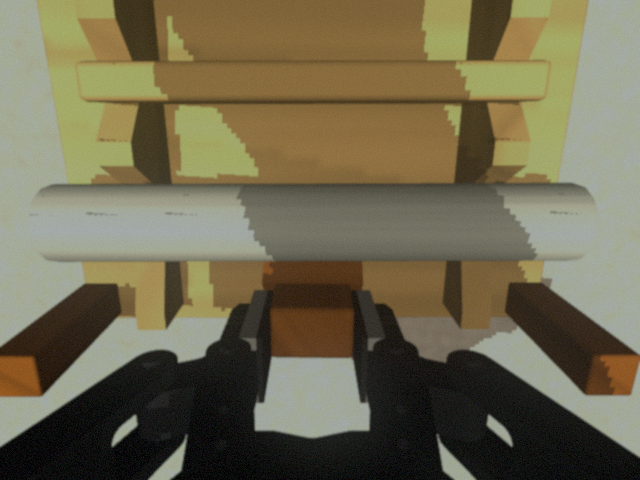

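```bash
python3 -m jog '[{"gripper":-0.2,"delta_pos":[0,0,0],"roll":0},{"gripper":0,"delta_pos":[0,0,0],"roll":0},{"gripper":0.1,"delta_pos":[0,0,0],"roll":0},{"gripper":0.2,"delta_pos":[0,0,0],"roll":0},{"gripper":0.2,"delta_pos":[0,-0.1,0],"roll":0},{"gripper":0.2,"delta_pos":[0,-0.2,0],"roll":0},{"gripper":0.2,"delta_pos":[0,-0.35,0],"roll":0},{"gripper":0.2,"delta_pos":[0,-0.5,0],"roll":0}]'
python3 - <<'E'
from h import *
go([.6769,.0367,.2],112)
P=vision.camera_params("wrist"); im=vision.read_camera("wrist"); cv2.imwrite("pics/w12.png",im)
t=vision.read_camera("top"); cv2.imwrite("pics/top2.png",t); crop(cv2.convertScaleAbs(t,alpha=1.7),335,195,130,35,6,"pics/t2c.png")
E
```

```text
t: 37.65
tool_pos: [0.4781, -0.4195, 0.1507]
tool_rot: [-1.242, 1.159, -1.155]
force: [0.4, 0.7, -0.3]
gripper_width: 0.0514
t 37.65 pos [ 0.4781 -0.4195  0.1507] zang 4.06 delta [array([-2.205, -0.244,  1.153]), np.float64(0.4003)] F [ 0.4  0.7 -0.3] w 0.0514
```

View pics/w12.png

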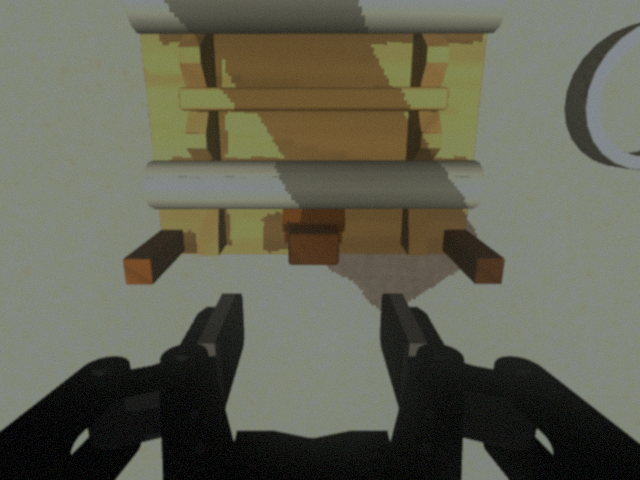

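View pics/t2c.png

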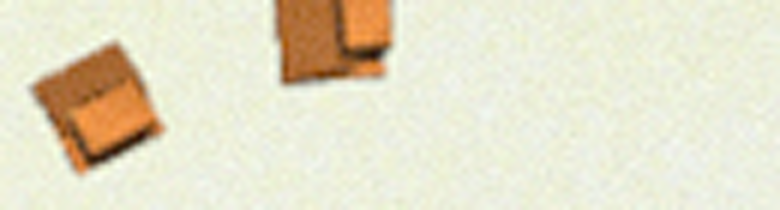

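```bash
python3 -m jog '[{"gripper":0.3,"delta_pos":[-0.1,-0.1,0.05],"roll":-0.04},{"gripper":0.3,"delta_pos":[-0.25,-0.2,0.15],"roll":-0.08},{"gripper":0.3,"delta_pos":[-0.4,-0.2,0.25],"roll":-0.12},{"gripper":0.3,"delta_pos":[-0.55,-0.2,0.35],"roll":-0.16},{"gripper":0.3,"delta_pos":[-0.7,-0.2,0.45],"roll":-0.2},{"gripper":0.3,"delta_pos":[-0.85,-0.2,0.55],"roll":-0.24},{"gripper":0.3,"delta_pos":[-1,-0.2,0.65],"roll":-0.28},{"gripper":0.3,"delta_pos":[-1,-0.2,0.7],"roll":-0.32}]'
python3 - <<'E'
from h import *
go([.6769,.0367,.18],113.5)
E
```

```text
t: 38.55
tool_pos: [0.6058, -0.2029, 0.1893]
tool_rot: [-1.532, 0.379, -0.375]
force: [0.2, 0.6, 0.5]
gripper_width: 0.0557
t 38.55 pos [ 0.6058 -0.2029  0.1893] zang 62.43 delta [array([-0.239,  0.053,  1.226]), np.float64(-0.2837)] F [0.2 0.6 0.5] w 0.0557
```

```bash
python3 -m jog '[{"gripper":0.3,"delta_pos":[-0.03,0,0.15],"roll":-0.04},{"gripper":0.3,"delta_pos":[-0.06,0,0.3],"roll":-0.08},{"gripper":0.3,"delta_pos":[-0.1,0,0.45],"roll":-0.12},{"gripper":0.3,"delta_pos":[-0.13,0,0.6],"roll":-0.16},{"gripper":0.3,"delta_pos":[-0.16,0,0.75],"roll":-0.2},{"gripper":0.3,"delta_pos":[-0.19,0,0.9],"roll":-0.24},{"gripper":0.3,"delta_pos":[-0.22,0,1],"roll":-0.28},{"gripper":0.3,"delta_pos":[-0.24,0,1],"roll":-0.2837}]'
python3 - <<'E'
from h import *
go([.6769,.0367,.10],113.5)
P=vision.camera_params("wrist"); im=vision.read_camera("wrist"); cv2.imwrite("pics/w13.png",im); print(proj("wrist",[.6769,.0367,.052],P))
E
```

```text
t: 39.35
tool_pos: [0.6567, -0.007, 0.1893]
tool_rot: [-1.543, -0.316, 0.317]
force: [1.2, -0.6, -0.6]
gripper_width: 0.0555
t 39.35 pos [ 0.6567 -0.007   0.1893] zang 113.13 delta [array([0.179, 0.447, 0.159]), np.float64(-0.002)] F [ 1.2 -0.6 -0.6] w 0.0555
[[357.42178145 270.63472015]]
```

View pics/w13.png

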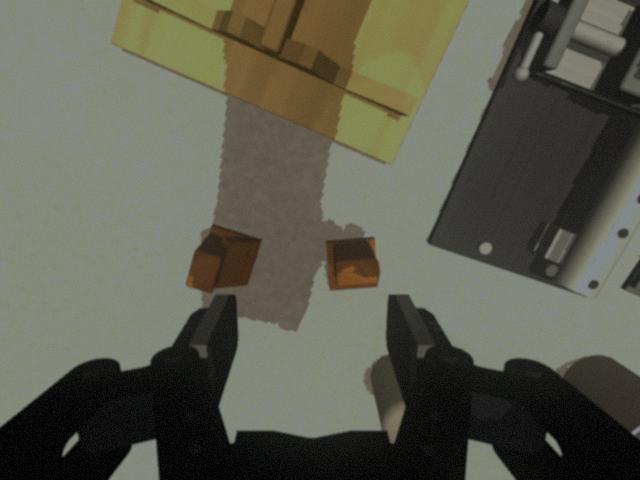

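```bash
python3 -m jog '[{"gripper":0.3,"delta_pos":[0.1,0.05,0.1],"roll":-0.016},{"gripper":0.3,"delta_pos":[0.17,0.15,0.155],"roll":-0.016},{"gripper":0.3,"delta_pos":[0.17,0.25,0.155],"roll":-0.016},{"gripper":0.3,"delta_pos":[0.17,0.35,0.155],"roll":-0.016},{"gripper":0.3,"delta_pos":[0.17,0.44,0.155],"roll":-0.016},{"gripper":0.3,"delta_pos":[0.17,0.44,0.155],"roll":-0.016},{"gripper":0.3,"delta_pos":[0.17,0.44,0.155],"roll":-0.016},{"gripper":0.3,"delta_pos":[0.17,0.44,0.155],"roll":-0.016}]'
python3 - <<'E'
from h import *
go([.6769,.0367,.042],116)
P=vision.camera_params("wrist"); im=vision.read_camera("wrist"); cv2.imwrite("pics/w14.png",im); print(proj("wrist",[.6769,.0367,.052],P))
crop(im,240,220,150,110,4,"pics/w14c.png")
E
```

```text
t: 40.2
tool_pos: [0.6768, 0.0288, 0.1034]
tool_rot: [-1.543, -0.35, 0.348]
force: [-0.2, 0.4, -0.5]
gripper_width: 0.0553
t 40.2 pos [0.6768 0.0288 0.1034] zang 115.51 delta [array([0.017, 0.307, 0.036]), np.float64(-0.0027)] F [-0.2  0.4 -0.5] w 0.0553
[[328.07426738 273.40298292]]
```

View pics/w14c.png

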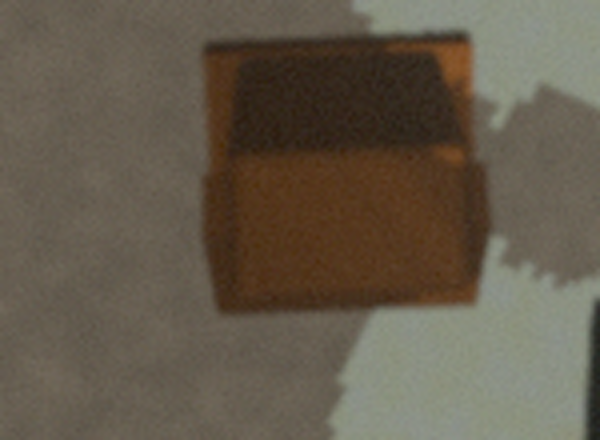

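```bash
python3 -m jog '[{"gripper":0.3,"delta_pos":[0.012,0.06,0.03],"roll":-0.003},{"gripper":0.3,"delta_pos":[0.012,0.12,0.03],"roll":-0.003},{"gripper":0.3,"delta_pos":[0.012,0.18,0.03],"roll":-0.003},{"gripper":0.3,"delta_pos":[0.012,0.24,0.03],"roll":-0.003},{"gripper":0.3,"delta_pos":[0.012,0.28,0.03],"roll":-0.003},{"gripper":0.3,"delta_pos":[0.012,0.305,0.03],"roll":-0.003},{"gripper":0.3,"delta_pos":[0.012,0.305,0.03],"roll":-0.003},{"gripper":0.3,"delta_pos":[0.012,0.305,0.03],"roll":-0.003}]' 40
python3 - <<'E'
from h import *
go([.6769,.0367,.042],116)
E
```

```text
t: 41.05
tool_pos: [0.676, 0.0361, 0.0415]
tool_rot: [-1.541, -0.358, 0.357]
force: [0.5, 0.3, 0.4]
gripper_width: 0.0556
t 41.05 pos [0.676  0.0361 0.0415] zang 116.13 delta [array([ 0.005, -0.003,  0.001]), np.float64(0.0007)] F [0.5 0.3 0.4] w 0.0556
```

```bash
python3 -m jog '[{"gripper":0.1,"delta_pos":[0,0,0],"roll":0},{"gripper":-0.1,"delta_pos":[0,0,0],"roll":0},{"gripper":-0.3,"delta_pos":[0,0,0],"roll":0},{"gripper":-0.5,"delta_pos":[0,0,0],"roll":0},{"gripper":-0.5,"delta_pos":[0,0,0],"roll":0},{"gripper":-0.5,"delta_pos":[0,0,0],"roll":0},{"gripper":-0.5,"delta_pos":[0,-0.1,0],"roll":0},{"gripper":-0.5,"delta_pos":[0,-0.25,0],"roll":0}]' 40
python3 - <<'E'
from h import *
go([.46,-.235,.2],4)
cv2.imwrite("pics/w15.png",vision.read_camera("wrist"))
E
```

```text
t: 41.85
tool_pos: [0.6736, 0.0358, 0.0893]
tool_rot: [-1.54, -0.354, 0.362]
force: [0.7, -0.0, -1.0]
gripper_width: 0.0292
t 41.85 pos [0.6736 0.0358 0.0893] zang 116.15 delta [array([-1.558, -0.547, -0.744]), np.float64(-0.377)] F [ 0.7 -0.  -1. ] w 0.0292
```

View pics/w15.png

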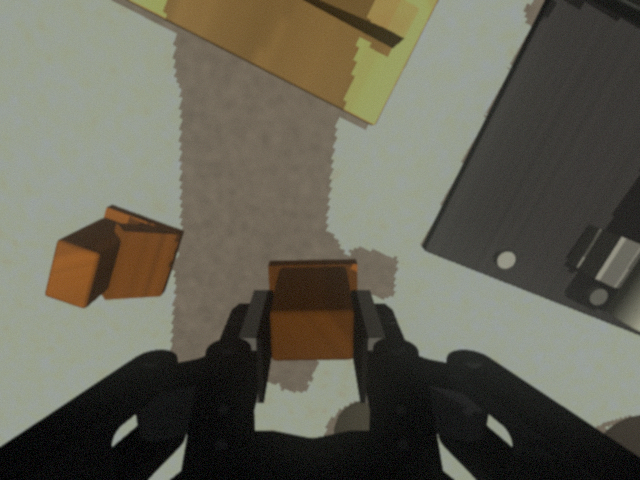

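```bash
python3 -m jog '[{"gripper":-0.5,"delta_pos":[0,-0.15,0],"roll":0.04},{"gripper":-0.5,"delta_pos":[-0.1,-0.3,-0.05],"roll":0.08},{"gripper":-0.5,"delta_pos":[-0.25,-0.4,-0.1],"roll":0.12},{"gripper":-0.5,"delta_pos":[-0.4,-0.5,-0.2],"roll":0.16},{"gripper":-0.5,"delta_pos":[-0.55,-0.5,-0.28],"roll":0.2},{"gripper":-0.5,"delta_pos":[-0.7,-0.5,-0.35],"roll":0.24},{"gripper":-0.5,"delta_pos":[-0.85,-0.5,-0.42],"roll":0.28},{"gripper":-0.5,"delta_pos":[-1,-0.5,-0.5],"roll":0.32}]'
python3 - <<'E'
from h import *
go([.4652,-.2379,.15],4)
E
```

```text
t: 42.7
tool_pos: [0.539, -0.1425, 0.1911]
tool_rot: [-1.527, 0.434, -0.434]
force: [1.0, -0.3, -0.2]
gripper_width: 0.0292
t 42.7 pos [ 0.539  -0.1425  0.1911] zang 58.26 delta [array([-0.063,  0.206, -0.6  ]), np.float64(0.3015)] F [ 1.  -0.3 -0.2] w 0.0292
```

```bash
python3 -m jog '[{"gripper":-0.5,"delta_pos":[-0.02,0,-0.1],"roll":0.04},{"gripper":-0.5,"delta_pos":[-0.04,0,-0.2],"roll":0.08},{"gripper":-0.5,"delta_pos":[-0.06,0,-0.3],"roll":0.12},{"gripper":-0.5,"delta_pos":[-0.06,0.05,-0.4],"roll":0.16},{"gripper":-0.5,"delta_pos":[-0.06,0.1,-0.5],"roll":0.2},{"gripper":-0.5,"delta_pos":[-0.06,0.15,-0.6],"roll":0.24},{"gripper":-0.5,"delta_pos":[-0.06,0.2,-0.6],"roll":0.28},{"gripper":-0.5,"delta_pos":[-0.06,0.2,-0.6],"roll":0.3015}]'
python3 - <<'E'
from h import *
go([.4652,-.2389,.08],4)
im=vision.read_camera("wrist"); cv2.imwrite("pics/w16.png",im)
E
```

```text
t: 43.5
tool_pos: [0.4659, -0.2382, 0.1499]
tool_rot: [-1.242, 1.161, -1.157]
force: [0.8, -0.0, -1.0]
gripper_width: 0.029
t 43.5 pos [ 0.4659 -0.2382  0.1499] zang 3.94 delta [array([ 0.003,  0.349, -0.003]), np.float64(-0.0003)] F [ 0.8 -0.  -1. ] w 0.029
```

View pics/w16.png

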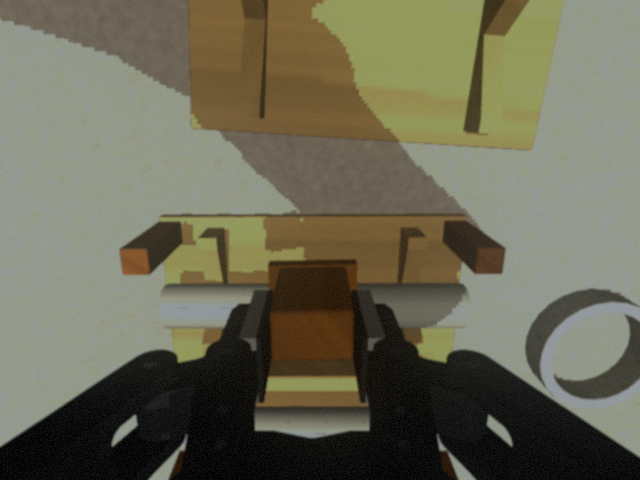

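```bash
python3 -m jog '[{"gripper":-0.5,"delta_pos":[0,0.08,0],"roll":0},{"gripper":-0.5,"delta_pos":[0,0.16,0],"roll":0},{"gripper":-0.5,"delta_pos":[0,0.24,0],"roll":0},{"gripper":-0.5,"delta_pos":[0,0.32,0],"roll":0},{"gripper":-0.5,"delta_pos":[0,0.4,0],"roll":0},{"gripper":-0.5,"delta_pos":[0,0.44,0],"roll":0},{"gripper":-0.5,"delta_pos":[0,0.46,0],"roll":0},{"gripper":-0.5,"delta_pos":[0,0.46,0],"roll":0}]'
python3 - <<'E'
from h import *
go([.4652,-.2389,.0495],4)
E
```

```text
t: 44.35
tool_pos: [0.4673, -0.2379, 0.0591]
tool_rot: [-1.244, 1.154, -1.154]
force: [0.5, 0.5, -0.1]
gripper_width: 0.0293
t 44.35 pos [ 0.4673 -0.2379  0.0591] zang 4.29 delta [array([ 0.004,  0.048, -0.011]), np.float64(0.0016)] F [ 0.5  0.5 -0.1] w 0.0293
```

```bash
python3 -m jog '[{"gripper":-0.5,"delta_pos":[0,0.01,-0.008],"roll":0.001},{"gripper":-0.5,"delta_pos":[0,0.02,-0.008],"roll":0.001},{"gripper":-0.5,"delta_pos":[0,0.03,-0.008],"roll":0.001},{"gripper":-0.5,"delta_pos":[0,0.04,-0.008],"roll":0.001},{"gripper":-0.5,"delta_pos":[0,0.045,-0.008],"roll":0.001},{"gripper":-0.5,"delta_pos":[0,0.05,-0.008],"roll":0.001},{"gripper":-0.5,"delta_pos":[0,0.05,-0.008],"roll":0.001},{"gripper":-0.5,"delta_pos":[0,0.05,-0.008],"roll":0.001}]'
python3 -m jog '[{"gripper":-0.5,"delta_pos":[0.01,0,0],"roll":0},{"gripper":-0.5,"delta_pos":[0.02,0,0],"roll":0},{"gripper":-0.5,"delta_pos":[0.03,0,0],"roll":0},{"gripper":-0.5,"delta_pos":[0.04,0,0],"roll":0},{"gripper":-0.5,"delta_pos":[0.05,0,0],"roll":0},{"gripper":-0.5,"delta_pos":[0.06,0,0],"roll":0},{"gripper":-0.5,"delta_pos":[0.06,0,0],"roll":0},{"gripper":-0.5,"delta_pos":[0.06,0,0],"roll":0}]'
```

```text
t: 45.15
tool_pos: [0.4659, -0.2379, 0.0499]
tool_rot: [-1.242, 1.156, -1.156]
force: [-0.8, 1.2, 5.7]
gripper_width: 0.029
t: 45.95
tool_pos: [0.4672, -0.2492, 0.0499]
tool_rot: [-1.241, 1.156, -1.156]
force: [0.6, 2.7, 6.2]
gripper_width: 0.029
```

```bash
python3 -m jog '[{"gripper":-0.5,"delta_pos":[0.005,-0.002,0],"roll":0},{"gripper":-0.5,"delta_pos":[0.01,-0.002,0],"roll":0},{"gripper":-0.5,"delta_pos":[0.015,-0.002,0],"roll":0},{"gripper":-0.5,"delta_pos":[0.02,-0.002,0],"roll":0},{"gripper":-0.5,"delta_pos":[0.02,-0.002,0],"roll":0},{"gripper":-0.5,"delta_pos":[0.02,-0.002,0],"roll":0},{"gripper":-0.5,"delta_pos":[0.02,-0.002,0],"roll":0},{"gripper":-0.5,"delta_pos":[0.02,-0.002,0],"roll":0}]'
python3 -m jog '[{"gripper":-0.5,"delta_pos":[0.003,0,0],"roll":0},{"gripper":-0.5,"delta_pos":[0.006,0,0],"roll":0},{"gripper":-0.5,"delta_pos":[0.007,0,0],"roll":0},{"gripper":-0.5,"delta_pos":[0.007,0,0],"roll":0},{"gripper":-0.5,"delta_pos":[0.007,0,0],"roll":0},{"gripper":-0.5,"delta_pos":[0.007,0,0],"roll":0},{"gripper":-0.5,"delta_pos":[0.007,0,0],"roll":0},{"gripper":-0.5,"delta_pos":[0.007,0,0],"roll":0}]'
```

```text
t: 46.75
tool_pos: [0.4671, -0.2528, 0.0499]
tool_rot: [-1.241, 1.157, -1.155]
force: [-0.3, 4.0, 6.5]
gripper_width: 0.0289
t: 47.55
tool_pos: [0.4671, -0.2529, 0.05]
tool_rot: [-1.24, 1.158, -1.152]
force: [-0.3, 6.5, 7.4]
gripper_width: 0.0287
```

```bash
python3 -m jog '[{"gripper":-0.2,"delta_pos":[0,0,0],"roll":0},{"gripper":0,"delta_pos":[0,0,0],"roll":0},{"gripper":0.1,"delta_pos":[0,0,0],"roll":0},{"gripper":0.2,"delta_pos":[0,0,0],"roll":0},{"gripper":0.2,"delta_pos":[0,-0.1,0],"roll":0},{"gripper":0.2,"delta_pos":[0,-0.2,0],"roll":0},{"gripper":0.2,"delta_pos":[0,-0.35,0],"roll":0},{"gripper":0.2,"delta_pos":[0,-0.5,0],"roll":0}]'
python3 -m jog '[{"gripper":0.2,"delta_pos":[0,-0.1,0],"roll":0},{"gripper":0.2,"delta_pos":[0.1,-0.2,0.1],"roll":0},{"gripper":0.2,"delta_pos":[0.2,-0.3,0.25],"roll":0},{"gripper":0.2,"delta_pos":[0.3,-0.4,0.4],"roll":0},{"gripper":0.2,"delta_pos":[0.4,-0.4,0.55],"roll":0},{"gripper":0.2,"delta_pos":[0.4,-0.4,0.7],"roll":0},{"gripper":0.2,"delta_pos":[0.4,-0.4,0.7],"roll":0},{"gripper":0.2,"delta_pos":[0.4,-0.4,0.7],"roll":0}]'
python3 - <<'E'
from h import *
go([.49,-.08,.2],90)
P=vision.camera_params("wrist");np.save("w17.npy",P,allow_pickle=True); im=vision.read_camera("wrist"); cv2.imwrite("pics/w17.png",im)
t=vision.read_camera("top"); cv2.imwrite("pics/top3.png",t); crop(cv2.convertScaleAbs(t,alpha=1.7),340,180,230,175,3.4,"pics/t3c.png")
E
```

```text
t: 48.35
tool_pos: [0.4665, -0.2555, 0.1503]
tool_rot: [-1.243, 1.158, -1.156]
force: [1.2, -0.1, -0.9]
gripper_width: 0.051
t: 49.15
tool_pos: [0.6119, -0.3249, 0.2287]
tool_rot: [-1.243, 1.158, -1.155]
force: [-0.8, 0.4, -0.4]
gripper_width: 0.0511
t 49.15 pos [ 0.6119 -0.3249  0.2287] zang 4.13 delta [array([-1.265,  0.145, -0.52 ]), np.float64(-0.4771)] F [-0.8  0.4 -0.4] w 0.0511
```

View pics/w17.png

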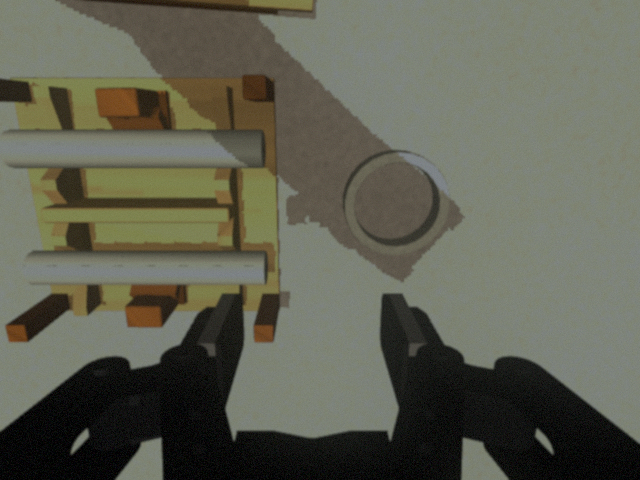

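View pics/t3c.png

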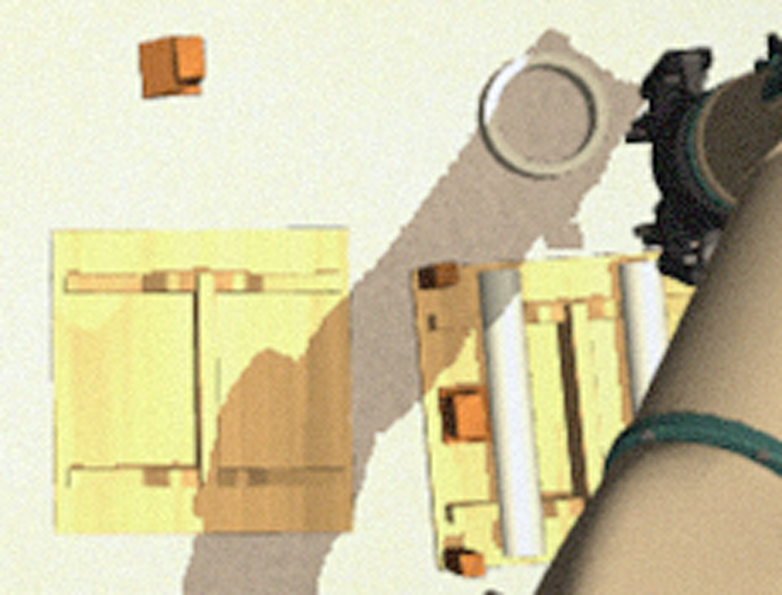

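Run:
```python
from h import *
im=cv2.imread("pics/w17.png"); crop(cv2.convertScaleAbs(im,alpha=2),0,70,290,280,2.7,"pics/w17c.png")
```

```text
(no output)
```

View pics/w17c.png

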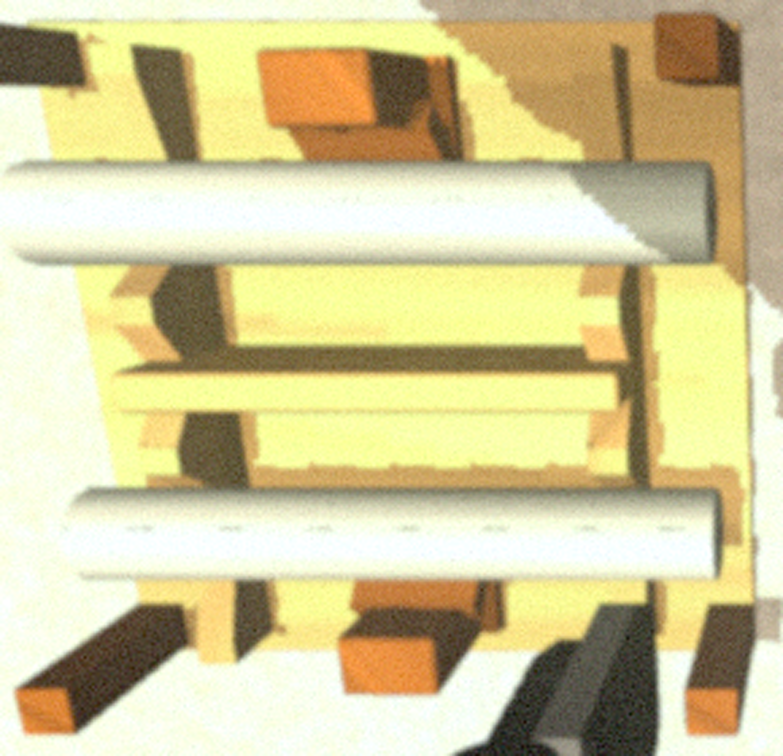

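Run:
```python
from h import *
P=np.load("w17.npy",allow_pickle=True).item()
Rm=R.from_euler('z',4.0,degrees=True).as_matrix(); c=np.array([.4721,-.3387,0])
for n,q,z in [("L",[(258,52),(366,50),(378,122),(268,126)],.06),("R",[(342,638),(432,637),(438,690),(346,692)],.06),("postUR",[(656,14),(714,13),(718,77),(660,80)],.07),("postLR",[(688,690),(742,690),(738,733),(687,733)],.07)]:
    W=np.mean([onz("wrist",((x+.5)/2.7-.5,70+(y+.5)/2.7-.5),z,P) for x,y in q],axis=0); print(n,(Rm.T@(W-c)).round(4))
for n,a,b in [("barL",(10,212),(712,212)),("barR",(70,535),(720,535))]:
    for (x,y) in (a,b):
        W=onz("wrist",((x+.5)/2.7-.5,70+(y+.5)/2.7-.5),.037,P); print(n,(Rm.T@(W-c)).round(4))
```

```text
L [0.0026 0.0829 0.06  ]
R [ 0.0024 -0.0848  0.06  ]
postUR [0.1015 0.0928 0.07  ]
postLR [ 0.1023 -0.095   0.07  ]
barL [-0.102   0.0489  0.037 ]
barL [0.1026 0.0493 0.037 ]
barR [-0.1042 -0.0516  0.037 ]
barR [ 0.102  -0.0511  0.037 ]
```

```bash
python3 - <<'E'
from h import *
go([.50,-.075,.32],90)
E
python3 -m jog '[{"gripper":0.2,"delta_pos":[-0.1,-0.1,-0.05],"roll":-0.04},{"gripper":0.2,"delta_pos":[-0.25,-0.2,-0.1],"roll":-0.08},{"gripper":0.2,"delta_pos":[-0.4,-0.3,-0.2],"roll":-0.12},{"gripper":0.2,"delta_pos":[-0.55,-0.4,-0.25],"roll":-0.16},{"gripper":0.2,"delta_pos":[-0.7,-0.45,-0.3],"roll":-0.2},{"gripper":0.2,"delta_pos":[-0.85,-0.45,-0.35],"roll":-0.24},{"gripper":0.2,"delta_pos":[-1,-0.45,-0.4],"roll":-0.28},{"gripper":0.2,"delta_pos":[-1,-0.45,-0.45],"roll":-0.32}]'
python3 - <<'E'
from h import *
go([.50,-.075,.32],90)
E
```

```text
t 49.25 pos [ 0.6109 -0.3255  0.2293] zang 4.03 delta [array([-1.289, -0.452, -0.466]), np.float64(-0.4776)] F [-0.9  0.8  0.5] w 0.0515
t: 50.05
tool_pos: [0.5067, -0.1274, 0.3202]
tool_rot: [-1.535, 0.379, -0.378]
force: [0.1, -0.1, 0.3]
gripper_width: 0.0513
t 50.05 pos [ 0.5067 -0.1274  0.3202] zang 62.33 delta [array([-0.152,  0.002,  0.217]), np.float64(-0.1537)] F [ 0.1 -0.1  0.3] w 0.0513
```

```bash
python3 -m jog '[{"gripper":0.2,"delta_pos":[-0.05,0,0.1],"roll":-0.04},{"gripper":0.2,"delta_pos":[-0.1,0,0.2],"roll":-0.08},{"gripper":0.2,"delta_pos":[-0.15,0,0.217],"roll":-0.12},{"gripper":0.2,"delta_pos":[-0.15,0,0.217],"roll":-0.153},{"gripper":0.2,"delta_pos":[-0.15,0,0.217],"roll":-0.153},{"gripper":0.2,"delta_pos":[-0.15,0,0.217],"roll":-0.153},{"gripper":0.2,"delta_pos":[-0.15,0,0.217],"roll":-0.153},{"gripper":0.2,"delta_pos":[-0.15,0,0.217],"roll":-0.153}]'
python3 - <<'E'
from h import *
go([.50,-.075,.32],90)
P=vision.camera_params("wrist");np.save("w18.npy",P,allow_pickle=True); im=vision.read_camera("wrist"); cv2.imwrite("pics/w18.png",im)
E
```

```text
t: 50.85
tool_pos: [0.5023, -0.0801, 0.3197]
tool_rot: [-1.571, 0.012, -0.012]
force: [0.2, 0.5, -0.3]
gripper_width: 0.0514
t 50.85 pos [ 0.5023 -0.0801  0.3197] zang 89.13 delta [array([-0.012, -0.002,  0.025]), np.float64(-0.0048)] F [ 0.2  0.5 -0.3] w 0.0514
```

View pics/w18.png

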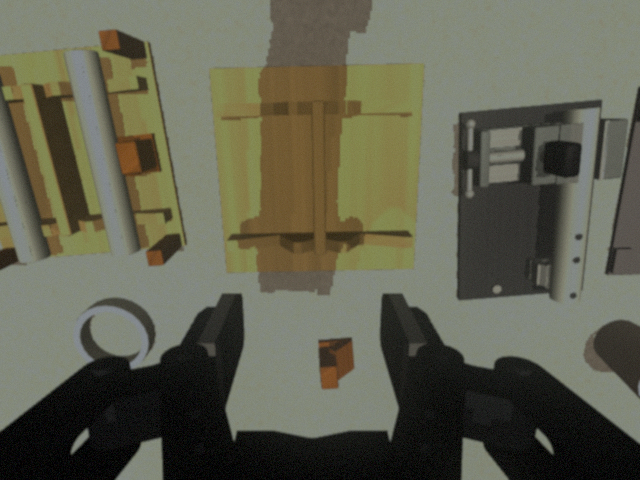

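Run:
```python
from h import *
im=cv2.convertScaleAbs(cv2.imread("pics/w18.png"),alpha=1.9); crop(im,200,55,235,225,2.6,"pics/w18c.png"); crop(im,440,80,200,230,2.6,"pics/w18d.png")
```

```text
(no output)
```

View pics/w18c.png

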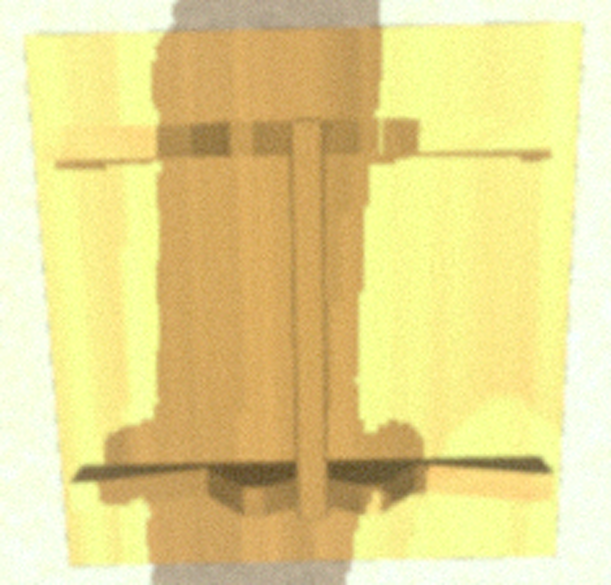

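View pics/w18d.png

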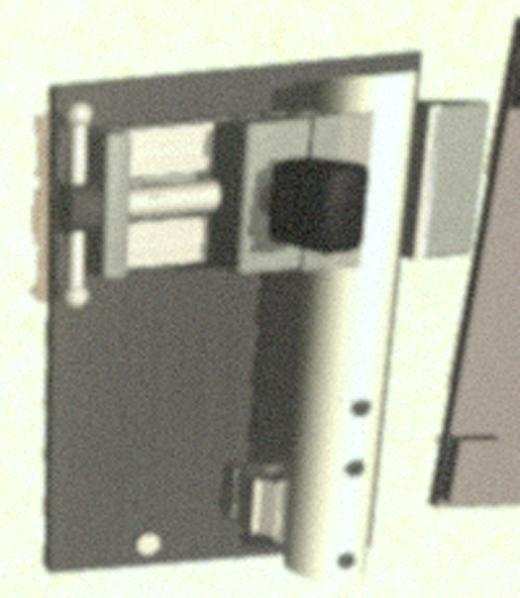

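Run:
```python
from h import *
P=np.load("w18.npy",allow_pickle=True).item()
f=lambda x,y:(200+(x+.5)/2.6-.5,55+(y+.5)/2.6-.5)
w=[onz("wrist",f(*p),.022,P) for p in [(25,36),(582,23),(555,556),(70,566)]]
t,a,r=fitpose([(-.108,-.106),(-.108,.106),(.108,.106),(.108,-.106)],w); print(t.round(4),a.round(2),r.round(4))
for p in [(305.5,122),(313,515)]: print("spine",onz("wrist",f(*p),.066,P).round(4))
# top
t3=cv2.imread("pics/top3.png")
w=[onz("top",p,.022) for p in [(356,247.5),(442.5,247.5),(443.5,336.5),(356,336.5)]]
```

```text
[ 0.4936 -0.0742] 0.36 [[ 0.0004  0.0007]
 [ 0.0005 -0.0007]
 [-0.0005 -0.0005]
 [-0.0004  0.0004]]
spine [ 0.4205 -0.0748  0.066 ]
spine [ 0.5649 -0.0736  0.066 ]
```

Run:
```python
from h import *
t=cv2.imread("pics/top0.png"); hsv=cv2.cvtColor(t,cv2.COLOR_BGR2HSV)
m=cv2.inRange(hsv,(18,60,60),(35,255,255)); m[:, :345]=0; m[:,455:]=0; m[:235]=0; m[350:]=0
cs,_=cv2.findContours(m,cv2.RETR_EXTERNAL,cv2.CHAIN_APPROX_NONE); c=max(cs,key=cv2.contourArea)
print(cv2.boundingRect(c)); r=cv2.minAreaRect(c); print(r, onz("top",r[0],.022))
go([.4925,-.0742,.056],90.4)
```

```text
(355, 247, 89, 90)
((398.99273681640625, 292.0001220703125), (89.23701477050781, 87.48356628417969), 89.16968536376953) [ 0.49003388 -0.07322351  0.022     ]
t 50.9 pos [ 0.5024 -0.0799  0.3196] zang 89.16 delta [array([-0.05 ,  1.318,  0.028]), np.float64(-0.0069)] F [ 0.  -0.   0.2] w 0.0511
```

```bash
python3 -m jog '[{"gripper":0,"delta_pos":[-0.05,0.1,0.028],"roll":-0.007},{"gripper":0,"delta_pos":[-0.05,0.25,0.028],"roll":-0.007},{"gripper":0,"delta_pos":[-0.05,0.4,0.028],"roll":-0.007},{"gripper":0,"delta_pos":[-0.05,0.55,0.028],"roll":-0.007},{"gripper":0,"delta_pos":[-0.05,0.7,0.028],"roll":-0.007},{"gripper":0,"delta_pos":[-0.05,0.85,0.028],"roll":-0.007},{"gripper":0,"delta_pos":[-0.05,0.95,0.028],"roll":-0.007},{"gripper":0,"delta_pos":[-0.05,0.95,0.028],"roll":-0.007}]'
python3 - <<'E'
from h import *
go([.4915,-.0742,.055],90.4)
P=vision.camera_params("wrist");np.save("w19.npy",P,allow_pickle=True); im=vision.read_camera("wrist"); cv2.imwrite("pics/w19.png",im)
E
```

```text
t: 51.7
tool_pos: [0.4907, -0.0738, 0.1273]
tool_rot: [-1.57, -0.002, 0.011]
force: [0.6, -0.2, 1.1]
gripper_width: 0.043
t 51.7 pos [ 0.4907 -0.0738  0.1273] zang 90.47 delta [array([ 0.006,  0.362, -0.002]), np.float64(0.0004)] F [ 0.6 -0.2  1.1] w 0.043
```

View pics/w19.png

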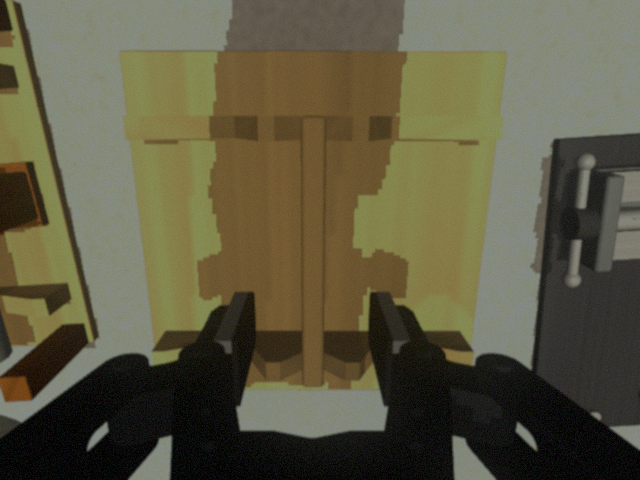

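```bash
python3 - <<'E'
from h import *
P=np.load("w19.npy",allow_pickle=True).item()
p=onz("wrist",(313.5,117),.066,P);q=onz("wrist",(313.5,386),.066,P);print(p,q,(p+q)/2)
w=[onz("wrist",u,.022,P) for u in [(121,51),(507,52),(472.5,388),(158,389)]]
t,a,r=fitpose([(-.108,-.106),(-.108,.106),(.108,.106),(.108,-.106)],w); print(t.round(4),a.round(2),r.round(4))
E
python3 -m jog '[{"gripper":0,"delta_pos":[0.004,0.08,-0.002],"roll":0},{"gripper":0,"delta_pos":[0.004,0.16,-0.002],"roll":0},{"gripper":0,"delta_pos":[0.004,0.24,-0.002],"roll":0},{"gripper":0,"delta_pos":[0.004,0.3,-0.002],"roll":0},{"gripper":0,"delta_pos":[0.004,0.34,-0.002],"roll":0},{"gripper":0,"delta_pos":[0.004,0.355,-0.002],"roll":0},{"gripper":0,"delta_pos":[0.004,0.355,-0.002],"roll":0},{"gripper":0,"delta_pos":[0.004,0.355,-0.002],"roll":0}]'
```

```text
[ 0.42003079 -0.07432204  0.066     ] [ 0.56624093 -0.07301341  0.066     ] [ 0.49313586 -0.07366773  0.066     ]
[ 0.4932 -0.0728] 0.62 [[ 0.0001  0.0005]
 [ 0.0012 -0.0009]
 [-0.0008  0.0029]
 [-0.0005 -0.0025]]
t: 52.55
tool_pos: [0.4938, -0.0744, 0.0592]
tool_rot: [-1.571, -0.007, 0.006]
force: [-1.0, 0.4, -0.5]
gripper_width: 0.0424
```

```bash
python3 -m jog '[{"gripper":0,"delta_pos":[-0.005,0.02,0],"roll":0},{"gripper":0,"delta_pos":[-0.005,0.022,0],"roll":0},{"gripper":-0.3,"delta_pos":[-0.005,0.022,0],"roll":0},{"gripper":-0.6,"delta_pos":[-0.005,0.022,0],"roll":0},{"gripper":-0.9,"delta_pos":[-0.005,0.022,0],"roll":0},{"gripper":-0.9,"delta_pos":[-0.005,0.022,0],"roll":0},{"gripper":-0.9,"delta_pos":[-0.005,0.022,0],"roll":0},{"gripper":-0.9,"delta_pos":[-0.005,0.022,0],"roll":0}]' 90
python3 -m jog '[{"gripper":-0.9,"delta_pos":[0,0,0],"roll":0},{"gripper":-0.9,"delta_pos":[0,0,0],"roll":0},{"gripper":-0.9,"delta_pos":[0,-0.05,0],"roll":0},{"gripper":-0.9,"delta_pos":[0,-0.15,0],"roll":0},{"gripper":-0.9,"delta_pos":[0,-0.3,0],"roll":0},{"gripper":-0.9,"delta_pos":[0,-0.45,0],"roll":0},{"gripper":-0.9,"delta_pos":[0,-0.6,0],"roll":0},{"gripper":-0.9,"delta_pos":[0,-0.7,0],"roll":0}]'
python3 - <<'E'
from h import *
go([.4721,-.3387,.20],94)
P=vision.camera_params("wrist");np.save("w20.npy",P,allow_pickle=True); im=vision.read_camera("wrist"); cv2.imwrite("pics/w20.png",im)
E
```

```text
t: 53.35
tool_pos: [0.4925, -0.0742, 0.0547]
tool_rot: [-1.571, -0.007, 0.006]
force: [-1.2, 1.0, 5.4]
gripper_width: 0.0094
t: 54.15
tool_pos: [0.4923, -0.0745, 0.1963]
tool_rot: [-1.571, -0.008, 0.006]
force: [0.6, 0.3, -5.0]
gripper_width: 0.0098
t 54.15 pos [ 0.4923 -0.0745  0.1963] zang 90.48 delta [array([-0.112, -0.019, -1.32 ]), np.float64(-0.0195)] F [ 0.6  0.3 -5. ] w 0.0098
```

View pics/w20.png

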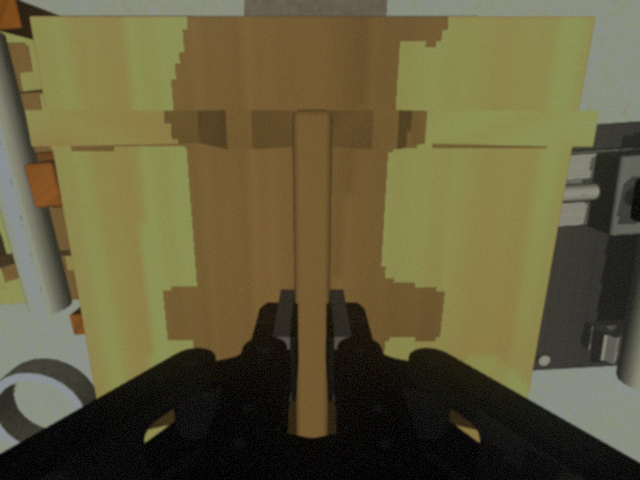

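Run:
```python
from h import *
P=np.load("w20.npy",allow_pickle=True).item()
im=cv2.imread("pics/w20.png"); crop(cv2.convertScaleAbs(im,alpha=2),270,90,90,360,1.65,"pics/w20c.png")
z=.1963+.0113
for a,b in [((312,111),(313,437))]:
    p=onz("wrist",a,z,P);q=onz("wrist",b,z,P);print(p,q,(p+q)/2,np.linalg.norm(p-q), np.degrees(np.arctan2(*(q-p)[[1,0]])))
w=[onz("wrist",u,z-.044,P) for u in [(31,17),(594,17)]];print(w)
```

```text
[ 0.41972088 -0.07578578  0.2076    ] [ 0.53715967 -0.07443989  0.2076    ] [ 0.47844028 -0.07511284  0.2076    ] 0.11744650823337469 0.6566009077471706
[array([ 0.38678232, -0.18112154,  0.1636    ]), array([0.38514184, 0.02919986, 0.1636    ])]
```

View pics/w20c.png

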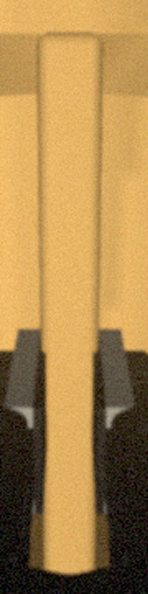

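```bash
python3 -m jog '[{"gripper":-0.9,"delta_pos":[0,0,-0.05],"roll":0},{"gripper":-0.9,"delta_pos":[-0.02,0,-0.15],"roll":-0.005},{"gripper":-0.9,"delta_pos":[-0.04,0,-0.3],"roll":-0.01},{"gripper":-0.9,"delta_pos":[-0.06,0,-0.45],"roll":-0.015},{"gripper":-0.9,"delta_pos":[-0.08,0,-0.6],"roll":-0.0195},{"gripper":-0.9,"delta_pos":[-0.11,0,-0.75],"roll":-0.0195},{"gripper":-0.9,"delta_pos":[-0.11,0,-0.9],"roll":-0.0195},{"gripper":-0.9,"delta_pos":[-0.11,0,-1],"roll":-0.0195}]'
python3 - <<'E'
from h import *
go([.4721,-.3387,.15],94)
E
```

```text
t: 55.0
tool_pos: [0.4696, -0.2778, 0.1921]
tool_rot: [-1.57, -0.049, 0.055]
force: [0.7, -0.2, -4.2]
gripper_width: 0.0098
t 55.0 pos [ 0.4696 -0.2778  0.1921] zang 93.81 delta [array([-0.007,  0.21 , -0.305]), np.float64(-0.001)] F [ 0.7 -0.2 -4.2] w 0.0098
```

```bash
python3 -m jog '[{"gripper":-0.9,"delta_pos":[-0.007,0,-0.1],"roll":-0.001},{"gripper":-0.9,"delta_pos":[-0.007,0.05,-0.2],"roll":-0.001},{"gripper":-0.9,"delta_pos":[-0.007,0.1,-0.28],"roll":-0.001},{"gripper":-0.9,"delta_pos":[-0.007,0.15,-0.3],"roll":-0.001},{"gripper":-0.9,"delta_pos":[-0.007,0.2,-0.3],"roll":-0.001},{"gripper":-0.9,"delta_pos":[-0.007,0.2,-0.3],"roll":-0.001},{"gripper":-0.9,"delta_pos":[-0.007,0.2,-0.3],"roll":-0.001},{"gripper":-0.9,"delta_pos":[-0.007,0.2,-0.3],"roll":-0.001}]'
python3 - <<'E'
from h import *
go([.4721,-.3387,.15],94)
P=vision.camera_params("wrist");np.save("w21.npy",P,allow_pickle=True); im=vision.read_camera("wrist"); cv2.imwrite("pics/w21.png",im)
cv2.imwrite("pics/scene21.png",vision.read_camera("scene"))
s=cv2.imread("pics/scene21.png"); crop(cv2.convertScaleAbs(s,alpha=1.8),130,100,190,150,4,"pics/scene21c.png")
E
```

```text
t: 55.8
tool_pos: [0.4755, -0.3337, 0.1547]
tool_rot: [-1.57, -0.059, 0.058]
force: [0.0, -0.4, -4.5]
gripper_width: 0.0096
t 55.8 pos [ 0.4755 -0.3337  0.1547] zang 94.26 delta [array([-0.019,  0.024, -0.024]), np.float64(0.0015)] F [ 0.  -0.4 -4.5] w 0.0096
```

View pics/w21.png

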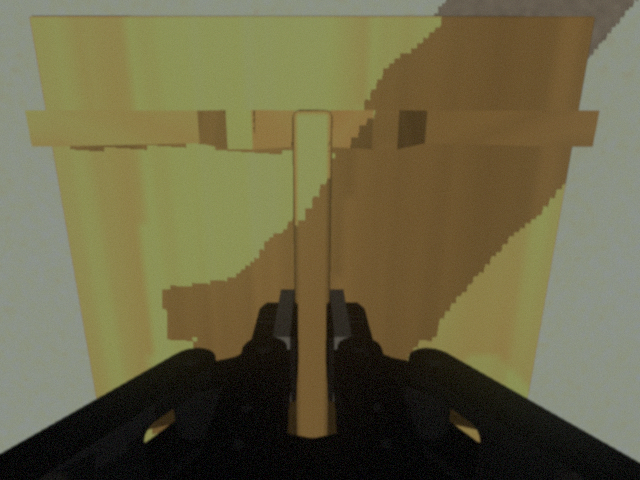

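View pics/scene21c.png

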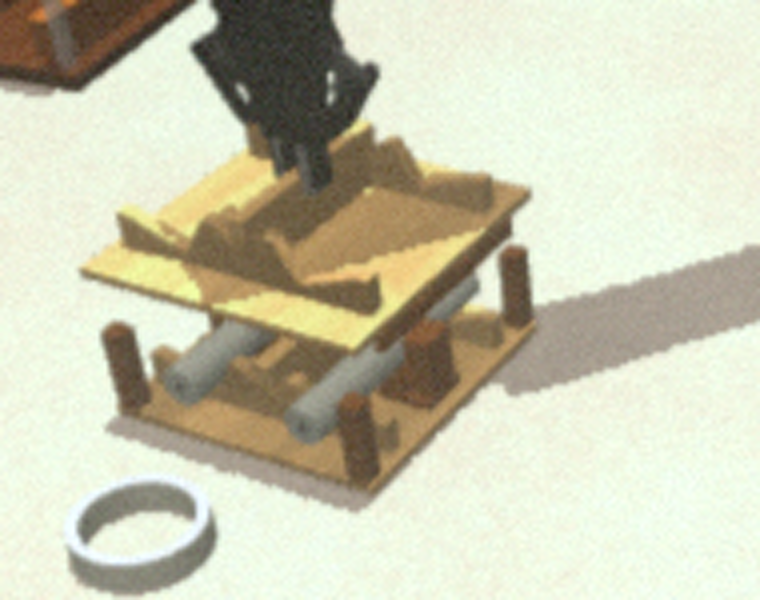

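Run:
```python
from h import *
s=cv2.imread("pics/scene21.png"); crop(cv2.convertScaleAbs(s,alpha=1.8),145,140,125,55,6.3,"pics/scene21d.png")
go([.4721,-.3387,.15],94)
```

```text
t 55.9 pos [ 0.4754 -0.3341  0.155 ] zang 94.23 delta [array([-0.018,  0.025, -0.022]), np.float64(0.0013)] F [ 0.3  0.1 -4.4] w 0.0097
```

View pics/scene21d.png

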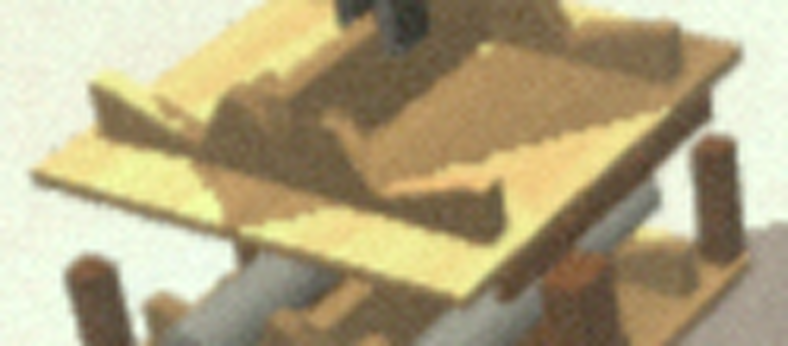

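Run:
```python
from h import *
f=lambda x,y:(145+(x+.5)/6.3-.5,140+(y+.5)/6.3-.5)
z=.155-.0327
w=[onz("scene",f(*p),z) for p in [(34,173),(463,295),(738,45)]]; print(np.round(w,4))
t,a,r=fitpose([(.108,-.106),(.108,.106),(-.108,.106)],w); print(t.round(4),a.round(2),r.round(4))
```

```text
[[ 0.5909 -0.4277  0.1223]
 [ 0.5738 -0.2205  0.1223]
 [ 0.3612 -0.2367  0.1223]]
[ 0.4756 -0.3331] 4.63 [[-0.0009  0.0023]
 [-0.0009 -0.0018]
 [ 0.0018 -0.0005]]
```

```bash
python3 -m jog '[{"gripper":-0.9,"delta_pos":[-0.008,0.02,-0.01],"roll":0.001},{"gripper":-0.9,"delta_pos":[-0.016,0.04,-0.02],"roll":0.001},{"gripper":-0.9,"delta_pos":[-0.016,0.06,-0.02],"roll":0.001},{"gripper":-0.9,"delta_pos":[-0.016,0.06,-0.02],"roll":0.001},{"gripper":-0.9,"delta_pos":[-0.016,0.06,-0.02],"roll":0.001},{"gripper":-0.9,"delta_pos":[-0.016,0.06,-0.02],"roll":0.001},{"gripper":-0.9,"delta_pos":[-0.016,0.06,-0.02],"roll":0.001},{"gripper":-0.9,"delta_pos":[-0.016,0.06,-0.02],"roll":0.001}]'
python3 - <<'E'
from h import *
go([.4721,-.3387,.1107],94)
E
```

```text
t: 56.7
tool_pos: [0.472, -0.3387, 0.1424]
tool_rot: [-1.57, -0.055, 0.055]
force: [-0.4, 0.0, -3.9]
gripper_width: 0.0097
t 56.7 pos [ 0.472  -0.3387  0.1424] zang 94.0 delta [array([0.   , 0.159, 0.   ]), np.float64(-0.0)] F [-0.4  0.  -3.9] w 0.0097
```

```bash
python3 -m jog '[{"gripper":-0.9,"delta_pos":[0,0.015,0],"roll":0},{"gripper":-0.9,"delta_pos":[0,0.03,0],"roll":0},{"gripper":-0.9,"delta_pos":[0,0.045,0],"roll":0},{"gripper":-0.9,"delta_pos":[0,0.06,0],"roll":0},{"gripper":-0.9,"delta_pos":[0,0.075,0],"roll":0},{"gripper":-0.9,"delta_pos":[0,0.09,0],"roll":0},{"gripper":-0.9,"delta_pos":[0,0.1,0],"roll":0},{"gripper":-0.9,"delta_pos":[0,0.1,0],"roll":0}]'
python3 - <<'E'
from h import *
go([.4721,-.3387,.1107],94)
E
```

```text
t: 57.5
tool_pos: [0.4717, -0.3386, 0.1219]
tool_rot: [-1.57, -0.054, 0.055]
force: [0.5, 0.2, -4.1]
gripper_width: 0.0094
t 57.5 pos [ 0.4717 -0.3386  0.1219] zang 94.0 delta [array([ 0.002,  0.056, -0.001]), np.float64(0.0)] F [ 0.5  0.2 -4.1] w 0.0094
```

No contact at 3 mm of engagement; lower on.

```bash
python3 -m jog '[{"gripper":-0.9,"delta_pos":[0,0.01,0],"roll":0},{"gripper":-0.9,"delta_pos":[0,0.02,0],"roll":0},{"gripper":-0.9,"delta_pos":[0,0.03,0],"roll":0},{"gripper":-0.9,"delta_pos":[0,0.04,0],"roll":0},{"gripper":-0.9,"delta_pos":[0,0.048,0],"roll":0},{"gripper":-0.9,"delta_pos":[0,0.048,0],"roll":0},{"gripper":-0.9,"delta_pos":[0,0.048,0],"roll":0},{"gripper":-0.9,"delta_pos":[0,0.048,0],"roll":0}]'
python3 -m jog '[{"gripper":-0.9,"delta_pos":[0,0.003,0],"roll":0},{"gripper":-0.9,"delta_pos":[0,0.006,0],"roll":0},{"gripper":-0.9,"delta_pos":[0,0.009,0],"roll":0},{"gripper":-0.9,"delta_pos":[0,0.012,0],"roll":0},{"gripper":-0.9,"delta_pos":[0,0.012,0],"roll":0},{"gripper":-0.9,"delta_pos":[0,0.012,0],"roll":0},{"gripper":-0.9,"delta_pos":[0,0.012,0],"roll":0},{"gripper":-0.9,"delta_pos":[0,0.012,0],"roll":0}]'
```

```text
t: 58.3
tool_pos: [0.472, -0.3387, 0.1128]
tool_rot: [-1.57, -0.055, 0.055]
force: [0.3, -0.6, -5.1]
gripper_width: 0.01
t: 59.1
tool_pos: [0.4719, -0.3388, 0.1107]
tool_rot: [-1.57, -0.055, 0.055]
force: [-2.7, 1.1, 5.6]
gripper_width: 0.0099
```

```bash
python3 -m jog '[{"gripper":-0.7,"delta_pos":[0,0,0],"roll":0},{"gripper":-0.5,"delta_pos":[0,0,0],"roll":0},{"gripper":-0.3,"delta_pos":[0,0,0],"roll":0},{"gripper":-0.1,"delta_pos":[0,0,0],"roll":0},{"gripper":-0.1,"delta_pos":[0,-0.1,0],"roll":0},{"gripper":-0.1,"delta_pos":[0,-0.25,0],"roll":0},{"gripper":-0.1,"delta_pos":[0,-0.4,0],"roll":0},{"gripper":-0.1,"delta_pos":[0,-0.5,0],"roll":0}]'
python3 -m jog '[{"gripper":0,"delta_pos":[0.1,-0.1,0.15],"roll":0},{"gripper":0,"delta_pos":[0.2,-0.3,0.3],"roll":0},{"gripper":0.1,"delta_pos":[0.3,-0.4,0.45],"roll":0},{"gripper":0.2,"delta_pos":[0.3,-0.5,0.6],"roll":0},{"gripper":0.3,"delta_pos":[0.3,-0.6,0.75],"roll":0},{"gripper":0.3,"delta_pos":[0.3,-0.6,0.9],"roll":0},{"gripper":0.3,"delta_pos":[0.3,-0.6,0.95],"roll":0},{"gripper":0.3,"delta_pos":[0.3,-0.6,0.95],"roll":0}]'
python3 - <<'E'
from h import *
P=vision.camera_params("wrist");np.save("w22.npy",P,allow_pickle=True); im=vision.read_camera("wrist"); cv2.imwrite("pics/w22.png",im)
s=vision.read_camera("scene"); cv2.imwrite("pics/scene22.png",s);crop(cv2.convertScaleAbs(s,alpha=1.8),130,120,190,140,4,"pics/scene22c.png")
go([.47,.15,.3],94)
E
```

```text
t: 59.9
tool_pos: [0.4727, -0.3392, 0.2123]
tool_rot: [-1.572, -0.056, 0.053]
force: [-0.5, -0.8, 0.5]
gripper_width: 0.0384
t: 60.7
tool_pos: [0.5185, -0.1436, 0.3303]
tool_rot: [-1.57, -0.057, 0.057]
force: [0.4, -0.8, 0.8]
gripper_width: 0.0556
t 60.8 pos [ 0.5183 -0.1465  0.3299] zang 93.93 delta [array([-0.139,  0.148,  1.496]), np.float64(-0.0004)] F [-0.3 -0.1 -0.5] w 0.0556
```

View pics/w22.png

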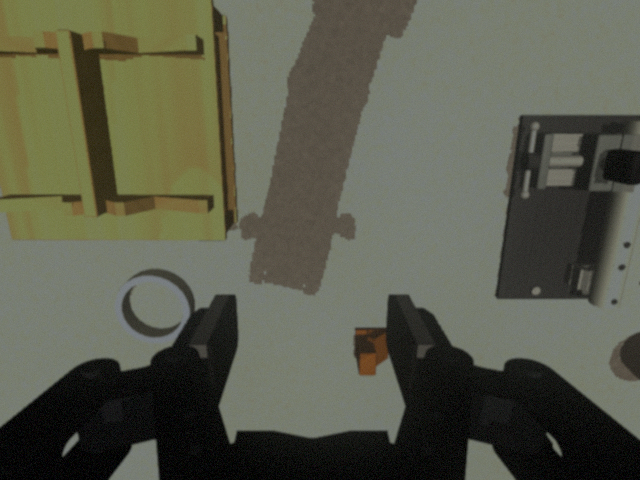

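View pics/scene22c.png

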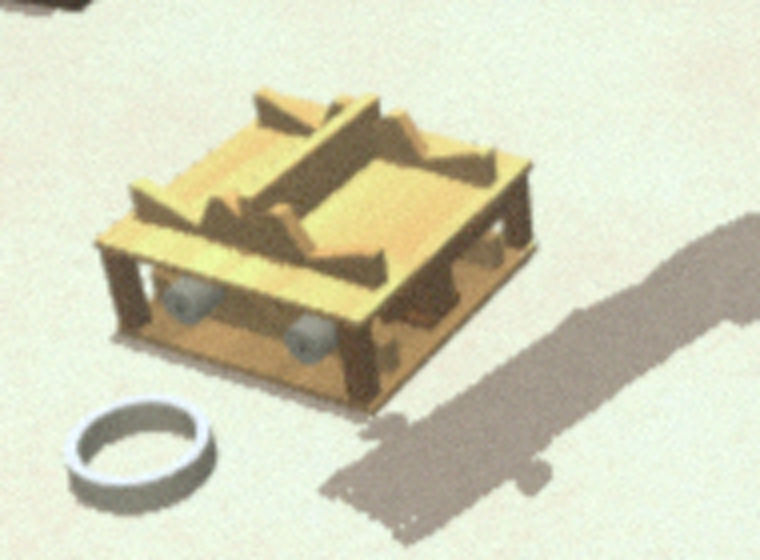

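```bash
python3 -m jog '[{"gripper":0.3,"delta_pos":[0,0,0.15],"roll":-0.005},{"gripper":0.2,"delta_pos":[0,0,0.3],"roll":-0.01},{"gripper":0.1,"delta_pos":[0,0.05,0.45],"roll":-0.01},{"gripper":0,"delta_pos":[0,0.1,0.6],"roll":-0.01},{"gripper":-0.2,"delta_pos":[0,0.1,0.75],"roll":-0.01},{"gripper":-0.2,"delta_pos":[0,0.15,0.9],"roll":-0.01},{"gripper":-0.2,"delta_pos":[0,0.15,1],"roll":-0.01},{"gripper":-0.2,"delta_pos":[0,0.15,1],"roll":-0.01}]'
python3 -m jog '[{"gripper":-0.2,"delta_pos":[0,0,0.1],"roll":0},{"gripper":-0.2,"delta_pos":[0,0,0.25],"roll":0},{"gripper":-0.2,"delta_pos":[0,0,0.4],"roll":0},{"gripper":-0.2,"delta_pos":[0,0,0.5],"roll":0},{"gripper":-0.2,"delta_pos":[0,0,0.5],"roll":0},{"gripper":-0.2,"delta_pos":[0,0,0.5],"roll":0},{"gripper":-0.2,"delta_pos":[0,0,0.5],"roll":0},{"gripper":-0.2,"delta_pos":[0,0,0.5],"roll":0}]'
python3 - <<'E'
from h import *
go([.47,.15,.3],96)
P=vision.camera_params("wrist");np.save("w23.npy",P,allow_pickle=True); im=vision.read_camera("wrist"); cv2.imwrite("pics/w23.png",im)
crop(cv2.convertScaleAbs(im,alpha=1.9),190,40,230,260,2.3,"pics/w23c.png")
E
```

```text
t: 61.6
tool_pos: [0.5047, 0.056, 0.2996]
tool_rot: [-1.568, -0.081, 0.082]
force: [0.5, 0.2, 0.6]
gripper_width: 0.0343
t: 62.4
tool_pos: [0.495, 0.152, 0.3002]
tool_rot: [-1.57, -0.077, 0.077]
force: [0.9, 0.1, -0.9]
gripper_width: 0.0344
t 62.4 pos [0.495  0.152  0.3002] zang 95.63 delta [array([-0.125,  0.001,  0.002]), np.float64(-0.0021)] F [ 0.9  0.1 -0.9] w 0.0344
```

View pics/w23.png

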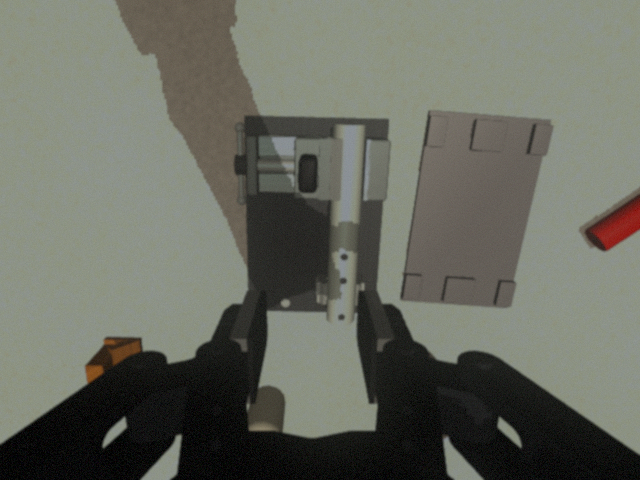

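View pics/w23c.png

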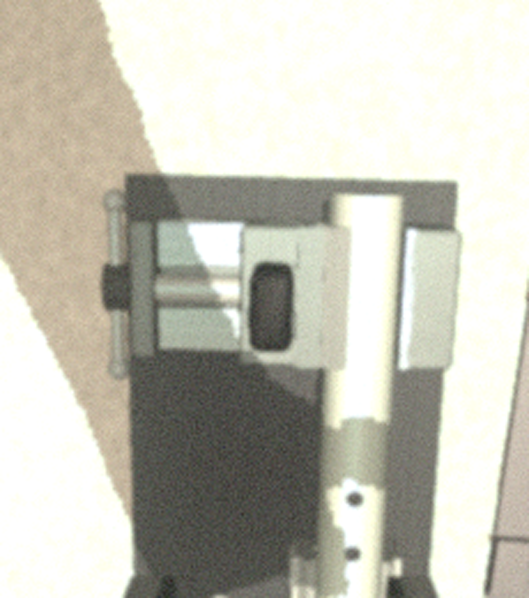

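```bash
python3 - <<'E'
from h import *
P=np.load("w23.npy",allow_pickle=True).item()
f=lambda x,y:(190+(x+.5)/2.3-.5,40+(y+.5)/2.3-.5)
h=onz("wrist",f(271,305),.098,P); print("handle",h)
a=onz("wrist",f(366.5,205),.046,P);b=onz("wrist",f(357,410),.046,P); d=b-a; print(a,b,np.degrees(np.arctan2(d[1],d[0])))
e=onz("wrist",f(366.5,196),.055,P); q=onz("wrist",(341,320),.055,P);print("ends",e,q,np.linalg.norm(e-q),(e+q)/2)
# top view
for u in [(289,234.5),(295,319.5)]: print("top",onz("top",u,.043))
g=onz("top",(307.5,298.5),.098); print("top handle",g)
E
python3 - <<'E'
from h import *
t=cv2.imread("pics/top0.png"); crop(cv2.convertScaleAbs(t,alpha=1.8),265,222,90,105,5.5,"pics/tv.png")
E
```

```text
handle [0.47024309 0.1449038  0.098     ]
[0.43384205 0.17930857 0.046     ] [0.51827745 0.18571775 0.046     ] 4.3407877729697475
ends [0.43022034 0.17808647 0.055     ] [0.62431797 0.19380452 0.055     ] 0.19473301452353242 [0.52726915 0.1859455  0.055     ]
top [0.62747085 0.19226775 0.043     ]
top [0.42440984 0.17634544 0.043     ]
top handle [0.47443714 0.14383364 0.098     ]
```

View pics/tv.png

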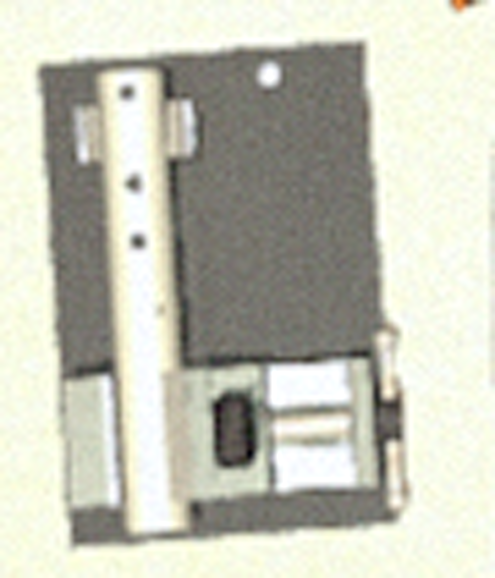

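Run:
```python
from h import *
f=lambda x,y:(265+(x+.5)/5.5-.5,222+(y+.5)/5.5-.5)
a=onz("top",f(131,68),.047);b=onz("top",f(158,534),.047);d=a-b;print(a,b,(a+b)/2,np.linalg.norm(d),np.degrees(np.arctan2(d[1],d[0])))
h=onz("top",f(233,430),.096);print(h)
th=np.arctan2(d[1],d[0]);Rm=np.array([[np.cos(th),-np.sin(th)],[np.sin(th),np.cos(th)]]);print(Rm.T@((a+b)/2-h)[:2])
go([h[0],h[1],.13],90+np.degrees(th))
```

```text
[0.6283718  0.19334573 0.047     ] [0.42648962 0.18004178 0.047     ] [0.52743071 0.18669376 0.047     ] 0.20232006167191777 3.770317299583847
[0.47151744 0.14518075 0.096     ]
[0.05852203 0.03774647]
t 62.45 pos [0.4949 0.1524 0.3003] zang 95.65 delta [array([-0.12 ,  0.851, -0.024]), np.float64(0.0105)] F [ 0.2  0.2 -0.2] w 0.0341
```

```bash
python3 -m jog '[{"gripper":-0.25,"delta_pos":[-0.06,0,-0.01],"roll":0.009},{"gripper":-0.25,"delta_pos":[-0.118,0.1,-0.024],"roll":0.009},{"gripper":-0.25,"delta_pos":[-0.118,0.25,-0.024],"roll":0.009},{"gripper":-0.25,"delta_pos":[-0.118,0.4,-0.024],"roll":0.009},{"gripper":-0.25,"delta_pos":[-0.118,0.55,-0.024],"roll":0.009},{"gripper":-0.25,"delta_pos":[-0.118,0.7,-0.024],"roll":0.009},{"gripper":-0.25,"delta_pos":[-0.118,0.8,-0.024],"roll":0.009},{"gripper":-0.25,"delta_pos":[-0.118,0.8,-0.024],"roll":0.009}]'
python3 - <<'E'
from h import *
go([.4712,.145,.088],94)
cv2.imwrite("pics/w24.png",vision.read_camera("wrist"))
E
```

```text
t: 63.25
tool_pos: [0.4699, 0.1455, 0.1381]
tool_rot: [-1.572, -0.053, 0.061]
force: [0.1, 0.6, 0.8]
gripper_width: 0.0322
t 63.25 pos [0.4699 0.1455 0.1381] zang 94.14 delta [array([ 0.008,  0.251, -0.003]), np.float64(0.0008)] F [0.1 0.6 0.8] w 0.0322
```

View pics/w24.png

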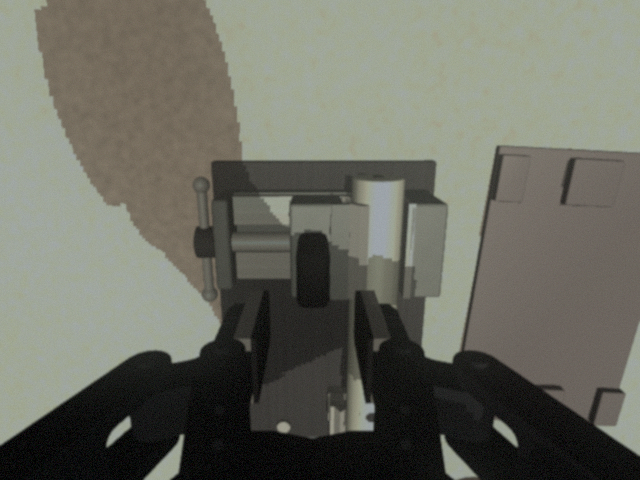

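```bash
python3 -m jog '[{"gripper":-0.25,"delta_pos":[0.004,0.07,0],"roll":0},{"gripper":-0.25,"delta_pos":[0.004,0.14,0],"roll":0},{"gripper":-0.25,"delta_pos":[0.004,0.2,0],"roll":0},{"gripper":-0.25,"delta_pos":[0.004,0.235,0],"roll":0},{"gripper":-0.25,"delta_pos":[0.004,0.24,0],"roll":0},{"gripper":-0.25,"delta_pos":[0.004,0.24,0],"roll":0},{"gripper":-0.25,"delta_pos":[0.004,0.24,0],"roll":0},{"gripper":-0.25,"delta_pos":[0.004,0.24,0],"roll":0}]' 40
python3 -m jog '[{"gripper":-0.5,"delta_pos":[0,0,0],"roll":0},{"gripper":-0.7,"delta_pos":[0,0,0],"roll":0},{"gripper":-0.9,"delta_pos":[0,0,0],"roll":0},{"gripper":-0.9,"delta_pos":[0,0,0],"roll":0},{"gripper":-0.9,"delta_pos":[0,0,0],"roll":0},{"gripper":-0.9,"delta_pos":[0,0,0],"roll":0},{"gripper":-0.9,"delta_pos":[0,0,0],"roll":0},{"gripper":-0.9,"delta_pos":[0,0,0],"roll":0}]'
```

```text
t: 64.1
tool_pos: [0.4726, 0.147, 0.0928]
tool_rot: [-1.57, -0.058, 0.057]
force: [-0.2, -0.1, 0.3]
gripper_width: 0.0322
t: 64.9
tool_pos: [0.4725, 0.146, 0.0927]
tool_rot: [-1.571, -0.057, 0.057]
force: [-0.5, -3.2, 6.2]
gripper_width: 0.0149
```

```bash
python3 -m jog '[{"gripper":-0.9,"delta_pos":[0,0,-0.02],"roll":0},{"gripper":-0.9,"delta_pos":[0,0,-0.05],"roll":0},{"gripper":-0.9,"delta_pos":[0,0,-0.08],"roll":0},{"gripper":-0.9,"delta_pos":[0,0,-0.11],"roll":0},{"gripper":-0.9,"delta_pos":[0,0,-0.14],"roll":0},{"gripper":-0.9,"delta_pos":[0,0,-0.165],"roll":0},{"gripper":-0.9,"delta_pos":[0,0,-0.17],"roll":0},{"gripper":-0.9,"delta_pos":[0,0,-0.17],"roll":0}]'
python3 -m jog '[{"gripper":-0.9,"delta_pos":[0,0,0],"roll":0},{"gripper":-0.7,"delta_pos":[0,0,0],"roll":0},{"gripper":-0.5,"delta_pos":[0,0,0],"roll":0},{"gripper":-0.3,"delta_pos":[0,0,0],"roll":0},{"gripper":-0.3,"delta_pos":[0,-0.1,0],"roll":0},{"gripper":-0.3,"delta_pos":[0,-0.25,0],"roll":0},{"gripper":-0.3,"delta_pos":[0,-0.4,0],"roll":0},{"gripper":-0.1,"delta_pos":[0,-0.5,0],"roll":0}]'
python3 - <<'E'
from h import *
go([.525,.16,.26],94.2)
cv2.imwrite("pics/w25.png",vision.read_camera("wrist"))
E
```

```text
t: 65.7
tool_pos: [0.4749, 0.1141, 0.0928]
tool_rot: [-1.568, -0.059, 0.057]
force: [-0.5, 1.4, 6.0]
gripper_width: 0.0151
t: 66.5
tool_pos: [0.4753, 0.1127, 0.1939]
tool_rot: [-1.57, -0.058, 0.056]
force: [-0.8, 0.1, -0.4]
gripper_width: 0.0385
t 66.5 pos [0.4753 0.1127 0.1939] zang 94.14 delta [array([ 0.265, -0.33 ,  0.218]), np.float64(-0.0003)] F [-0.8  0.1 -0.4] w 0.0385
```

View pics/w25.png

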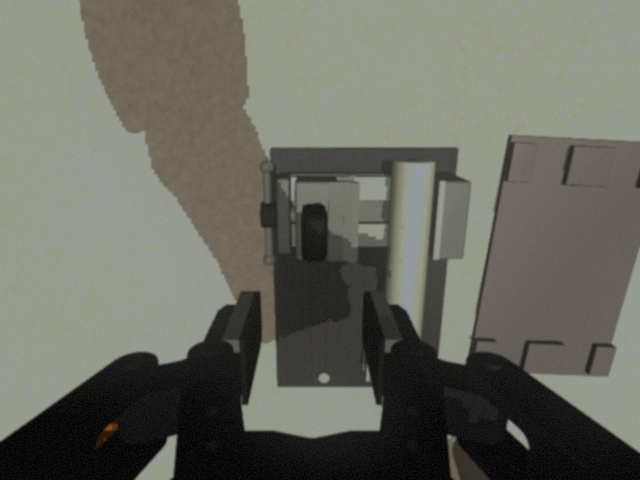

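```bash
python3 - <<'E'
from h import *
go([.527,.186,.12],94)
E
python3 -m jog '[{"gripper":0.1,"delta_pos":[0.1,0,0.1],"roll":0},{"gripper":0.1,"delta_pos":[0.2,0,0.2],"roll":0},{"gripper":0.1,"delta_pos":[0.285,0,0.3],"roll":0},{"gripper":0.1,"delta_pos":[0.285,0.1,0.346],"roll":0},{"gripper":0.1,"delta_pos":[0.285,0.2,0.346],"roll":0},{"gripper":0.1,"delta_pos":[0.285,0.35,0.346],"roll":0},{"gripper":0.1,"delta_pos":[0.285,0.35,0.346],"roll":0},{"gripper":0.1,"delta_pos":[0.285,0.35,0.346],"roll":0}]'
python3 - <<'E'
from h import *
go([.527,.186,.045],94)
P=vision.camera_params("wrist");np.save("w26.npy",P,allow_pickle=True)
cv2.imwrite("pics/w26.png",vision.read_camera("wrist"))
E
```

```text
t 66.55 pos [0.4768 0.1133 0.1963] zang 94.15 delta [array([0.274, 0.383, 0.344]), np.float64(0.0008)] F [0.3 0.3 2.7] w 0.0386
t: 67.35
tool_pos: [0.5262, 0.1858, 0.122]
tool_rot: [-1.571, -0.056, 0.058]
force: [0.1, 0.7, 0.7]
gripper_width: 0.0469
t 67.35 pos [0.5262 0.1858 0.122 ] zang 94.16 delta [array([0.005, 0.385, 0.001]), np.float64(0.0009)] F [0.1 0.7 0.7] w 0.0469
```

View pics/w26.png

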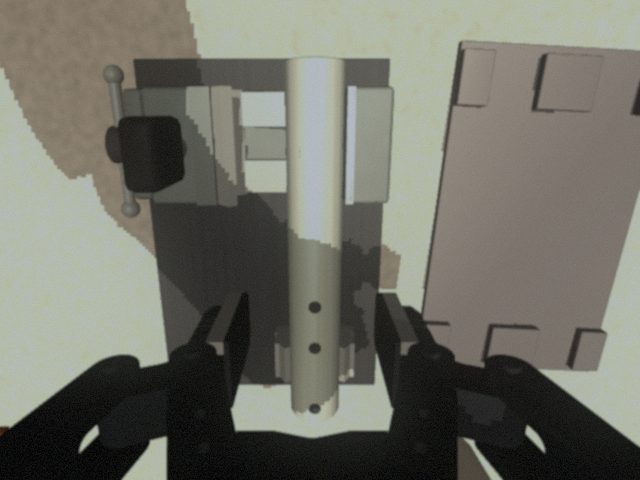

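```bash
python3 - <<'E'
from h import *
P=np.load("w26.npy",allow_pickle=True).item()
e=onz("wrist",(315.5,58),.05,P);q=onz("wrist",(314,416),.055,P);print(e,q,(e+q)/2,np.linalg.norm((e-q)[:2]))
E
python3 -m jog '[{"gripper":0.1,"delta_pos":[0.002,0.08,0.004],"roll":0},{"gripper":0.1,"delta_pos":[0.002,0.16,0.004],"roll":0},{"gripper":0.1,"delta_pos":[0.002,0.24,0.004],"roll":0},{"gripper":0.1,"delta_pos":[0.002,0.31,0.004],"roll":0},{"gripper":0.1,"delta_pos":[0.002,0.35,0.004],"roll":0},{"gripper":0.1,"delta_pos":[0.002,0.37,0.004],"roll":0},{"gripper":0.1,"delta_pos":[0.002,0.37,0.004],"roll":0},{"gripper":0.1,"delta_pos":[0.002,0.37,0.004],"roll":0}]'
python3 - <<'E'
from h import *
go([.527,.186,.045],94)
E
```

```text
[0.4292995  0.17961785 0.05      ] [0.62701757 0.19352681 0.055     ] [0.52815853 0.18657233 0.0525    ] 0.19820669469600433
t: 68.2
tool_pos: [0.5274, 0.1872, 0.0488]
tool_rot: [-1.57, -0.058, 0.057]
force: [-0.4, -0.1, 0.6]
gripper_width: 0.047
t 68.2 pos [0.5274 0.1872 0.0488] zang 94.18 delta [array([-0.002,  0.019, -0.006]), np.float64(0.001)] F [-0.4 -0.1  0.6] w 0.047
```

```bash
python3 -m jog '[{"gripper":0.1,"delta_pos":[0,0.018,-0.003],"roll":0},{"gripper":0.1,"delta_pos":[0,0.018,-0.003],"roll":0},{"gripper":-0.1,"delta_pos":[0,0.018,-0.003],"roll":0},{"gripper":-0.3,"delta_pos":[0,0.018,-0.003],"roll":0},{"gripper":-0.5,"delta_pos":[0,0.018,-0.003],"roll":0},{"gripper":-0.6,"delta_pos":[0,0.018,-0.003],"roll":0},{"gripper":-0.6,"delta_pos":[0,0.018,-0.003],"roll":0},{"gripper":-0.6,"delta_pos":[0,0.018,-0.003],"roll":0}]' 60
python3 -m jog '[{"gripper":-0.6,"delta_pos":[0,0,0],"roll":0},{"gripper":-0.6,"delta_pos":[0,-0.02,0],"roll":0},{"gripper":-0.6,"delta_pos":[0,-0.06,0],"roll":0},{"gripper":-0.6,"delta_pos":[0,-0.12,0],"roll":0},{"gripper":-0.6,"delta_pos":[0,-0.2,0],"roll":0},{"gripper":-0.6,"delta_pos":[0,-0.28,0],"roll":0},{"gripper":-0.6,"delta_pos":[0,-0.35,0],"roll":0},{"gripper":-0.6,"delta_pos":[0,-0.35,0],"roll":0}]'
python3 - <<'E'
from h import *
go([.527,.186,.22],94)
cv2.imwrite("pics/w27.png",vision.read_camera("wrist"))
E
```

```text
t: 69.0
tool_pos: [0.5271, 0.1868, 0.0452]
tool_rot: [-1.57, -0.058, 0.057]
force: [-2.0, 0.3, 7.2]
gripper_width: 0.0277
t: 69.8
tool_pos: [0.5284, 0.1869, 0.1171]
tool_rot: [-1.569, -0.06, 0.054]
force: [-0.1, -1.0, -3.3]
gripper_width: 0.0277
t 69.8 pos [0.5284 0.1869 0.1171] zang 94.17 delta [array([-0.005, -0.515, -0.003]), np.float64(0.0009)] F [-0.1 -1.  -3.3] w 0.0277
```

View pics/w27.png

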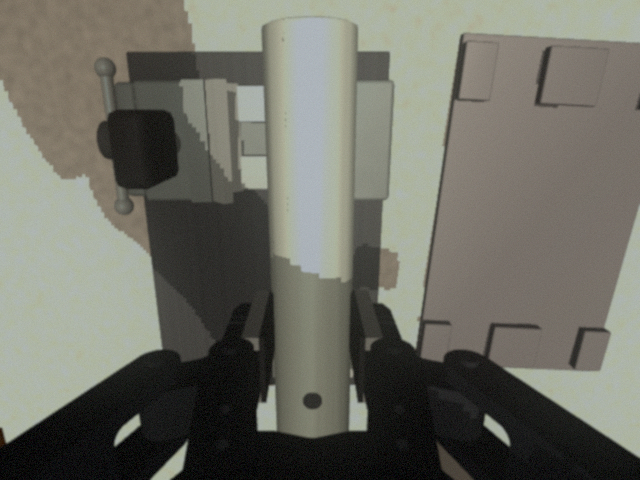

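```bash
python3 -m jog '[{"gripper":-0.6,"delta_pos":[0,-0.1,-0.05],"roll":0},{"gripper":-0.6,"delta_pos":[0,-0.25,-0.15],"roll":0},{"gripper":-0.6,"delta_pos":[0,-0.4,-0.3],"roll":0},{"gripper":-0.6,"delta_pos":[0,-0.48,-0.45],"roll":0},{"gripper":-0.6,"delta_pos":[0,-0.48,-0.6],"roll":0},{"gripper":-0.6,"delta_pos":[0,-0.48,-0.75],"roll":0},{"gripper":-0.6,"delta_pos":[0,-0.48,-0.9],"roll":0},{"gripper":-0.6,"delta_pos":[0,-0.48,-1],"roll":0}]'
python3 -m jog '[{"gripper":-0.6,"delta_pos":[-0.04,0,-0.15],"roll":0},{"gripper":-0.6,"delta_pos":[-0.08,0,-0.3],"roll":0},{"gripper":-0.6,"delta_pos":[-0.12,0,-0.45],"roll":0},{"gripper":-0.6,"delta_pos":[-0.16,0,-0.6],"roll":0},{"gripper":-0.6,"delta_pos":[-0.2,0,-0.75],"roll":0},{"gripper":-0.6,"delta_pos":[-0.24,0,-0.9],"roll":0},{"gripper":-0.6,"delta_pos":[-0.28,0,-1],"roll":0},{"gripper":-0.6,"delta_pos":[-0.28,0,-1],"roll":0}]'
python3 - <<'E'
from h import *
go([.4754,-.3886,.15],94)
E
```

```text
t: 70.65
tool_pos: [0.5407, -0.0161, 0.2098]
tool_rot: [-1.571, -0.054, 0.057]
force: [-0.5, -0.6, -2.8]
gripper_width: 0.0273
t: 71.45
tool_pos: [0.4978, -0.221, 0.2095]
tool_rot: [-1.572, -0.05, 0.055]
force: [0.4, 0.8, -2.9]
gripper_width: 0.0273
t 71.45 pos [ 0.4978 -0.221   0.2095] zang 93.81 delta [array([-0.166,  0.3  , -0.828]), np.float64(-0.0011)] F [ 0.4  0.8 -2.9] w 0.0273
```

```bash
python3 -m jog '[{"gripper":-0.6,"delta_pos":[-0.03,0,-0.12],"roll":-0.001},{"gripper":-0.6,"delta_pos":[-0.06,0,-0.24],"roll":-0.001},{"gripper":-0.6,"delta_pos":[-0.09,0,-0.36],"roll":-0.001},{"gripper":-0.6,"delta_pos":[-0.12,0,-0.48],"roll":-0.001},{"gripper":-0.6,"delta_pos":[-0.15,0,-0.6],"roll":-0.001},{"gripper":-0.6,"delta_pos":[-0.165,0,-0.72],"roll":-0.001},{"gripper":-0.6,"delta_pos":[-0.165,0.02,-0.82],"roll":-0.001},{"gripper":-0.6,"delta_pos":[-0.165,0.1,-0.82],"roll":-0.001}]'
python3 -m jog '[{"gripper":-0.6,"delta_pos":[0,0.08,0],"roll":0},{"gripper":-0.6,"delta_pos":[0,0.16,0],"roll":0},{"gripper":-0.6,"delta_pos":[0,0.24,0],"roll":0},{"gripper":-0.6,"delta_pos":[0,0.28,0],"roll":0},{"gripper":-0.6,"delta_pos":[0,0.3,0],"roll":0},{"gripper":-0.6,"delta_pos":[0,0.3,0],"roll":0},{"gripper":-0.6,"delta_pos":[0,0.3,0],"roll":0},{"gripper":-0.6,"delta_pos":[0,0.3,0],"roll":0}]'
python3 - <<'E'
from h import *
go([.4754,-.3886,.107],94)
cv2.imwrite("pics/w28.png",vision.read_camera("wrist"))
E
```

```text
t: 72.25
tool_pos: [0.4796, -0.3864, 0.191]
tool_rot: [-1.574, -0.058, 0.055]
force: [0.1, -0.6, -3.6]
gripper_width: 0.0275
t: 73.05
tool_pos: [0.4798, -0.3829, 0.1315]
tool_rot: [-1.571, -0.061, 0.059]
force: [-0.7, 0.4, -3.1]
gripper_width: 0.0277
t 73.05 pos [ 0.4798 -0.3829  0.1315] zang 94.36 delta [array([-0.024,  0.122, -0.027]), np.float64(0.002)] F [-0.7  0.4 -3.1] w 0.0277
```

View pics/w28.png

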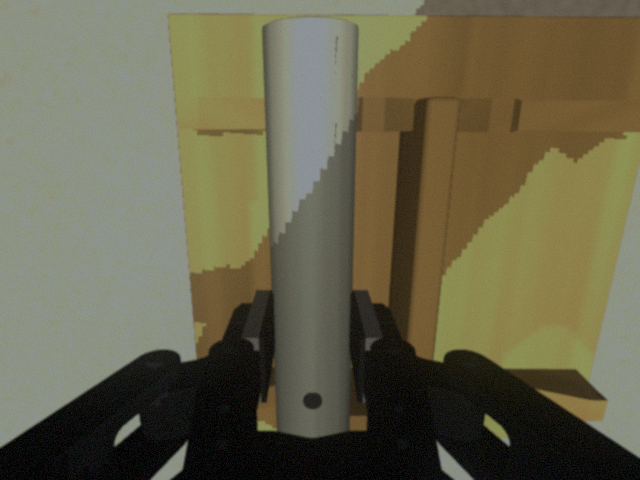

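```bash
python3 -m jog '[{"gripper":-0.6,"delta_pos":[-0.01,0,-0.012],"roll":0.001},{"gripper":-0.6,"delta_pos":[-0.022,0.01,-0.024],"roll":0.001},{"gripper":-0.6,"delta_pos":[-0.022,0.03,-0.024],"roll":0.001},{"gripper":-0.6,"delta_pos":[-0.022,0.05,-0.024],"roll":0.001},{"gripper":-0.6,"delta_pos":[-0.022,0.065,-0.024],"roll":0.001},{"gripper":-0.6,"delta_pos":[-0.022,0.075,-0.024],"roll":0.001},{"gripper":-0.6,"delta_pos":[-0.022,0.085,-0.024],"roll":0.001},{"gripper":-0.6,"delta_pos":[-0.022,0.085,-0.024],"roll":0.001}]'
python3 - <<'E'
from h import *
go([.4754,-.3886,.107],94)
E
```

```text
t: 73.9
tool_pos: [0.4752, -0.3875, 0.1133]
tool_rot: [-1.57, -0.057, 0.058]
force: [-0.8, 0.3, -2.6]
gripper_width: 0.0272
t 73.9 pos [ 0.4752 -0.3875  0.1133] zang 94.19 delta [array([ 0.001,  0.032, -0.006]), np.float64(0.001)] F [-0.8  0.3 -2.6] w 0.0272
```

```bash
python3 -m jog '[{"gripper":-0.6,"delta_pos":[0,0.005,-0.004],"roll":0},{"gripper":-0.6,"delta_pos":[0,0.01,-0.004],"roll":0},{"gripper":-0.6,"delta_pos":[0,0.015,-0.004],"roll":0},{"gripper":-0.6,"delta_pos":[0,0.02,-0.004],"roll":0},{"gripper":-0.6,"delta_pos":[0,0.024,-0.004],"roll":0},{"gripper":-0.6,"delta_pos":[0,0.024,-0.004],"roll":0},{"gripper":-0.6,"delta_pos":[0,0.024,-0.004],"roll":0},{"gripper":-0.6,"delta_pos":[0,0.024,-0.004],"roll":0}]'
```

```text
t: 74.7
tool_pos: [0.4753, -0.3885, 0.1089]
tool_rot: [-1.57, -0.057, 0.057]
force: [0.6, -0.5, -2.6]
gripper_width: 0.0275
```

```bash
python3 -m jog '[{"gripper":-0.6,"delta_pos":[0,0.004,0],"roll":0},{"gripper":-0.6,"delta_pos":[0,0.008,0],"roll":0},{"gripper":-0.6,"delta_pos":[0,0.011,0],"roll":0},{"gripper":-0.6,"delta_pos":[0,0.011,0],"roll":0},{"gripper":-0.6,"delta_pos":[0,0.011,0],"roll":0},{"gripper":-0.6,"delta_pos":[0,0.011,0],"roll":0},{"gripper":-0.6,"delta_pos":[0,0.011,0],"roll":0},{"gripper":-0.6,"delta_pos":[0,0.011,0],"roll":0}]'
```

```text
t: 75.5
tool_pos: [0.4756, -0.389, 0.1073]
tool_rot: [-1.571, -0.058, 0.056]
force: [-1.8, -1.0, 5.8]
gripper_width: 0.0276
```

Contact at the expected height; release and look.

```bash
python3 -m jog '[{"gripper":-0.25,"delta_pos":[0,0,0],"roll":0},{"gripper":-0.2,"delta_pos":[0,0,0],"roll":0},{"gripper":-0.1,"delta_pos":[0,0,0],"roll":0},{"gripper":0.0,"delta_pos":[0,0,0],"roll":0},{"gripper":0.1,"delta_pos":[0,0,0],"roll":0},{"gripper":0.1,"delta_pos":[0,-0.02,0],"roll":0},{"gripper":0.1,"delta_pos":[0,-0.1,0],"roll":0},{"gripper":0.1,"delta_pos":[0,-0.2,0],"roll":0}]'
python3 -m jog '[{"gripper":0.1,"delta_pos":[0,-0.1,0],"roll":0},{"gripper":0.1,"delta_pos":[0,-0.25,0],"roll":0},{"gripper":0.1,"delta_pos":[0.1,-0.35,0.1],"roll":0},{"gripper":0.1,"delta_pos":[0.25,-0.45,0.25],"roll":0},{"gripper":0.1,"delta_pos":[0.4,-0.55,0.4],"roll":0},{"gripper":0.2,"delta_pos":[0.55,-0.6,0.55],"roll":0},{"gripper":0.3,"delta_pos":[0.6,-0.6,0.7],"roll":0},{"gripper":0.3,"delta_pos":[0.6,-0.6,0.7],"roll":0}]'
python3 - <<'E'
from h import *
P=vision.camera_params("wrist");np.save("w29.npy",P,allow_pickle=True);cv2.imwrite("pics/w29.png",vision.read_camera("wrist"))
t=vision.read_camera("top"); cv2.imwrite("pics/top4.png",t); crop(cv2.convertScaleAbs(t,alpha=1.7),335,165,130,65,6,"pics/t4c.png")
print(readout.read_state()["tool_pos"])
E
```

```text
t: 76.3
tool_pos: [0.4748, -0.3881, 0.1465]
tool_rot: [-1.569, -0.056, 0.059]
force: [-0.2, -1.1, 0.0]
gripper_width: 0.0471
t: 77.1
tool_pos: [0.5875, -0.2328, 0.2676]
tool_rot: [-1.566, -0.067, 0.062]
force: [0.1, -0.4, -0.1]
gripper_width: 0.0555
[ 0.58493561 -0.23928697  0.26693606]
```

View pics/w29.png

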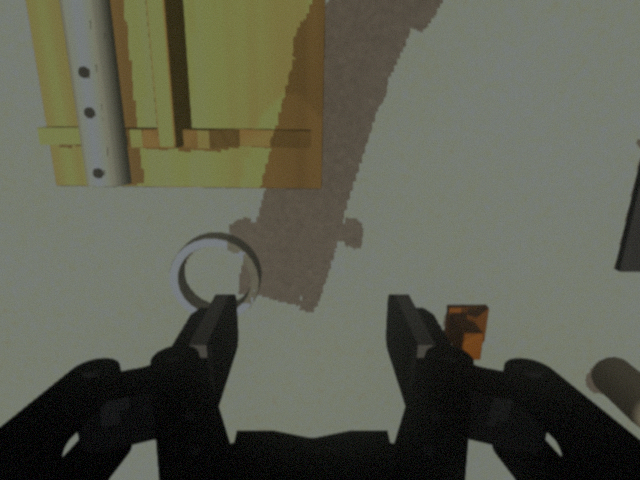

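View pics/t4c.png

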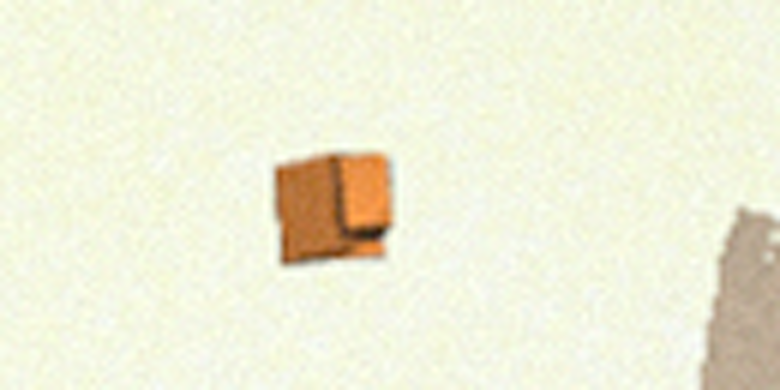

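Run:
```python
from h import *
f=lambda x,y:(335+(x+.5)/6-.5,165+(y+.5)/6-.5)
W=np.array([onz("top",f(*p),.052) for p in [(337,158),(388,154),(392,228),(342,233)]]); e=np.diff(np.vstack([W,W[:1]]),axis=0)
print(W.mean(0),np.linalg.norm(e,axis=1),np.degrees(np.arctan2(e[:,1],e[:,0])))
go([W.mean(0)[0],W.mean(0)[1],.11],4)
```

```text
[ 0.71773169 -0.06328201  0.052     ] [0.02048788 0.02995391 0.02009268 0.03037652] [ -85.44820757 -177.36717588   95.78781695    3.41403609]
t 77.2 pos [ 0.5849 -0.2393  0.2669] zang 94.3 delta [array([0.728, 0.784, 0.828]), np.float64(-0.4983)] F [-0.4 -1.3 -0.1] w 0.0553
```

```bash
python3 -m jog '[{"gripper":0.3,"delta_pos":[0.08,0,0.1],"roll":0.04},{"gripper":0.3,"delta_pos":[0.16,0,0.2],"roll":0.085},{"gripper":0.3,"delta_pos":[0.24,0.05,0.3],"roll":0.13},{"gripper":0.3,"delta_pos":[0.32,0.1,0.4],"roll":0.175},{"gripper":0.3,"delta_pos":[0.4,0.15,0.5],"roll":0.22},{"gripper":0.3,"delta_pos":[0.5,0.2,0.6],"roll":0.265},{"gripper":0.3,"delta_pos":[0.6,0.25,0.7],"roll":0.31},{"gripper":0.3,"delta_pos":[0.7,0.3,0.8],"roll":0.35}]'
python3 - <<'E'
from h import *
go([.7177,-.0633,.12],4)
E
```

```text
t: 78.0
tool_pos: [0.713, -0.0721, 0.2062]
tool_rot: [-1.418, 0.806, -0.807]
force: [-0.4, -0.5, -0.2]
gripper_width: 0.0554
t 78.0 pos [ 0.713  -0.0721  0.2062] zang 30.71 delta [array([-0.027,  0.431,  0.043]), np.float64(0.1484)] F [-0.4 -0.5 -0.2] w 0.0554
```

```bash
python3 -m jog '[{"gripper":0.3,"delta_pos":[-0.02,0.05,0.03],"roll":0.045},{"gripper":0.3,"delta_pos":[-0.027,0.1,0.043],"roll":0.09},{"gripper":0.3,"delta_pos":[-0.027,0.2,0.043],"roll":0.13},{"gripper":0.3,"delta_pos":[-0.027,0.3,0.043],"roll":0.15},{"gripper":0.3,"delta_pos":[-0.027,0.4,0.043],"roll":0.15},{"gripper":0.3,"delta_pos":[-0.027,0.45,0.043],"roll":0.15},{"gripper":0.3,"delta_pos":[-0.027,0.45,0.043],"roll":0.15},{"gripper":0.3,"delta_pos":[-0.027,0.45,0.043],"roll":0.15}]'
python3 - <<'E'
from h import *
go([.7177,-.0633,.042],4)
P=vision.camera_params("wrist");im=vision.read_camera("wrist");cv2.imwrite("pics/w30.png",im);print(proj("wrist",[.7177,-.0633,.052],P))
E
```

```text
t: 78.8
tool_pos: [0.7177, -0.0624, 0.1173]
tool_rot: [-1.242, 1.155, -1.157]
force: [0.3, 0.6, -0.0]
gripper_width: 0.0555
t 78.8 pos [ 0.7177 -0.0624  0.1173] zang 4.12 delta [array([ 0.004,  0.377, -0.001]), np.float64(0.0007)] F [ 0.3  0.6 -0. ] w 0.0555
[[310.47677567 257.70404004]]
```

View pics/w30.png

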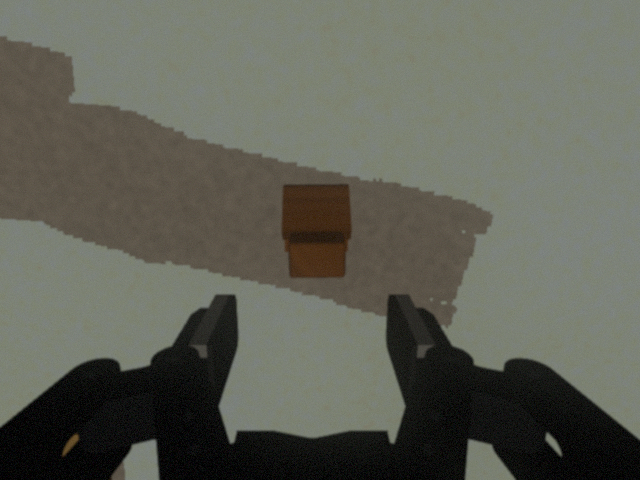

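```bash
python3 -m jog '[{"gripper":0.3,"delta_pos":[0.004,0.08,0.008],"roll":0},{"gripper":0.3,"delta_pos":[0.004,0.16,0.008],"roll":0},{"gripper":0.3,"delta_pos":[0.004,0.24,0.008],"roll":0},{"gripper":0.3,"delta_pos":[0.004,0.31,0.008],"roll":0},{"gripper":0.3,"delta_pos":[0.004,0.36,0.008],"roll":0},{"gripper":0.3,"delta_pos":[0.004,0.375,0.008],"roll":0},{"gripper":0.3,"delta_pos":[0.004,0.375,0.008],"roll":0},{"gripper":0.3,"delta_pos":[0.004,0.375,0.008],"roll":0}]' 40
python3 -m jog '[{"gripper":0.1,"delta_pos":[0,0,0],"roll":0},{"gripper":-0.1,"delta_pos":[0,0,0],"roll":0},{"gripper":-0.3,"delta_pos":[0,0,0],"roll":0},{"gripper":-0.5,"delta_pos":[0,0,0],"roll":0},{"gripper":-0.5,"delta_pos":[0,0,0],"roll":0},{"gripper":-0.5,"delta_pos":[0,0,0],"roll":0},{"gripper":-0.5,"delta_pos":[0,0,0],"roll":0},{"gripper":-0.5,"delta_pos":[0,0,0],"roll":0}]' 40
```

```text
t: 79.65
tool_pos: [0.7196, -0.0621, 0.0423]
tool_rot: [-1.242, 1.154, -1.156]
force: [0.4, -0.4, -0.4]
gripper_width: 0.0558
t: 80.45
tool_pos: [0.7196, -0.062, 0.0424]
tool_rot: [-1.242, 1.154, -1.156]
force: [-0.3, 0.1, 5.8]
gripper_width: 0.0292
```

```bash
python3 -m jog '[{"gripper":-0.5,"delta_pos":[0,-0.1,0],"roll":0},{"gripper":-0.5,"delta_pos":[0,-0.25,0],"roll":0},{"gripper":-0.5,"delta_pos":[0,-0.4,0],"roll":0},{"gripper":-0.5,"delta_pos":[0.05,-0.55,-0.05],"roll":0},{"gripper":-0.5,"delta_pos":[0.15,-0.7,-0.1],"roll":0},{"gripper":-0.5,"delta_pos":[0.3,-0.8,-0.2],"roll":0},{"gripper":-0.5,"delta_pos":[0.45,-0.85,-0.3],"roll":0},{"gripper":-0.5,"delta_pos":[0.6,-0.85,-0.4],"roll":0}]'
python3 - <<'E'
from h import *
go([.479,-.4395,.20],4)
cv2.imwrite("pics/w31.png",vision.read_camera("wrist"))
E
```

```text
t: 81.25
tool_pos: [0.6478, -0.1888, 0.2132]
tool_rot: [-1.242, 1.153, -1.157]
force: [0.3, -0.4, -1.1]
gripper_width: 0.029
t 81.25 pos [ 0.6478 -0.1888  0.2132] zang 4.2 delta [array([ 1.188,  0.065, -0.934]), np.float64(0.0011)] F [ 0.3 -0.4 -1.1] w 0.029
```

View pics/w31.png

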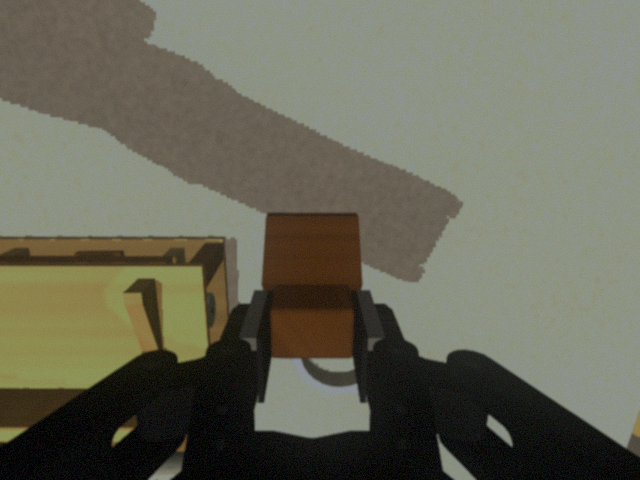

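```bash
python3 -m jog '[{"gripper":-0.5,"delta_pos":[0.13,0,-0.1],"roll":0},{"gripper":-0.5,"delta_pos":[0.28,0,-0.2],"roll":0},{"gripper":-0.5,"delta_pos":[0.42,0,-0.32],"roll":0},{"gripper":-0.5,"delta_pos":[0.57,0,-0.44],"roll":0},{"gripper":-0.5,"delta_pos":[0.72,0,-0.56],"roll":0},{"gripper":-0.5,"delta_pos":[0.87,0,-0.68],"roll":0},{"gripper":-0.5,"delta_pos":[1,0,-0.8],"roll":0},{"gripper":-0.5,"delta_pos":[1,0,-0.9],"roll":0}]'
python3 - <<'E'
from h import *
go([.479,-.4385,.14],4)
E
```

```text
t: 82.1
tool_pos: [0.4797, -0.4049, 0.2109]
tool_rot: [-1.244, 1.16, -1.161]
force: [-1.4, -0.8, -1.6]
gripper_width: 0.0293
t 82.1 pos [ 0.4797 -0.4049  0.2109] zang 3.85 delta [array([ 0.166,  0.355, -0.014]), np.float64(-0.0009)] F [-1.4 -0.8 -1.6] w 0.0293
```

```bash
python3 -m jog '[{"gripper":-0.5,"delta_pos":[0.08,0,-0.02],"roll":0},{"gripper":-0.5,"delta_pos":[0.17,0,-0.03],"roll":0},{"gripper":-0.5,"delta_pos":[0.175,0.08,-0.03],"roll":0},{"gripper":-0.5,"delta_pos":[0.175,0.16,-0.03],"roll":0},{"gripper":-0.5,"delta_pos":[0.175,0.24,-0.03],"roll":0},{"gripper":-0.5,"delta_pos":[0.175,0.32,-0.03],"roll":0},{"gripper":-0.5,"delta_pos":[0.175,0.36,-0.03],"roll":0},{"gripper":-0.5,"delta_pos":[0.175,0.36,-0.03],"roll":0}]'
python3 - <<'E'
from h import *
go([.479,-.4380,.1204],4)
cv2.imwrite("pics/w32.png",vision.read_camera("wrist"))
E
```

```text
t: 82.9
tool_pos: [0.4793, -0.4345, 0.138]
tool_rot: [-1.243, 1.158, -1.152]
force: [-0.2, 0.4, -0.7]
gripper_width: 0.0288
t 82.9 pos [ 0.4793 -0.4345  0.138 ] zang 4.21 delta [array([ 0.017,  0.088, -0.002]), np.float64(0.0012)] F [-0.2  0.4 -0.7] w 0.0288
```

View pics/w32.png

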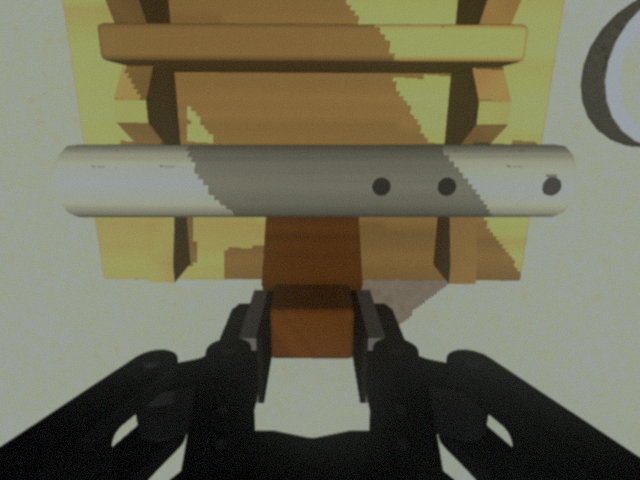

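```bash
python3 -m jog '[{"gripper":-0.5,"delta_pos":[0.015,0,0],"roll":0.001},{"gripper":-0.5,"delta_pos":[0.02,0,0],"roll":0.001},{"gripper":-0.5,"delta_pos":[0.02,0.02,0],"roll":0.001},{"gripper":-0.5,"delta_pos":[0.02,0.04,0],"roll":0.001},{"gripper":-0.5,"delta_pos":[0.02,0.06,0],"roll":0.001},{"gripper":-0.5,"delta_pos":[0.02,0.07,0],"roll":0.001},{"gripper":-0.5,"delta_pos":[0.02,0.075,0],"roll":0.001},{"gripper":-0.5,"delta_pos":[0.02,0.075,0],"roll":0.001}]'
python3 - <<'E'
from h import *
go([.479,-.4380,.1204],4)
E
```

```text
t: 83.75
tool_pos: [0.4798, -0.4393, 0.1245]
tool_rot: [-1.241, 1.158, -1.157]
force: [0.1, -0.4, -0.7]
gripper_width: 0.029
t 83.75 pos [ 0.4798 -0.4393  0.1245] zang 4.0 delta [array([-0.007,  0.02 , -0.004]), np.float64(0.0)] F [ 0.1 -0.4 -0.7] w 0.029
```

```bash
python3 -m jog '[{"gripper":-0.5,"delta_pos":[0,0.005,0],"roll":0},{"gripper":-0.5,"delta_pos":[0,0.01,0],"roll":0},{"gripper":-0.5,"delta_pos":[0,0.015,0],"roll":0},{"gripper":-0.5,"delta_pos":[0,0.02,0],"roll":0},{"gripper":-0.5,"delta_pos":[0,0.022,0],"roll":0},{"gripper":-0.5,"delta_pos":[0,0.022,0],"roll":0},{"gripper":-0.5,"delta_pos":[0,0.022,0],"roll":0},{"gripper":-0.5,"delta_pos":[0,0.022,0],"roll":0}]'
```

```text
t: 84.55
tool_pos: [0.4799, -0.4394, 0.1204]
tool_rot: [-1.241, 1.158, -1.158]
force: [-0.2, 1.2, 1.9]
gripper_width: 0.0291
```

```bash
python3 -m jog '[{"gripper":-0.5,"delta_pos":[-0.01,0.001,0],"roll":0},{"gripper":-0.5,"delta_pos":[-0.02,0.001,0],"roll":0},{"gripper":-0.5,"delta_pos":[-0.03,0.001,0],"roll":0},{"gripper":-0.5,"delta_pos":[-0.04,0.001,0],"roll":0},{"gripper":-0.5,"delta_pos":[-0.05,0.001,0],"roll":0},{"gripper":-0.5,"delta_pos":[-0.06,0.001,0],"roll":0},{"gripper":-0.5,"delta_pos":[-0.07,0.001,0],"roll":0},{"gripper":-0.5,"delta_pos":[-0.07,0.001,0],"roll":0}]'
python3 -m jog '[{"gripper":-0.5,"delta_pos":[-0.005,0,0],"roll":0},{"gripper":-0.5,"delta_pos":[-0.01,0,0],"roll":0},{"gripper":-0.5,"delta_pos":[-0.013,0,0],"roll":0},{"gripper":-0.5,"delta_pos":[-0.013,0,0],"roll":0},{"gripper":-0.5,"delta_pos":[-0.013,0,0],"roll":0},{"gripper":-0.5,"delta_pos":[-0.013,0,0],"roll":0},{"gripper":-0.5,"delta_pos":[-0.013,0,0],"roll":0},{"gripper":-0.5,"delta_pos":[-0.013,0,0],"roll":0}]'
```

```text
t: 85.35
tool_pos: [0.4791, -0.4253, 0.1204]
tool_rot: [-1.241, 1.157, -1.158]
force: [0.7, -1.1, 4.0]
gripper_width: 0.029
t: 86.15
tool_pos: [0.4789, -0.4231, 0.1204]
tool_rot: [-1.241, 1.157, -1.158]
force: [0.9, -2.3, 5.5]
gripper_width: 0.0289
```

```bash
python3 -m jog '[{"gripper":-0.5,"delta_pos":[-0.003,0,0],"roll":0},{"gripper":-0.5,"delta_pos":[-0.006,0,0],"roll":0},{"gripper":-0.5,"delta_pos":[-0.006,0,0],"roll":0},{"gripper":-0.5,"delta_pos":[-0.006,0,0],"roll":0},{"gripper":-0.5,"delta_pos":[-0.006,0,0],"roll":0},{"gripper":-0.5,"delta_pos":[-0.006,0,0],"roll":0},{"gripper":-0.5,"delta_pos":[-0.006,0,0],"roll":0},{"gripper":-0.5,"delta_pos":[-0.006,0,0],"roll":0}]'
python3 -m jog '[{"gripper":-0.5,"delta_pos":[-0.003,0,0],"roll":0},{"gripper":-0.5,"delta_pos":[-0.006,0,0],"roll":0},{"gripper":-0.5,"delta_pos":[-0.006,0,0],"roll":0},{"gripper":-0.5,"delta_pos":[-0.006,0,0],"roll":0},{"gripper":-0.5,"delta_pos":[-0.006,0,0],"roll":0},{"gripper":-0.5,"delta_pos":[-0.006,0,0],"roll":0},{"gripper":-0.5,"delta_pos":[-0.006,0,0],"roll":0},{"gripper":-0.5,"delta_pos":[-0.006,0,0],"roll":0}]'
```

```text
t: 86.95
tool_pos: [0.4788, -0.4221, 0.1204]
tool_rot: [-1.241, 1.157, -1.159]
force: [0.7, -3.0, 5.5]
gripper_width: 0.0289
t: 87.75
tool_pos: [0.4787, -0.4209, 0.1204]
tool_rot: [-1.241, 1.157, -1.159]
force: [0.5, -3.3, 4.6]
gripper_width: 0.0287
```

```bash
python3 -m jog '[{"gripper":-0.5,"delta_pos":[-0.002,0,0],"roll":0},{"gripper":-0.5,"delta_pos":[-0.004,0,0],"roll":0},{"gripper":-0.5,"delta_pos":[-0.004,0,0],"roll":0},{"gripper":-0.5,"delta_pos":[-0.004,0,0],"roll":0},{"gripper":-0.5,"delta_pos":[-0.004,0,0],"roll":0},{"gripper":-0.5,"delta_pos":[-0.004,0,0],"roll":0},{"gripper":-0.5,"delta_pos":[-0.004,0,0],"roll":0},{"gripper":-0.5,"delta_pos":[-0.004,0,0],"roll":0}]'
python3 - <<'E'
from h import *
im=vision.read_camera("wrist");cv2.imwrite("pics/w33.png",im)
E
```

```text
t: 88.55
tool_pos: [0.4786, -0.4204, 0.1204]
tool_rot: [-1.242, 1.157, -1.159]
force: [-0.4, -3.6, 5.7]
gripper_width: 0.0288
```

View pics/w33.png

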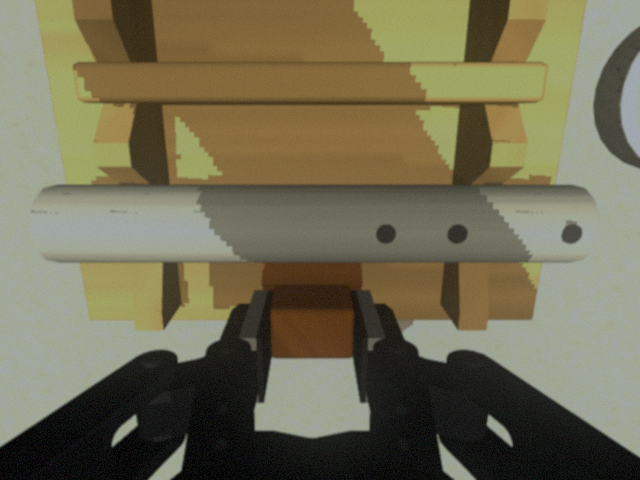

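```bash
python3 -m jog '[{"gripper":-0.5,"delta_pos":[-0.002,0,0],"roll":0},{"gripper":-0.5,"delta_pos":[-0.005,0,0],"roll":0},{"gripper":-0.5,"delta_pos":[-0.005,0,0],"roll":0},{"gripper":-0.5,"delta_pos":[-0.005,0,0],"roll":0},{"gripper":-0.5,"delta_pos":[-0.005,0,0],"roll":0},{"gripper":-0.5,"delta_pos":[-0.005,0,0],"roll":0},{"gripper":-0.5,"delta_pos":[-0.005,0,0],"roll":0},{"gripper":-0.5,"delta_pos":[-0.005,0,0],"roll":0}]'
python3 - <<'E'
from h import *
im=vision.read_camera("wrist");cv2.imwrite("pics/w34.png",im)
for f in ("w33","w34","w11"):
    g=cv2.cvtColor(cv2.imread(f"pics/{f}.png"),cv2.COLOR_BGR2GRAY).astype(float)[:, 285:340].mean(1)
    print(f,np.round(g[55:110:5]),np.round(g[176:192]), np.round(g[254:290:2]))
E
```

```text
t: 89.4
tool_pos: [0.4786, -0.4202, 0.1205]
tool_rot: [-1.242, 1.156, -1.16]
force: [0.6, -5.5, 5.2]
gripper_width: 0.029
w33 [110. 106. 100. 109. 109. 109. 109. 110. 109.  85.  93.] [109. 109. 109. 109. 109. 109. 108. 103.  87.  71.  66.  70.  75.  78.
  79.  80.] [97. 92. 88. 82. 66. 60. 59. 60. 59. 59. 58. 58. 57. 56. 55. 47. 38. 38.]
w34 [110. 108.  97. 108. 109. 109. 109. 109. 109.  89.  91.] [109. 109. 109. 109. 109. 109. 108. 105.  95.  79.  68.  69.  73.  76.
  78.  80.] [97. 93. 89. 83. 67. 60. 59. 58. 60. 60. 59. 58. 56. 55. 54. 47. 38. 37.]
w11 [105.  93. 106. 111. 112. 111. 112. 112. 106.  72. 104.] [108. 107. 107. 106. 106. 106. 101.  86.  72.  68.  72.  76.  79.  83.
  83.  84.] [97. 93. 88. 74. 62. 61. 61. 62. 62. 61. 59. 60. 58. 58. 54. 43. 39. 39.]
```

```bash
python3 -m jog '[{"gripper":-0.2,"delta_pos":[0,0,0],"roll":0},{"gripper":0,"delta_pos":[0,0,0],"roll":0},{"gripper":0.1,"delta_pos":[0,0,0],"roll":0},{"gripper":0.2,"delta_pos":[0,0,0],"roll":0},{"gripper":0.2,"delta_pos":[0,-0.1,0],"roll":0},{"gripper":0.2,"delta_pos":[0,-0.2,0],"roll":0},{"gripper":0.2,"delta_pos":[0,-0.35,0],"roll":0},{"gripper":0.2,"delta_pos":[0,-0.5,0],"roll":0}]'
python3 -m jog '[{"gripper":0.2,"delta_pos":[0,-0.1,0.1],"roll":0},{"gripper":0.2,"delta_pos":[0,-0.2,0.25],"roll":0},{"gripper":0.2,"delta_pos":[0,-0.3,0.4],"roll":0},{"gripper":0.2,"delta_pos":[0,-0.3,0.55],"roll":0},{"gripper":0.2,"delta_pos":[0,-0.3,0.7],"roll":0},{"gripper":0.2,"delta_pos":[0,-0.3,0.8],"roll":0},{"gripper":0.2,"delta_pos":[0,-0.3,0.8],"roll":0},{"gripper":0.2,"delta_pos":[0,-0.3,0.8],"roll":0}]'
python3 - <<'E'
from h import *
P=vision.camera_params("wrist");np.save("w35.npy",P,allow_pickle=True);im=vision.read_camera("wrist");cv2.imwrite("pics/w35.png",im);print(readout.read_state()["force"],readout.read_state()["t"])
s=vision.read_camera("scene");cv2.imwrite("pics/s35.png",s);crop(cv2.convertScaleAbs(s,alpha=1.8),130,110,190,150,4,"pics/s35c.png")
t=vision.read_camera("top");cv2.imwrite("pics/t35.png",t)
E
```

```text
t: 90.25
tool_pos: [0.478, -0.4179, 0.2205]
tool_rot: [-1.241, 1.159, -1.156]
force: [0.3, 0.1, -1.1]
gripper_width: 0.0516
t: 91.05
tool_pos: [0.6374, -0.4071, 0.2791]
tool_rot: [-1.243, 1.159, -1.156]
force: [0.6, 0.0, -1.0]
gripper_width: 0.0512
[-0.37182736 -0.26106335  0.89677947] 91.1
```

View pics/w35.png

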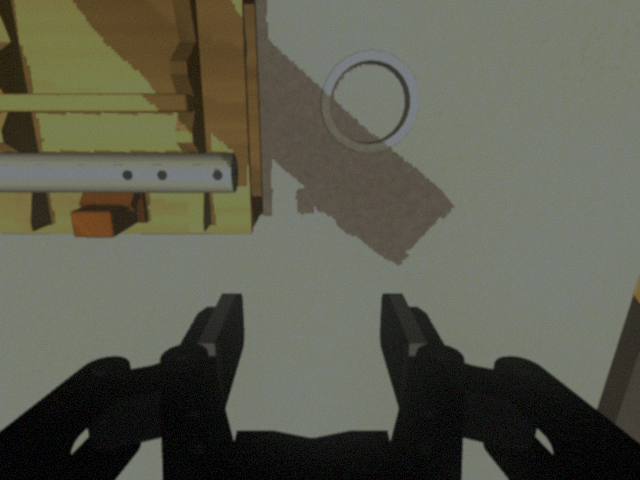

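View pics/s35c.png

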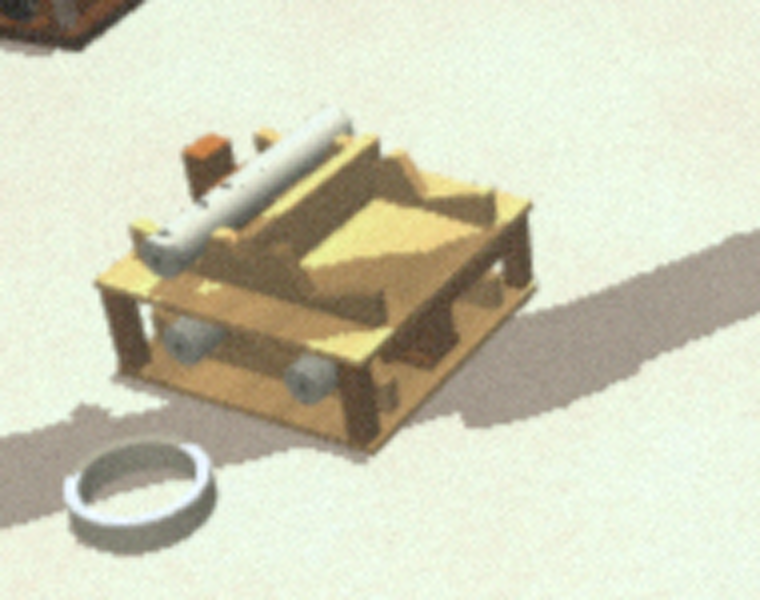

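View pics/t35.png

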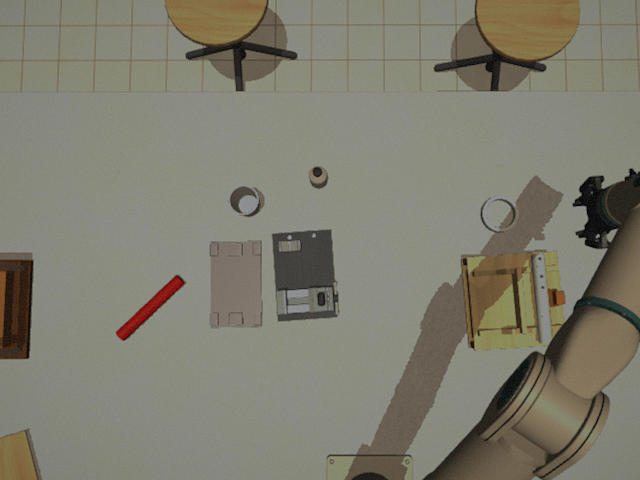

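Run:
```python
from rig import ticket
print(ticket.sign_off())
```

```text
the job is handed in; nothing more can be done
None
```

The job is done and handed in at about 91 s, in the order asked. Both plain bars lie in the lower cradle and are chocked. The upper tier is on the four posts, the vise jaw is slid back about 33 mm, and the drilled shaft lies in the tier's -y place with the third chock against it.

**Lower tier:** before the upper tier went on, I measured both lower chocks at 84 mm from the middle line, which is the snug distance. Both bars measured 50 mm off the middle line.

**Upper tier:** it came to rest at the expected height, with TCP at 110.7 mm, and looks square in the scene camera.

**Third chock:** it stalled against the shaft at about 5.5 N, and the last pictures show it against the shaft. I did not measure it again after letting go.

**Left alone:** the glue bottle, cup, tape and red bar are at the same pixels as at the start.

**What went wrong or disagreed:**
- **First bar grasp:** the gripper closed too high and slipped off the first bar. The bar stayed in its lane and the second grasp held.
- **Wrist camera:** it differed from the top camera by 1 to 3 mm; one picture was off by about 5 mm because the arm was still moving. I went mainly by the top camera.
- **Knocked chock:** the third chock was knocked aside during the run, so I measured it again before picking it up.
- **Lower tier after stacking:** its chocks are now partly hidden by the upper tier, so I only checked them roughly in the scene view at the end.

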